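# Close the finish tank and stand the coated boards to dry

## Task

Finishing is done for today, so close up the corner. Push the camlock cap fully home on the tank's grooved adaptor while both its cam arms are still up, then swing the two arms all the way down, one after the other. Stand every coated board lying about on end, upright on its small end face, on the dark drying strip, not touching one another, in any order before or after the cap; leave the glue bottle, the tin and the brush where they are.

Things in the scene. Friction and masses are not known exactly. Their poses are not given: they have to be found in the camera images.
- adaptor_seat (a point): Point on the vertical axis of the fixed finish tank (round metal tank 160 mm in diameter, 110 mm high, on the bench), 62 mm above the tank's top; z up. It is where the centre of the cap's rim comes to when the cap is fully home. The cap may go on at any yaw.
- adaptor_top (a point): Centre of the top of the adaptor, an upright 50 mm diameter stub on the tank, 42 mm above adaptor_seat; top edge chamfered 4 mm. From 16 to 38 mm below its top it is necked to 39 mm (the groove for the cams). A springy black seal near the top holds the cap back over the last 30 mm: it does not fall home by its own weight; push it down (a few N, under 15 N) and it stays where it was pushed.
- cap_grip (a point): Centre of the flat-sided grip block on top of the loose metal camlock cap (330 g with arms; starts standing on the bench, mouth down). Block: 32 mm along its x, 44 mm along its y, 41 mm high. z is the cap's axis, up. The two brass cam arms stick out along the cap's +y and -y.
- cap_rim (a point): Centre of the cap's open mouth (rim of the cup), 69 mm below cap_grip. The cup is 66 mm in outer diameter and 49 mm high; its bore is 53 mm wide (3 mm wider than the adaptor) and 42 mm deep.
- cam_a (a joint): Hinge of the cam arm at the cap's +y (rad): 0 = up (open: points outwards, 25 degrees above level), 1.745 = fully down (15 degrees off vertical). Axis parallel to the cap's x, 39 mm from the cap's axis, 20 mm above the rim. Arm: brass bar 13 mm wide, 8 mm thick, 84 mm from hinge to end; stays where left; 0.1 N m swings it.
- cam_b (a joint): Hinge of the like cam arm at the cap's -y; same values. Beyond about 0.8 an arm's cam reaches into the bore: the cap then cannot go on. Neither arm gets fully down until the cap is home; once down it locks the cap on.
- cam_a_tip (a point): Rounded end of cam_a, on its middle line, 75 mm from its hinge.
- cam_b_tip (a point): Rounded end of cam_b, 75 mm from its hinge.
- strip_top (a point): Centre of the top of the dark wooden drying strip fixed on the bench: 100 mm along its x, 340 mm along its y, its top 8 mm above the bench; z up.
- board1_mid (a point): Centre of a coated wooden board (100 g): 125 mm along its x, 55 mm along its y, 22 mm thick along its z. At the start it lies flat on the bench. It must end standing on one of its 55 x 22 mm end faces (its x vertical, either way up) on the strip; it stands freely but may rock for 2 s when let go. Of the three such boards two or three are there.
- board2_mid (a point): Centre of a coated wooden board (100 g): 125 mm along its x, 55 mm along its y, 22 mm thick along its z. At the start it lies flat on the bench. It must end standing on one of its 55 x 22 mm end faces (its x vertical, either way up) on the strip; it stands freely but may rock for 2 s when let go. Of the three such boards two or three are there.
- board3_mid (a point): Centre of a coated wooden board (100 g): 125 mm along its x, 55 mm along its y, 22 mm thick along its z. At the start it lies flat on the bench. It must end standing on one of its 55 x 22 mm end faces (its x vertical, either way up) on the strip; it stands freely but may rock for 2 s when let go. Of the three such boards two or three are there.
- glue: White glue bottle, 56 mm diameter, 150 mm high, standing at the far left of the bench; to be left alone. Origin at its foot.
- tin: Metal tin, 80 mm diameter, 85 mm high, standing at the right; to be left alone. Origin at its foot.
- brush: Brush lying on the bench beside the robot, handle end towards its -x; to be left alone. Origin under its middle.
Things that resemble listed ones, but are neither listed nor needed, are in the scene too. There is more than one size of the part that bears adaptor_seat; the job needs the largest. What is shaped like the part that bears board3_mid but red or turquoise is not meant.

How it is judged:
By the outcome, as a careful person would: the job done as asked, in the order asked, and still so for the second after the job is handed in, with the robot touching nothing.
Of board1, board2, board3 only 2 to 3 are there at a start; the rules pass over those that are not, and their reading is None.
At some moment in a run one of cap, board1, board2, board3 may be knocked a few centimetres aside while the robot is not near it.
It also fails if it takes over 210 s, if anything falls off the work surface, if the arm or the gripper's body presses on something with over 40 N, if the wrist force passes 120 N, or if a joint passes its speed limit or range.

## Robot

A 6-joint arm with a two-finger parallel gripper is mounted at the origin on the work surface. World frame = base frame: x ahead of the robot, y to its left, z up, the work surface at z = 0. Lengths are in m, angles in rad, forces in N, time in s.
With the tool pointing down it reaches from about 0.25 to 0.775 m from the base axis. Payload 8.9 kg.
Tool frame: the origin (TCP) lies at the very end of the fingers, on their centre line; the grasp point (between the pads) lies 19 mm behind it (grip_point_offset is the distance from the TCP to the grasp point, in m); x points along the fingers, y is the direction in which the jaws open and shut, and the axes are right-handed (so a half turn about x gives the same grasp; the last joint's range is limited). The gripper opens to 85 mm and grips with 20 to 120 N. Pads are 22 mm wide; open, the fingers measure 114 mm over their backs; the gripper's body (76 mm by 85 mm) begins 54 mm behind the grasp point. The pads swing forward as they close: fully open they stand 13 mm farther back than shut.
Start: joints at [-1.251, 0.291, -0.153, 1.127, 0, 1.431], TCP at [0.233, -0.471, 0.231] pointing down, gripper open.
Joint ranges: [-2.52, 2.52], [-0.91, 1.74], [-1.3, 1.37], [-1.96, 2.02], [-1.52, 1.47], [-3.14, 3.14]. Speed limits (rad/s): [2.22, 2.22, 2.79, 3.14, 3.14, 3.14].

## Interface

Orientations are given as a unit quaternion [x, y, z, w].
In Python, from station import * gives the robot as it stands. The module is installed in compiled form; this text tells all that it offers.
- The arm moves only by the shell command python3 -m pendant 'ROWS'. ROWS is a JSON object of lists of equal length, an entry for each row: "rotation": the turn, a rotation vector about the tool's x, y, z in rad, a list of three; "translation": the shift along the tool's x, y, z in mm, a list of three; "grip": the gripper's target within -1 to 1 (shut at 1, half-way at 0, fully open at -1). In form: {"rotation": [[rx, ry, rz], ...], "translation": [[tx, ty, tz], ...], "grip": [grip, ...]}. A call has 1 to 12 rows; each row shifts and turns the commanded pose from where the row before left it, along the tool's axes as they then stand; what a row does not reach is not made up. A row lasts 1/8 s, in which the tool goes at most 62.5 mm and 10.7 degrees, less where a joint would pass 70% of its speed; a pose out of reach is approached as far as the arm can. A call with a gripper value outside its range is refused whole. The fingers move at their own pace and stop on an object; the grip force is fixed at half the most. Time passes only in rows, so rows that do not move let the fingers close. It gives the time, the measured TCP pose, the force and the opening at its end, in the units of the state.
- observe(): the state, without advancing time (a new reading comes with each control period).
- read_camera(name): name is "scene" or "top"; returns the picture (384x512x3 uint8, red, green, blue); there is no depth.
- get_calibration(name): a dict with "vfov" (degrees; the focal length in pixels is half the picture's height over the tangent of half this angle, whatever the lens; pixels are square), "cx", "cy" (the principal point, pixels), "view" (4x4, takes a point from world to camera coordinates). Camera axes: x right, y down, z forward; pixel columns grow to the right and rows downward; lengths in m; the calibration is good to about 2 mm. A picture is of the moment at which its call begins. get_calibration takes no time and is no camera call.
- finish_job(): hands the job in, once; it reports no verdict.
The state is a dict: "time_s": time; "joint_pos": joint angles; "joint_vel": joint speeds; "joint_efforts": joint torques, N m; "tcp_pos": TCP position; "ee_rot": TCP orientation; "wrist_force": force on the tool from outside, world axes, zero at the start; "moment": the same for the moment, N m; "grip_width": finger opening in m.
Only numpy, scipy, OpenCV 4.12 (cv2) and the standard library are available. Lean on these libraries where they do the work, as an engineer would, in place of code of your own. Each camera call takes 0.05 s, during which the arm holds its last target.

## Working session

There is one attempt and no reset: what is moved stays moved. The work goes in short steps, Python scripts to look and compute and a shell command to move; the robot and the scene stay as the last step left them, time stands still between calls to the robot, and variables do not carry over. Pictures are saved under pics/ and viewed, and the job is handed in when it is done.

```bash
mkdir -p pics; ls; cat > h.py <<'E'
from station import *
import numpy as np, cv2
from scipy.spatial.transform import Rotation as R
def snap(name,fn,crop=None,scale=1):
    im=read_camera(name); np.save('pics/'+fn+'.npy',im)
    o=im[...,::-1]
    if crop: x0,y0,x1,y1=crop; o=o[y0:y1,x0:x1]
    if scale!=1: o=cv2.resize(o,None,fx=scale,fy=scale,interpolation=cv2.INTER_CUBIC)
    cv2.imwrite('pics/'+fn+'.png',o); return im
def cal(name):
    c=get_calibration(name); f=192/np.tan(np.radians(c['vfov'])/2); return c,f,np.array(c['view'])
def ray(name,u,v):
    c,f,V=cal(name); d=np.array([(u-c['cx'])/f,(v-c['cy'])/f,1]); Rm=V[:3,:3]
    return -Rm.T@V[:3,3], Rm.T@d
def onz(name,u,v,z):
    o,d=ray(name,u,v); return o+d*(z-o[2])/d[2]
def two(n1,p1,n2,p2):
    o1,d1=ray(n1,*p1);o2,d2=ray(n2,*p2)
    A=np.c_[d1,-d2]; s=np.linalg.lstsq(A,o2-o1,rcond=None)[0]
    a=o1+s[0]*d1;b=o2+s[1]*d2; return (a+b)/2,np.linalg.norm(a-b)
def proj(name,p):
    c,f,V=cal(name); q=V[:3,:3]@np.array(p)+V[:3,3]; return np.array([c['cx']+f*q[0]/q[2],c['cy']+f*q[1]/q[2]])
E
python3 - <<'E'
from h import *
print(observe())
for n in('scene','top'):
    c=get_calibration(n);print(n,c, ray(n,256,192))
    snap(n,n+'0',scale=1.5)
E
```

```text
pics
{'time_s': 0.0, 'joint_pos': array([-1.25131361e+00,  2.91272688e-01, -1.54133202e-01,  1.12673841e+00,
        1.58469126e-05,  1.43144965e+00]), 'joint_vel': array([-0.00063541,  0.00132627, -0.00098155,  0.00115868, -0.0001849 ,
       -0.00068625]), 'joint_efforts': array([-2.54485467e-04, -5.37148476e+01,  3.31369615e+01,  1.59370922e-02,
       -1.39240642e-04, -1.31901120e-05]), 'tcp_pos': array([ 0.23236261, -0.47026739,  0.23073371]), 'ee_rot': array([-0.6885429 , -0.16127657,  0.68861748, -0.16032626]), 'wrist_force': array([ 0.24291793, -0.0006813 , -0.2226708 ]), 'moment': array([ 0.00325685, -0.05248083, -0.02506939]), 'grip_width': 0.08519099060087937}
scene {'vfov': 53.543003774133666, 'cx': 247.0160097008668, 'cy': 198.55293185027887, 'view': array([[ 0.17683977,  0.98421792,  0.00654071, -0.12159026],
       [ 0.69755139, -0.12063902, -0.70630608, -0.24633776],
       [-0.69437004,  0.12946549, -0.70787636,  1.97161478],
       [ 0.        ,  0.        ,  0.        ,  1.        ]])} (array([ 1.56236547, -0.1653027 ,  1.22246492]), array([-0.70220648,  0.15477713, -0.69556012]))
top {'vfov': 52.92426701351103, 'cx': 259.44226095083224, 'cy': 193.18866853107312, 'view': array([[-0.0276133 , -0.99954698,  0.01197262,  0.02296548],
       [-0.99538343,  0.02639297, -0.09227801,  0.51670019],
       [ 0.09192022, -0.01446545, -0.9956613 ,  1.59029127],
       [ 0.        ,  0.        ,  0.        ,  1.        ]])} (array([0.36876904, 0.03232211, 1.63079659]), array([ 0.09523401, -0.00562683, -0.99548378]))
```

View pics/scene0.png

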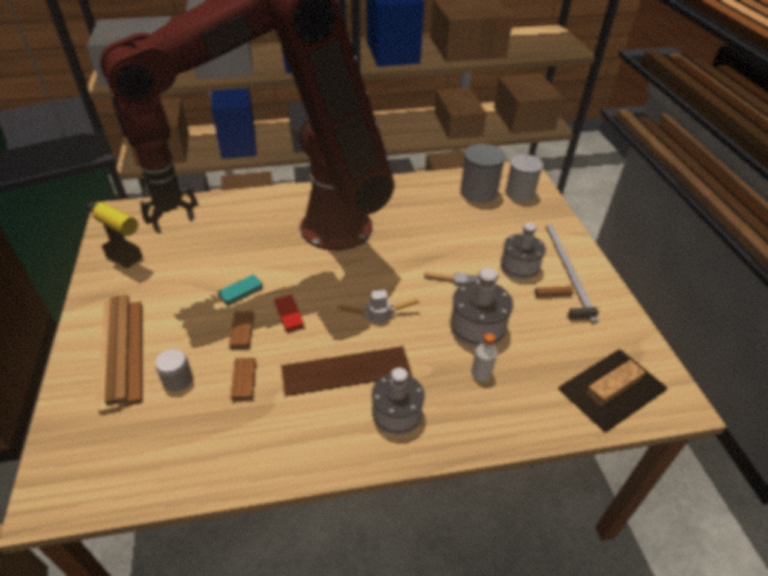

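View pics/top0.png

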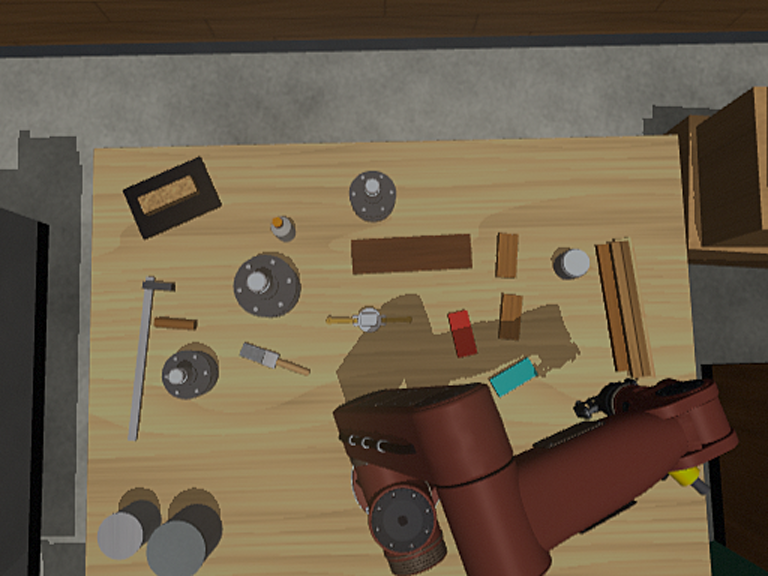

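The scene view (1.5x pixels) shows:
- **Cap:** at (379,305), with its two brass arms.
- **Strip:** at (345,370).
- **Tank candidates:** three, at (482,308), (398,402) and (523,255).
- **Board candidates:** brown at (242,330) and (244,380), and a narrow brown piece at (553,292). The red and turquoise pieces aren't meant.

Next I'll enlarge these.

```bash
python3 - <<'E'
from h import *
a=np.load('pics/top0.npy')[...,::-1]; b=np.load('pics/scene0.npy')[...,::-1]
def c(im,x0,y0,x1,y1,w=400,h=300): return cv2.resize(im[y0:y1,x0:x1],(w,h),interpolation=cv2.INTER_CUBIC)
cv2.imwrite('pics/crop1.png',np.vstack([np.hstack([c(a,90,150,250,270),c(b,280,140,440,260)]),np.hstack([c(a,280,140,400,230),c(b,140,190,260,280)])]))
E
```

```text
(no output)
```

View pics/crop1.png

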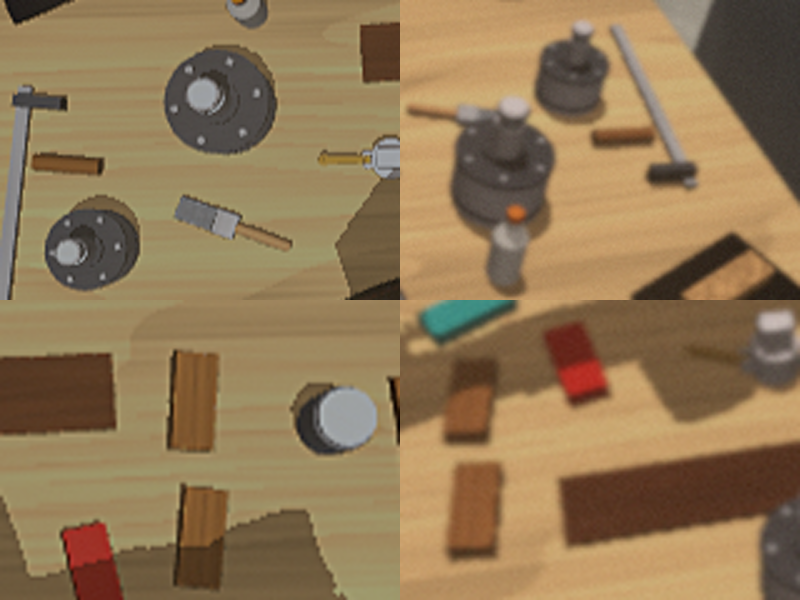

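The crop confirms the choices:
- **Tank:** the big one at top (267,284) of the 1.5x picture is the largest of the three, so it's the one meant.
- **Boards:** two brown boards at (507,255) and (510,316).
- **Not boards:** the brown piece at (175,323) is a narrow dowel; red and turquoise are decoys.

Next I'll measure positions.

```bash
cat > meas.py <<'E'
from h import *
a=np.load('pics/top0.npy'); b=np.load('pics/scene0.npy')
def blob(im,box,cond):
    x0,y0,x1,y1=box; hsv=cv2.cvtColor(im,cv2.COLOR_RGB2HSV).astype(int)
    m=cond(hsv)[y0:y1,x0:x1].astype(np.uint8)
    cs,_=cv2.findContours(m,cv2.RETR_EXTERNAL,cv2.CHAIN_APPROX_NONE)
    c=max(cs,key=cv2.contourArea); return c[:,0]+[x0,y0]
E
python3 - <<'E'
from meas import *
for n,im,pts in(('top',a,[(338,170),(340,200),(340,220),(325,170),(320,190),(330,215),(274,170),(245,212),(180,190),(172,188),(184,205),(150,180),(246,205)]),('scene',b,[(162,255),(160,215),(150,255),(162,235),(230,245),(325,188),(253,197)])):
    hsv=cv2.cvtColor(im,cv2.COLOR_RGB2HSV)
    for p in pts: print(n,p,im[p[1],p[0]],hsv[p[1],p[0]])
cv2.imwrite('pics/z1.png',np.hstack([cv2.resize(a[180:250,200:300,::-1],None,fx=4,fy=4,interpolation=0),cv2.resize(b[170:240,210:310,::-1],None,fx=4,fy=4,interpolation=0)]))
cv2.imwrite('pics/z2.png',np.hstack([cv2.resize(a[155:225,140:240,::-1],None,fx=4,fy=4,interpolation=0),cv2.resize(b[170:240,270:370,::-1],None,fx=4,fy=4,interpolation=0)]))
E
```

```text
top (338, 170) [121  84  44] [ 16 162 121]
top (340, 200) [126  85  44] [ 15 166 126]
top (340, 220) [78 54 32] [ 14 150  78]
top (325, 170) [157 142 100] [ 22  93 157]
top (320, 190) [158 145 103] [ 23  89 158]
top (330, 215) [108  89  60] [ 18 113 108]
top (274, 170) [84 55 35] [ 12 149  84]
top (245, 212) [157 160 164] [107  11 164]
top (180, 190) [64 58 51] [16 52 64]
top (172, 188) [157 160 164] [107  11 164]
top (184, 205) [80 76 72] [15 26 80]
top (150, 180) [158 138  98] [ 20  97 158]
top (246, 205) [128 122 120] [  8  16 128]
scene (162, 255) [141  87  50] [ 12 165 141]
scene (160, 215) [90 60 40] [ 12 142  90]
scene (150, 255) [202 166 111] [ 18 115 202]
scene (162, 235) [198 156 106] [ 16 118 198]
scene (230, 245) [83 49 33] [ 10 154  83]
scene (325, 188) [81 73 65] [15 50 81]
scene (253, 197) [194 180 175] [  8  25 194]
```

View pics/z1.png

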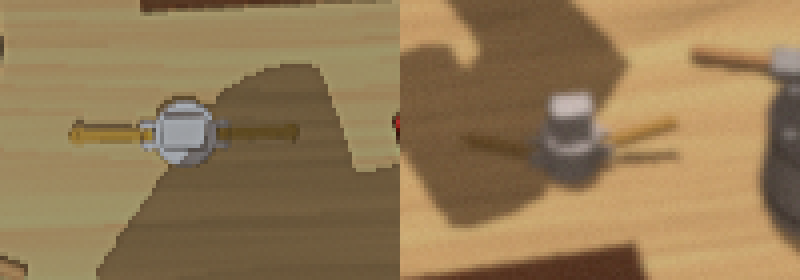

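View pics/z2.png

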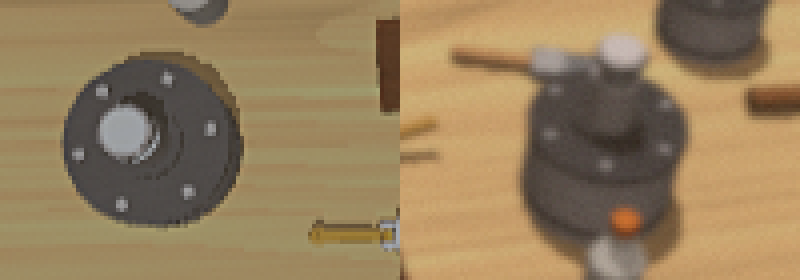

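```bash
cat >> meas.py <<'E'
def cent(c): 
    m=cv2.moments(c); return m['m10']/m['m00'],m['m01']/m['m00']
E
python3 - <<'E'
from meas import *
np.set_printoptions(precision=4,suppress=True)
# adaptor top: light grey low sat
ct=blob(a,(160,175,185,200),lambda h:(h[...,2]>135)&(h[...,1]<40))
cs=blob(b,(312,172,340,192),lambda h:(h[...,2]>140)&(h[...,1]<50))
print('adaptor px',cent(ct),cv2.boundingRect(ct),cent(cs),cv2.boundingRect(cs)); print(two('top',cent(ct),'scene',cent(cs)), onz('top',*cent(ct),.214),onz('scene',*cent(cs),.214))
# cap block top
ct=blob(a,(238,205,252,219),lambda h:(h[...,2]>150)&(h[...,1]<40))
cs=blob(b,(243,190,262,201),lambda h:(h[...,2]>170)&(h[...,1]<50))
print('cap',cent(ct),cv2.boundingRect(ct),cv2.minAreaRect(ct),cent(cs),cv2.boundingRect(cs)); print(two('top',cent(ct),'scene',cent(cs)), onz('top',*cent(ct),.0895),onz('scene',*cent(cs),.0895))
wood=lambda h:(h[...,1]>135)&(h[...,2]<135)
wood2=lambda h:(h[...,1]>133)&(h[...,2]<165)
for bt,bs in(((325,150,350,190),(150,235,175,270)),((325,190,352,232),(148,204,172,236))):
    ct=blob(a,bt,wood); cs=blob(b,bs,wood2)
    r=cv2.minAreaRect(ct); bx=cv2.boxPoints(r)
    print('board',r,cent(cs)); print(two('top',r[0],'scene',cent(cs))); 
    w=np.array([onz('top',*p,.022)for p in bx]); print(w, w.mean(0), np.linalg.norm(w[1]-w[0]),np.linalg.norm(w[2]-w[1]))
ct=blob(a,(225,150,320,190),wood); r=cv2.minAreaRect(ct); w=np.array([onz('top',*p,.008)for p in cv2.boxPoints(r)]); print('strip',w,w.mean(0))
print('tips',onz('top',218.2,213.2,.05),onz('top',274.5,212.7,.05))
# tank rim
ct=blob(a,(150,160,200,215),lambda h:(h[...,2]<110)&(h[...,1]<75)); print('tank',cv2.minEnclosingCircle(ct),onz('top',*cv2.minEnclosingCircle(ct)[0],.11))
tin=blob(a,(368,160,395,188),lambda h:(h[...,2]>120)&(h[...,1]<60)); print('tin',onz('top',*cv2.minEnclosingCircle(tin)[0],.085),cv2.minEnclosingCircle(tin))
E
```

```text
adaptor px (170.48109965635737, 187.43814432989691) (165, 182, 14, 13) (325.0766961651917, 182.46607669616517) (320, 179, 11, 8)
(array([0.5303, 0.34  , 0.2067]), np.float64(0.0006187135796762925)) [0.5295 0.3388 0.214 ] [0.5376 0.3361 0.214 ]
cap (244.2239185750636, 212.91857506361322) (238, 209, 13, 10) ((244.1584014892578, 213.9158477783203), (11.840943336486816, 8.95533561706543), 5.710593223571777) (252.29696969696968, 195.86060606060605) (248, 194, 10, 5)
(array([0.4334, 0.0705, 0.0835]), np.float64(0.005046274776017443)) [0.4336 0.0729 0.0895] [0.439  0.0668 0.0895]
board ((337.5133361816406, 169.8009033203125), (13.636395454406738, 29.068803787231445), 3.814074993133545) (161.87308039747063, 252.71138211382114)
(array([ 0.6099, -0.327 ,  0.007 ]), np.float64(0.0005323980979806223))
[[ 0.5489 -0.2879  0.022 ]
 [ 0.6723 -0.3016  0.022 ]
 [ 0.6669 -0.3592  0.022 ]
 [ 0.5436 -0.3451  0.022 ]] [ 0.6079 -0.3234  0.022 ] 0.1241538457434041 0.05785927096861526
board ((339.88116455078125, 210.80740356445312), (13.851968765258789, 29.695720672607422), 5.19442892074585) (160.42948717948718, 219.63034188034186)
(array([ 0.4349, -0.3286,  0.0097]), np.float64(0.0011555783038981274))
[[ 0.3764 -0.2881  0.022 ]
 [ 0.4997 -0.305   0.022 ]
 [ 0.4929 -0.3627  0.022 ]
 [ 0.3696 -0.3455  0.022 ]] [ 0.4346 -0.3253  0.022 ] 0.12442519973155447 0.058178583462021614
strip [[ 0.6655  0.1154  0.008 ]
 [ 0.6749 -0.2247  0.008 ]
 [ 0.577  -0.2259  0.008 ]
 [ 0.5679  0.1124  0.008 ]] [ 0.6213 -0.0557  0.008 ]
tips [0.437  0.1803 0.05  ] [ 0.4328 -0.0501  0.05  ]
tank ((177.5, 190.5), 22.192440032958984) [0.5284 0.3337 0.11  ]
tin [ 0.5722 -0.4964  0.085 ] ((383.71429443359375, 175.0), 9.285812377929688)
```

```bash
cat > plan.py <<'E'
from h import *
np.set_printoptions(precision=4,suppress=True)
def down(psi,tilt=0,tdir=None):
    """tool x down, tool y (jaws) along angle psi in xy"""
    x=np.array([0,0,-1.]); y=np.array([np.cos(psi),np.sin(psi),0]); return np.c_[x,y,np.cross(x,y)]
def show(tp,tR=None):
    s=observe(); R0=R.from_quat(s['ee_rot']).as_matrix(); p=s['tcp_pos']
    print('t',round(s['time_s'],2),'tcp',p,'F',s['wrist_force'],'w',round(s['grip_width'],4))
    print('R\n',R0)
    if tR is not None:
        rv=R.from_matrix(R0.T@tR).as_rotvec(); print('rotvec(tool)',rv,'deg',np.degrees(np.linalg.norm(rv)),'rows>=',np.linalg.norm(rv)/.186)
    else: tR=R0
    if tp is not None:
        d=np.array(tp)-p; print('world d',d*1000,'| tool mm now',R0.T@d*1000,'| tool mm after turn',tR.T@d*1000)
E
python3 - <<'E'
from plan import *
yaw=np.radians(-1)
show([.4335,.0675,.20],down(yaw)); show([.4335,.0675,.20],down(yaw+np.pi))
E
```

```text
t 0.1 tcp [ 0.2324 -0.4703  0.2308] F [ 0.4887 -0.7476 -1.1025] w 0.0853
R
 [[-0.0003  0.4428 -0.8966]
 [ 0.0011 -0.8966 -0.4428]
 [-1.     -0.0012 -0.0002]]
rotvec(tool) [-1.0946 -0.0008  0.0009] deg 62.71422626734468 rows>= 5.884783527988592
world d [201.1082 537.8322 -30.7919] | tool mm now [  31.3242 -393.1218 -418.4856] | tool mm after turn [  30.7919  191.6911 -541.2601]
t 0.1 tcp [ 0.2324 -0.4703  0.2308] F [ 0.4887 -0.7476 -1.1025] w 0.0853
R
 [[-0.0003  0.4428 -0.8966]
 [ 0.0011 -0.8966 -0.4428]
 [-1.     -0.0012 -0.0002]]
rotvec(tool) [2.047  0.0011 0.0009] deg 117.28581789284267 rows>= 11.005503699594529
world d [201.1082 537.8322 -30.7919] | tool mm now [  31.3242 -393.1218 -418.4856] | tool mm after turn [  30.7919 -191.6911  541.2601]
```

```bash
python3 -m pendant '{"rotation":[[-0.1825,0,0],[-0.1825,0,0],[-0.1825,0,0],[-0.1825,0,0],[-0.1825,0,0],[-0.182,0,0],[0,0,0]],"translation":[[0,0,0],[0,0,0],[0,0,0],[0,0,0],[0,0,0],[0,0,0],[0,0,0]],"grip":[-1,-1,-1,-1,-1,-1,-1]}'; python3 -m pendant '{"rotation":[[0,0,0],[0,0,0],[0,0,0],[0,0,0],[0,0,0],[0,0,0],[0,0,0],[0,0,0],[0,0,0],[0,0,0],[0,0,0],[0,0,0]],"translation":[[3,19,-54],[3,19,-54],[3,19,-54],[3,19,-54],[3,19,-54],[3,19,-54],[3,19,-54],[3,19,-54],[3,19,-54],[3,19,-54],[0,0,0],[0,0,0]],"grip":[-1,-1,-1,-1,-1,-1,-1,-1,-1,-1,-1,-1]}'; python3 - <<'E'
from plan import *
show([.4335,.0675,.14],down(np.radians(-1)));print(observe()['joint_pos'])
snap('top','top1',scale=1.5);snap('scene','scene1',scale=1.5)
E
```

```text
time_s: 0.98
tcp_pos: [0.2324, -0.4705, 0.231]
ee_rot: [0.505, 0.496, -0.505, 0.495]
wrist_force: [0.1, -0.8, 0.7]
grip_width: 0.0852
time_s: 2.48
tcp_pos: [0.4315, 0.0658, 0.2011]
ee_rot: [-0.504, -0.495, 0.505, -0.495]
wrist_force: [-0.1, -1.0, 0.1]
grip_width: 0.0853
t 2.48 tcp [0.4315 0.0658 0.2011] F [-0.1216 -0.9506  0.0749] w 0.0853
R
 [[-0.0008  0.9998 -0.0192]
 [-0.0004 -0.0192 -0.9998]
 [-1.     -0.0008  0.0004]]
rotvec(tool) [-0.0018  0.0004  0.0008] deg 0.11484276003045132 rows>= 0.010776259594672682
world d [  1.9853   1.6931 -61.0926] | tool mm now [61.0903  2.0013 -1.7552] | tool mm after turn [61.0926  1.9554 -1.7275]
[-0.0162  0.1456 -0.4248  1.0012 -0.0004  1.5739]
```

View pics/top1.png

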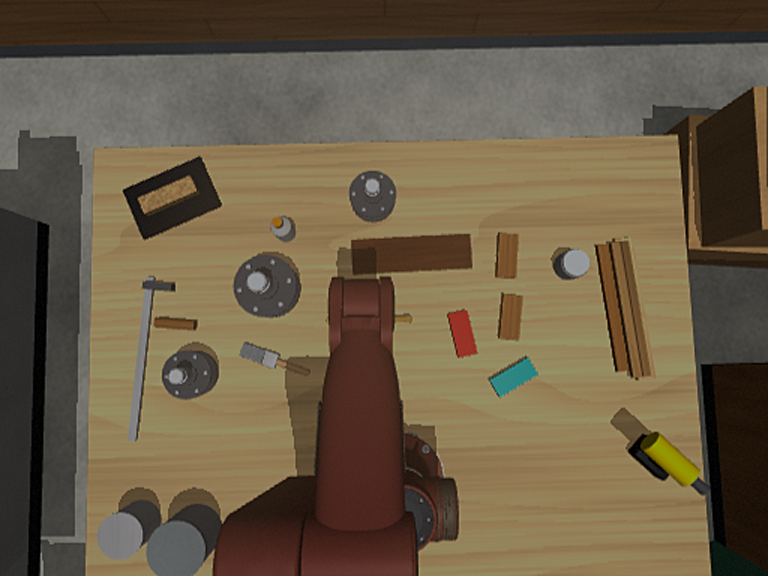

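View pics/scene1.png

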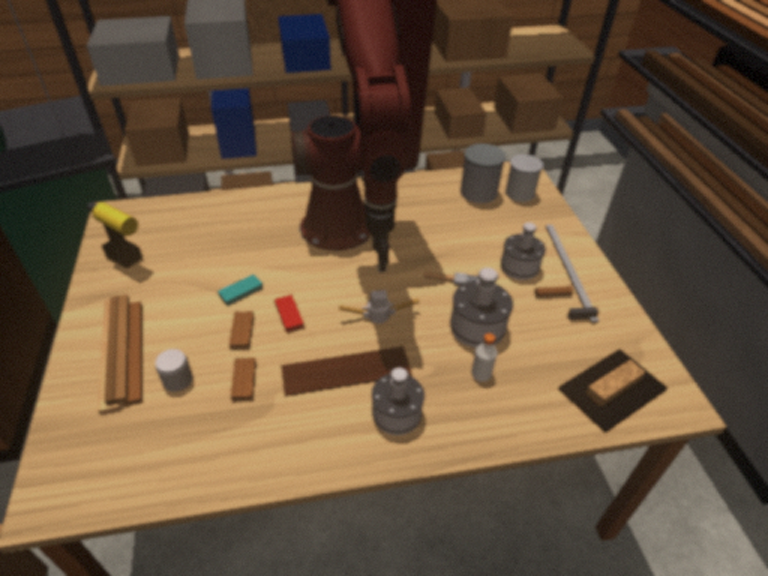

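Both views show exactly two brown boards, and the area uncovered by the arm's move is empty, so there is no third. The cap hasn't moved (scene 1.5x (379,305)), and the hand is above it.

```bash
python3 -m pendant '{"rotation":[[0,0,0],[0,0,0],[0,0,0],[0,0,0],[0,0,0]],"translation":[[40,2,-2],[40,0,0],[0,0,0],[0,0,0],[0,0,0]],"grip":[-1,-1,-1,-1,-1]}'; python3 - <<'E'
from plan import *
snap('scene','s2',crop=(200,120,330,250),scale=4); show([.4335,.0675,.056],down(np.radians(-1)))
E
```

```text
time_s: 3.2
tcp_pos: [0.4352, 0.0675, 0.1228]
ee_rot: [0.505, 0.495, -0.504, 0.496]
wrist_force: [0.0, 0.3, 0.4]
grip_width: 0.0856
t 3.25 tcp [0.435  0.0676 0.1227] F [ 0.0362  0.0262 -0.5123] w 0.0858
R
 [[ 0.0024  0.9998 -0.0181]
 [-0.     -0.0181 -0.9998]
 [-1.      0.0024 -0.    ]]
rotvec(tool) [-0.0006 -0.     -0.0024] deg 0.14268582401414487 rows>= 0.01338891088692484
world d [ -1.5123  -0.1303 -66.6597] | tool mm now [66.6559 -1.6702  0.1593] | tool mm after turn [66.6597 -1.5098  0.1567]
```

View pics/s2.png

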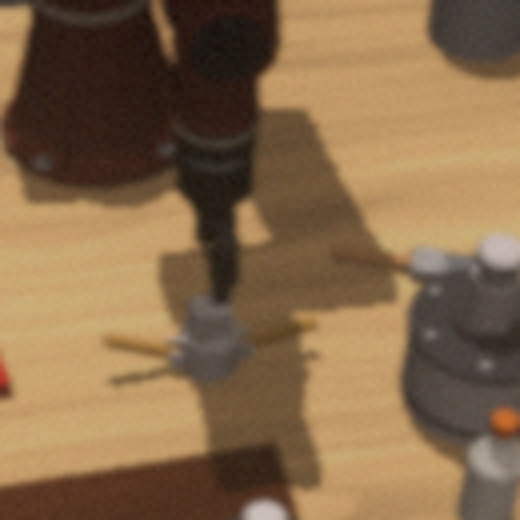

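```bash
python3 - <<'E'
from h import *
for p in ([.49,.0675,.13],[.435,.0675,.0895],[.435,.0675,.0],[.435,.0675,.049]): print(p,proj('scene',p))
E
```

```text
[0.49, 0.0675, 0.13] [254.96766411 197.44657625]
[0.435, 0.0675, 0.0895] [252.28404409 195.19243295]
[0.435, 0.0675, 0.0] [251.9524373 209.6535482]
[0.435, 0.0675, 0.049] [252.13082067 201.87438735]
```

```bash
python3 -m pendant '{"rotation":[[0,0,0],[0,0,0],[0,0,0],[0,0,0],[0,0,0],[0,0,0],[0,0,0],[0,0,0],[0,0,0]],"translation":[[33,-1,0],[32,0,0],[0,0,0],[0,0,0],[0,0,0],[0,0,0],[0,0,0],[0,0,0],[0,0,0]],"grip":[-1,-1,-1,1,1,1,1,1,1]}'; python3 - <<'E'
from plan import *
show([.4335,.0675,.056],down(np.radians(-1)));snap('scene','s3',crop=(200,120,330,250),scale=4);snap('top','t3',crop=(170,140,300,270),scale=4)
E
```

```text
time_s: 4.38
tcp_pos: [0.4339, 0.0679, 0.0572]
ee_rot: [0.505, 0.495, -0.504, 0.496]
wrist_force: [0.2, -0.6, 7.8]
grip_width: 0.0316
t 4.38 tcp [0.4339 0.0679 0.0572] F [ 0.1928 -0.5585  7.7593] w 0.0316
R
 [[ 0.0019  0.9998 -0.0175]
 [ 0.     -0.0175 -0.9998]
 [-1.      0.0019 -0.    ]]
rotvec(tool) [-0.     -0.     -0.0019] deg 0.10688531813134479 rows>= 0.010029573781900858
world d [-0.368  -0.375  -1.2276] | tool mm now [ 1.2269 -0.3637  0.3814] | tool mm after turn [ 1.2276 -0.3614  0.3813]
```

View pics/s3.png

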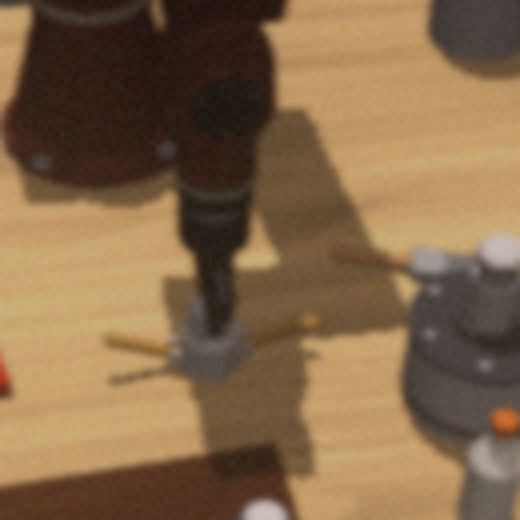

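```bash
python3 -m pendant '{"rotation":[[0,0,0],[0,0,0],[0,0,0],[0,0,0],[0,0,0],[0,0,0],[0,0,0],[0,0,0]],"translation":[[-20,0,0],[-40,0,0],[-50,0,0],[-50,0,0],[-50,0,0],[-30,0,0],[0,0,0],[0,0,0]],"grip":[1,1,1,1,1,1,1,1]}'; python3 - <<'E'
from plan import *
show([.5295,.3387,.30],down(np.radians(-1)));snap('scene','s4',crop=(180,80,310,210),scale=4);snap('top','t4',crop=(170,140,300,270),scale=4)
E
```

```text
time_s: 5.48
tcp_pos: [0.4322, 0.0679, 0.295]
ee_rot: [-0.504, -0.496, 0.505, -0.495]
wrist_force: [-0.0, -0.0, -4.2]
grip_width: 0.0313
t 5.47 tcp [0.4322 0.0679 0.295 ] F [-0.0052 -0.0127 -4.2064] w 0.0313
R
 [[-0.0019  0.9998 -0.0175]
 [ 0.     -0.0175 -0.9998]
 [-1.     -0.0019  0.    ]]
rotvec(tool) [-0.0001  0.      0.0019] deg 0.1077786014648584 rows>= 0.010113394939551412
world d [ 97.2672 270.8351   5.0144] | tool mm now [  -5.1931   92.5002 -272.4967] | tool mm after turn [  -5.0144   92.5256 -272.4914]
```

View pics/s4.png

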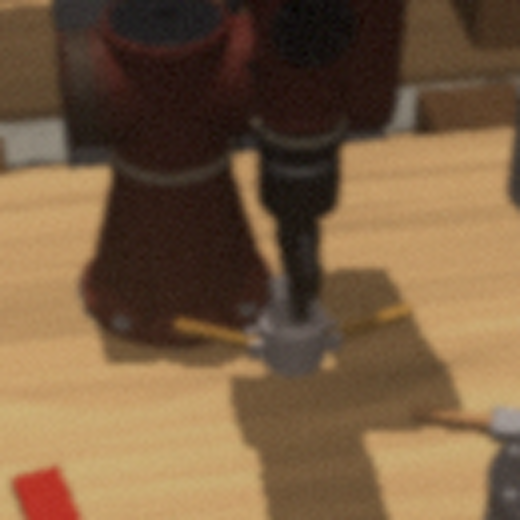

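```bash
python3 - <<'E'
from plan import *
p=observe()['tcp_pos']
for dy in(0,): 
  for q in ([0,0,.0],[0.022,0,0.02],[0.033,0,-.03],[0,.107,-.0055],[0,-.107,-.0055],[0,0,-.057+.049]): print(q,(proj('scene',p+q)-[180,80])*4)
E
```

```text
[0, 0, 0.0] [292.416  307.3369]
[0.022, 0, 0.02] [297.1572 305.2191]
[0.033, 0, -0.03] [298.2835 352.9241]
[0, 0.107, -0.0055] [399.7165 300.103 ]
[0, -0.107, -0.0055] [182.8773 323.6877]
[0, 0, -0.008] [292.2688 313.7985]
```

View pics/t4.png

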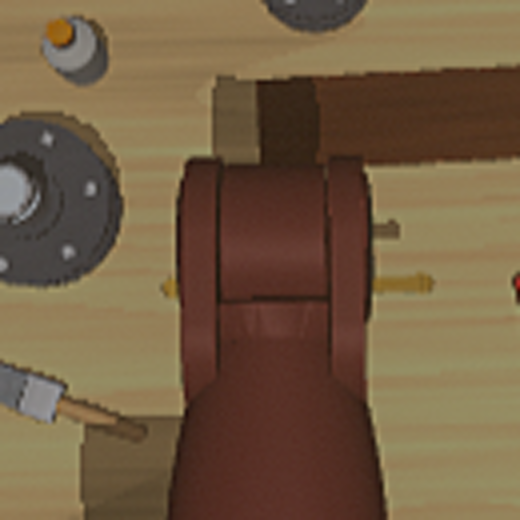

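```bash
python3 - <<'E'
from plan import *
c=np.array([.434,.0677,0])
for s in(1,-1): print((proj('scene',c+[s*.0023,s*.118,.0555])-[200,120])*4, (proj('top',c+[s*.0023,s*.118,.0555])-[200,180]+.5)*4)
p=observe()['tcp_pos']
for s in(1,-1):
  e=p+[s*.0023,s*.118,-.057+.0555]
  print((proj('scene',e)-[180,80])*4,(proj('top',e)-[170,140])*4)
E
python3 - <<'E'
import cv2
a=cv2.imread('pics/s4.png');b=cv2.imread('pics/s3.png')
cv2.imwrite('pics/cmp.png',cv2.hconcat([a[250:410,140:440],b[250:410,80:380]]))
E
```

```text
[315.7594 310.8984] [ 69.0035 135.4053]
[ 99.6975 334.4923] [300.4761 133.6363]
[411.5127 297.1419] [159.8613 284.6226]
[171.0303 320.1766] [432.3615 282.5601]
```

View pics/cmp.png

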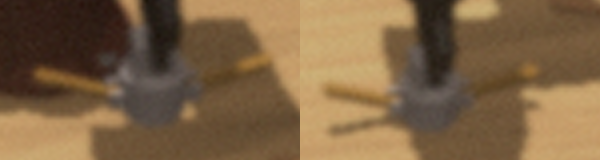

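```bash
python3 -m pendant '{"rotation":[[0,0,0],[0,0,0],[0,0,0],[0,0,0],[0,0,0],[0,0,0],[0,0,0],[0,0,0],[0,0,0],[0,0,0],[0,0,0]],"translation":[[-5,10,-32],[0,15,-45],[0,15,-45],[0,15,-45],[0,15,-45],[0,15,-45],[0,7,-16],[0,0,0],[0,0,0],[0,0,0],[0,0,0]],"grip":[1,1,1,1,1,1,1,1,1,1,1]}'; python3 - <<'E'
from plan import *
show([.5295,.3387,.30],down(np.radians(-1)));snap('scene','s5',crop=(270,90,400,190),scale=5);snap('top','t5',crop=(110,130,240,230),scale=5)
p=observe()['tcp_pos']
for s in(1,-1):
  e=p+[s*.0023,s*.118,-.057+.0555]
  print((proj('scene',e)-[270,90])*5,(proj('top',e)-[110,130])*5)
E
```

```text
time_s: 6.95
tcp_pos: [0.5297, 0.3386, 0.3016]
ee_rot: [0.505, 0.495, -0.504, 0.495]
wrist_force: [0.1, -0.2, -3.8]
grip_width: 0.0312
t 6.95 tcp [0.5297 0.3386 0.3016] F [ 0.1455 -0.1986 -3.8482] w 0.0312
R
 [[ 0.0002  0.9998 -0.0183]
 [ 0.0001 -0.0183 -0.9998]
 [-1.      0.0002 -0.0001]]
rotvec(tool) [-0.0009 -0.0001 -0.0002] deg 0.05059331253613629 rows>= 0.004747418727129575
world d [-0.1814  0.1153 -1.6062] | tool mm now [ 1.6062 -0.1838 -0.1119] | tool mm after turn [ 1.6062 -0.1834 -0.1122]
[442.0411 355.9083] [104.0886 274.6638]
[140.7477 386.1277] [446.0505 272.3757]
```

View pics/s5.png

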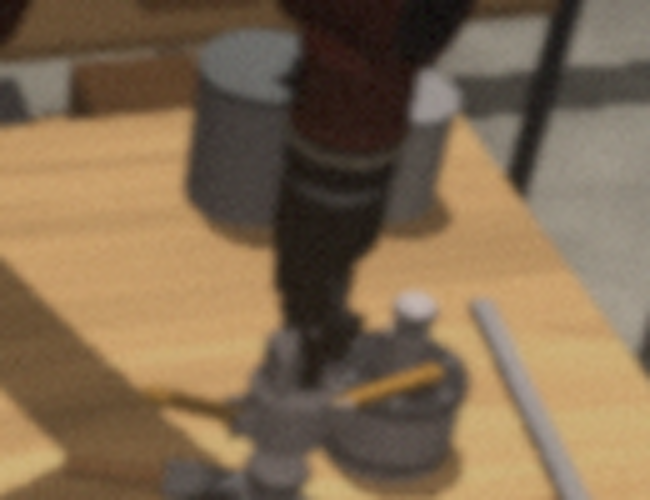

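View pics/t5.png

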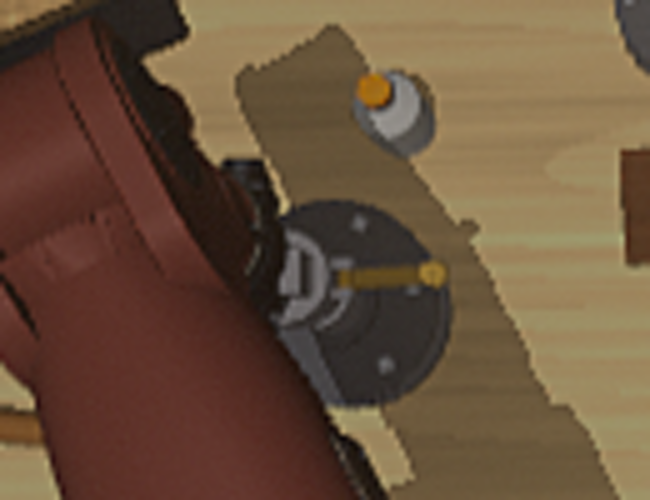

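```bash
python3 -m pendant '{"rotation":[[0,0.035,0],[0,0,0],[0,0,0],[0,0,0],[0,0,0]],"translation":[[0,0,0],[15,0,-0.6],[10,0,0],[0,0,0],[0,0,0]],"grip":[1,1,1,1,1]}'; python3 - <<'E'
from plan import *
show([.5295,.3387,.23]);snap('scene','s6',crop=(290,130,370,200),scale=8);snap('top','t6',crop=(140,150,220,220),scale=8)
p=observe()['tcp_pos']
for e in ([.5295,.3387,.214],[.5295,.3387,.218],[.5295,.3387,.267],[.5295,.2207,.2755],[.5295,.4567,.2755]):
  print((proj('scene',e)-[290,130]+.5)*8,(proj('top',e)-[140,150]+.5)*8)
E
```

```text
time_s: 7.68
tcp_pos: [0.5298, 0.3408, 0.2764]
ee_rot: [0.513, 0.504, -0.495, 0.487]
wrist_force: [-0.9, 0.8, -3.8]
grip_width: 0.0309
t 7.67 tcp [0.5298 0.3408 0.2764] F [-0.8945  0.7735 -3.8124] w 0.0309
R
 [[ 0.0006  0.9998 -0.0173]
 [ 0.0349 -0.0173 -0.9992]
 [-0.9994  0.     -0.0349]]
world d [ -0.2619  -2.1213 -46.3562] | tool mm now [46.2537 -0.2253  3.7428] | tool mm after turn [46.2537 -0.2253  3.7428]
[284.3719 412.0417] [248.0304 303.5503]
[285.6088 406.0162] [246.1349 302.6174]
[301.1498 330.3055] [222.0198 290.7474]
[ 64.7913 344.4496] [485.9236 281.6191]
[538.0742 289.7338] [-51.277  295.6017]
```

View pics/s6.png

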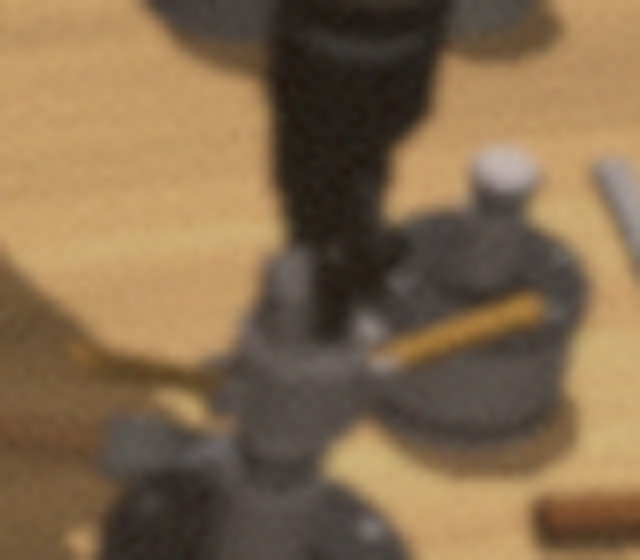

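View pics/t6.png

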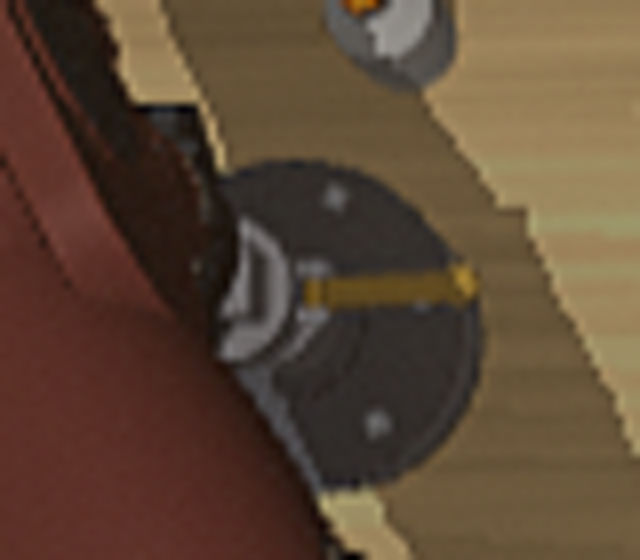

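```bash
python3 -m pendant '{"rotation":[[0,0.015,0],[0,0,0],[0,0,0],[0,0,0],[0,0,0],[0,0,0],[0,0,0],[0,0,0]],"translation":[[0,0,2],[5,0,0.5],[3,0,0.3],[3,0,0],[3,0,0],[0,0,0],[0,0,0],[0,0,0]],"grip":[1,1,1,1,1,1,1,1]}'; python3 - <<'E'
from plan import *
show([.5295,.3387,.23])
print(observe()['moment'])
E
```

```text
time_s: 8.78
tcp_pos: [0.5298, 0.3383, 0.2621]
ee_rot: [0.517, 0.508, -0.492, 0.483]
wrist_force: [1.4, -4.5, -3.6]
grip_width: 0.0311
t 8.78 tcp [0.5298 0.3383 0.2621] F [ 1.4259 -4.5146 -3.5594] w 0.0311
R
 [[ 0.0009  0.9998 -0.0177]
 [ 0.0493 -0.0177 -0.9986]
 [-0.9988 -0.     -0.0493]]
world d [ -0.3253   0.4122 -32.0591] | tool mm now [32.0402 -0.332   1.1749] | tool mm after turn [32.0402 -0.332   1.1749]
[-1.1785 -0.4335 -0.008 ]
```

```bash
python3 -m pendant '{"rotation":[[0,0,0],[0,0,0],[0,0,0],[0,0,0],[0,0,0]],"translation":[[3,0,1.2],[3,0,0.2],[0,0,0],[0,0,0],[0,0,0]],"grip":[1,1,1,1,1]}'; python3 - <<'E'
from plan import *
show([.5295,.3387,.23])
print(observe()['moment'])
snap('scene','s7',crop=(290,130,370,200),scale=8);snap('top','t7',crop=(140,150,220,220),scale=8)
E
```

```text
time_s: 9.4
tcp_pos: [0.5297, 0.3377, 0.2558]
ee_rot: [0.517, 0.508, -0.492, 0.483]
wrist_force: [2.3, 1.2, -5.4]
grip_width: 0.0309
t 9.4 tcp [0.5297 0.3377 0.2558] F [ 2.2593  1.1513 -5.4254] w 0.0309
R
 [[ 0.0004  0.9998 -0.0174]
 [ 0.0503 -0.0174 -0.9986]
 [-0.9987 -0.0005 -0.0503]]
world d [ -0.1636   0.9666 -25.8185] | tool mm now [25.8343 -0.1686  0.3357] | tool mm after turn [25.8343 -0.1686  0.3357]
[ 0.1954 -0.6095 -0.0313]
```

View pics/s7.png

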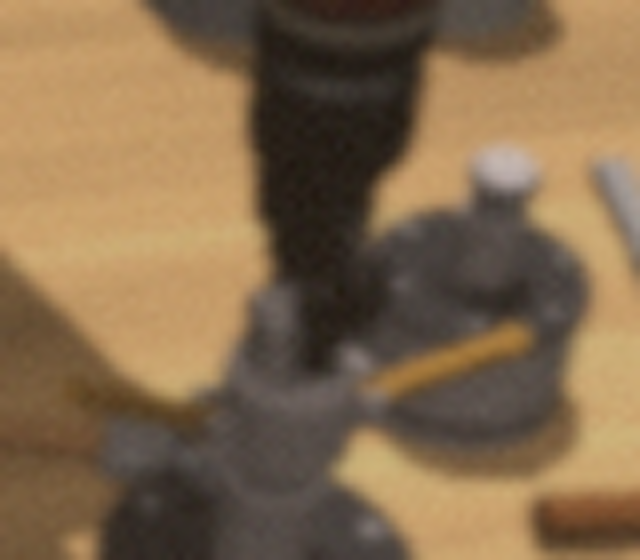

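The cap is over the adaptor top with little side force. Continuing to press.

```bash
python3 -m pendant '{"rotation":[[0,0,0],[0,0,0],[0,0,0],[0,0,0],[0,0,0],[0,0,0]],"translation":[[4,0,0.2],[4,0,0.2],[4,0,0.2],[0,0,0],[0,0,0],[0,0,0]],"grip":[1,1,1,1,1,1]}'; python3 - <<'E'
from plan import *
show([.5295,.3387,.23])
print(observe()['moment'])
E
```

```text
time_s: 10.25
tcp_pos: [0.5295, 0.3375, 0.2436]
ee_rot: [0.517, 0.508, -0.492, 0.483]
wrist_force: [1.3, 2.6, -7.4]
grip_width: 0.0309
t 10.25 tcp [0.5295 0.3375 0.2436] F [ 1.3034  2.5874 -7.3502] w 0.0309
R
 [[ 0.      0.9998 -0.0174]
 [ 0.0497 -0.0174 -0.9986]
 [-0.9988 -0.0008 -0.0497]]
world d [ -0.0116   1.1824 -13.6265] | tool mm now [13.6684 -0.0209 -0.5028] | tool mm after turn [13.6684 -0.0209 -0.5028]
[ 0.5833 -0.4869 -0.049 ]
```

```bash
python3 -m pendant '{"rotation":[[0,0,0],[0,0,0],[0,0,0],[0,0,0],[0,0,0],[0,0,0],[0,0,0]],"translation":[[3,0,0],[3,0,0],[3,0,0],[2,0,0],[0,0,0],[0,0,0],[0,0,0]],"grip":[1,1,1,1,1,1,1]}'; python3 - <<'E'
from plan import *
show([.5295,.3387,.23])
print(observe()['moment'])
snap('scene','s8',crop=(290,130,370,200),scale=8);snap('top','t8',crop=(140,150,220,220),scale=8)
E
```

```text
time_s: 11.12
tcp_pos: [0.5297, 0.338, 0.2329]
ee_rot: [0.517, 0.508, -0.492, 0.483]
wrist_force: [2.3, 1.5, -3.8]
grip_width: 0.031
t 11.12 tcp [0.5297 0.338  0.2329] F [ 2.2808  1.5373 -3.846 ] w 0.031
R
 [[ 0.0007  0.9998 -0.0176]
 [ 0.0497 -0.0176 -0.9986]
 [-0.9988 -0.0002 -0.0497]]
world d [-0.2297  0.739  -2.9102] | tool mm now [ 2.9431 -0.242  -0.5894] | tool mm after turn [ 2.9431 -0.242  -0.5894]
[ 0.2114 -0.7565  0.0016]
```

View pics/s8.png

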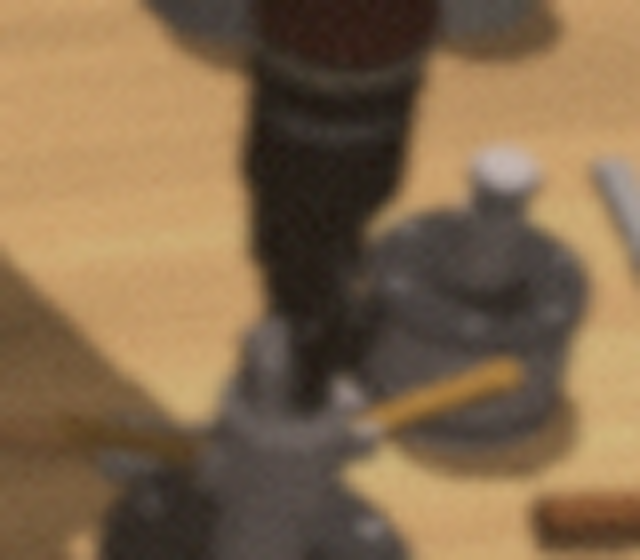

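```bash
python3 -m pendant '{"rotation":[[0,0,0],[0,0,0],[0,0,0],[0,0,0],[0,0,0]],"translation":[[2,0,0],[2,0,0],[0,0,0],[0,0,0],[0,0,0]],"grip":[1,1,1,1,1]}';python3 -m pendant '{"rotation":[[0,0,0],[0,0,0],[0,0,0],[0,0,0]],"translation":[[2,0,0],[1,0,0],[0,0,0],[0,0,0]],"grip":[1,1,1,1]}'; python3 - <<'E'
from plan import *
print(observe()['moment'])
E
```

```text
time_s: 11.85
tcp_pos: [0.53, 0.3382, 0.2299]
ee_rot: [0.517, 0.508, -0.491, 0.483]
wrist_force: [1.1, -0.9, 6.2]
grip_width: 0.0309
time_s: 12.35
tcp_pos: [0.53, 0.3384, 0.2297]
ee_rot: [0.518, 0.507, -0.49, 0.484]
wrist_force: [-6.0, -3.7, 27.0]
grip_width: 0.0311
[-1.1316  1.4687 -0.0023]
```

The cap has bottomed: 27 N with no more travel, rim at about 0.172. Now I'll unload, open and retreat.

```bash
python3 -m pendant '{"rotation":[[0,0,0],[0,0,0],[0,0,0],[0,0,0],[0,0,0],[0,0,0],[0,-0.05,0],[0,0,0],[0,0,0],[0,0,0]],"translation":[[-3,0,0],[0,0,0],[0,0,0],[0,0,0],[0,0,0],[-20,0,0],[-40,0,0],[-40,0,0],[0,0,0],[0,0,0]],"grip":[-1,-1,-1,-1,-1,-1,-1,-1,-1,-1]}'; python3 - <<'E'
from plan import *
show([.53,.338,.33],down(np.radians(-1)))
snap('scene','s9',crop=(290,130,370,200),scale=8);snap('top','t9',crop=(140,150,220,220),scale=8)
E
```

```text
time_s: 13.6
tcp_pos: [0.5295, 0.3352, 0.3284]
ee_rot: [-0.504, -0.496, 0.505, -0.496]
wrist_force: [0.7, 0.0, 0.6]
grip_width: 0.0851
t 13.6 tcp [0.5295 0.3352 0.3284] F [0.7287 0.0119 0.6094] w 0.0851
R
 [[-0.0007  0.9998 -0.0175]
 [-0.0003 -0.0175 -0.9998]
 [-1.     -0.0007  0.0003]]
rotvec(tool) [-0.      0.0003  0.0007] deg 0.04105450727986812 rows>= 0.0038523458323531175
world d [0.4598 2.8287 1.6127] | tool mm now [-1.6138  0.4092 -2.8359] | tool mm after turn [-1.6127  0.4104 -2.8363]
```

View pics/s9.png

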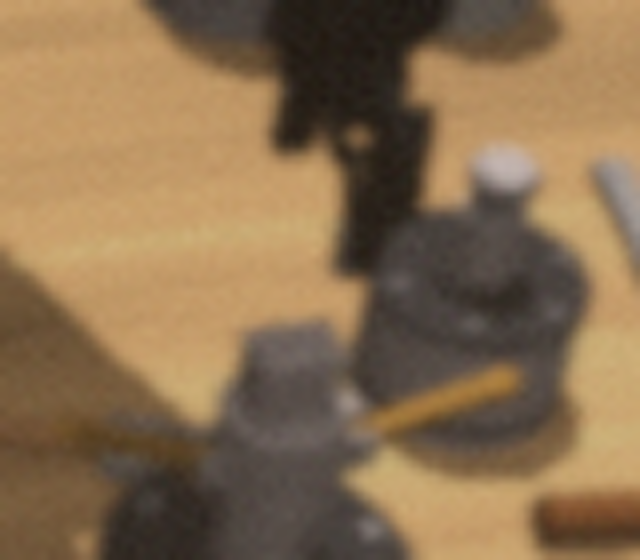

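View pics/t9.png

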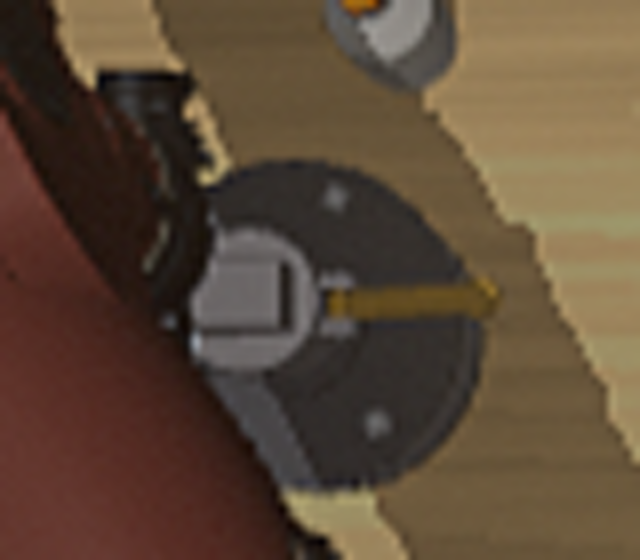

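```bash
python3 - <<'E'
from h import *
for z in(.2275,.2375):
 for s in(1,-1):
  e=[.5295+s*.0023,.3387+s*.118,z]
  print(z,s,(proj('scene',e)-[290,130]+.5)*8,(proj('top',e)-[140,150]+.5)*8)
print((proj('top',[.5295,.3387,.2615])-[140,150]+.5)*8,(proj('scene',[.5295,.3387,.2615])-[290,130]+.5)*8)
E
```

```text
0.2275 1 [519.31543829 367.45020172] [-18.16808715 302.13866564]
0.2275 -1 [ 53.52908358 416.22588083] [500.79702978 298.62573061]
0.2375 1 [523.52148274 352.17383   ] [-24.87619928 299.76117724]
0.2375 -1 [ 55.56451046 400.89992761] [497.79647087 296.22832509]
[224.81197904 292.12172629] [299.36866414 338.98253236]
```

```bash
cat > arms.py <<'E'
from plan import *
def way(side,x0,y0=.3387,tilt=35,hz=.1925):
    t=np.radians(tilt); db=np.array([np.sin(t),np.cos(t)]); e=np.array([-np.cos(t),np.sin(t)])
    out=[]
    for ph,c,off in((25,60,25),(25,60,2),(12,60,-1),(0,60,-1),(-12,60,-1),(-25,60,-1),(-37,60,-1),(-50,60,-1),(-62,60,-1),(-72,60,-1),(-78,60,-1)):
        f=np.radians(ph);u=np.array([np.cos(f),np.sin(f)]);n=np.array([-np.sin(f),np.cos(f)])
        k=np.clip(np.sin(np.radians(tilt+ph))/np.sin(np.radians(20)),-1,1)
        C=np.array([.039,hz])+(c*u+(4+off)*n)/1000
        T=C+11e-3*k*e
        out.append([x0,y0+side*T[0],T[1]])
    d=np.array([0,-side*np.sin(t),-np.cos(t)]); y=np.array([1.,0,0]); Rm=np.c_[d,y,np.cross(d,y)]
    return np.array(out),Rm
E
python3 - <<'E'
from arms import *
w,Rm=way(-1,.5275); show(w[0]+[0,0,.05],Rm); print(w); print((np.diff(w,axis=0)@Rm)*1000)
E
```

```text
t 13.7 tcp [0.5292 0.3349 0.3278] F [-0.1666  0.3092 -0.3479] w 0.0855
R
 [[-0.0019  0.9998 -0.0176]
 [-0.0009 -0.0176 -0.9998]
 [-1.     -0.0019  0.001 ]]
rotvec(tool) [-0.0176  0.6118 -0.0035] deg 35.068524796362226 rows>= 3.2906517285687893
world d [ -1.6915 -68.3611 -27.3364] | tool mm now [27.4033 -0.4352 68.3539] | tool mm after turn [-16.8176  -1.6915  71.6777]
[[0.5275 0.2666 0.2504]
 [0.5275 0.2569 0.2296]
 [0.5275 0.2506 0.2142]
 [0.5275 0.2487 0.2018]
 [0.5275 0.2494 0.1893]
 [0.5275 0.2486 0.1731]
 [0.5275 0.2491 0.1581]
 [0.5275 0.252  0.1437]
 [0.5275 0.2599 0.1346]
 [0.5275 0.2693 0.1301]
 [0.5275 0.2753 0.1281]]
[[11.5     0.     19.9186]
 [ 9.0343  0.     13.922 ]
 [ 9.0552  0.      8.7026]
 [10.6667  0.      6.6297]
 [12.8321  0.      9.9246]
 [12.4691  0.      8.2079]
 [13.5356  0.      5.8655]
 [11.935   0.     -1.2337]
 [ 9.1466  0.     -5.0988]
 [ 5.0128  0.     -3.7964]]
```

```bash
python3 -m pendant '{"rotation":[[0,0,0],[0,0,0],[0,0.153,0],[0,0.153,0],[0,0.153,0],[0,0.153,0],[0,0,0],[0,0,0],[0,0,0],[0,0,0]],"translation":[[0,-1,34],[0,0,34],[0,0,0],[0,0,0],[0,0,0],[0,0,0],[0,0,0],[0,0,0],[0,0,0],[0,0,0]],"grip":[1,1,1,1,1,1,1,1,1,1]}'; python3 - <<'E'
from arms import *
w,Rm=way(-1,.5275); show(w[0],Rm)
snap('scene','s10',crop=(260,110,390,210),scale=6)
E
```

```text
time_s: 14.95
tcp_pos: [0.5273, 0.2681, 0.3294]
ee_rot: [0.632, 0.622, -0.329, 0.324]
wrist_force: [0.6, -0.4, 0.1]
grip_width: -0.0001
t 14.95 tcp [0.5273 0.2681 0.3294] F [ 0.6022 -0.3559  0.0747] w -0.0001
R
 [[ 0.0097  0.9999 -0.0127]
 [ 0.5738 -0.0159 -0.8188]
 [-0.8189  0.0007 -0.5739]]
rotvec(tool) [-0.0127 -0.0004 -0.0097] deg 0.9149905272617401 rows>= 0.08585805013589409
world d [  0.1503  -1.4919 -78.9618] | tool mm now [63.8103  0.1193 46.5344] | tool mm after turn [63.826   0.1503 46.5127]
```

View pics/s10.png

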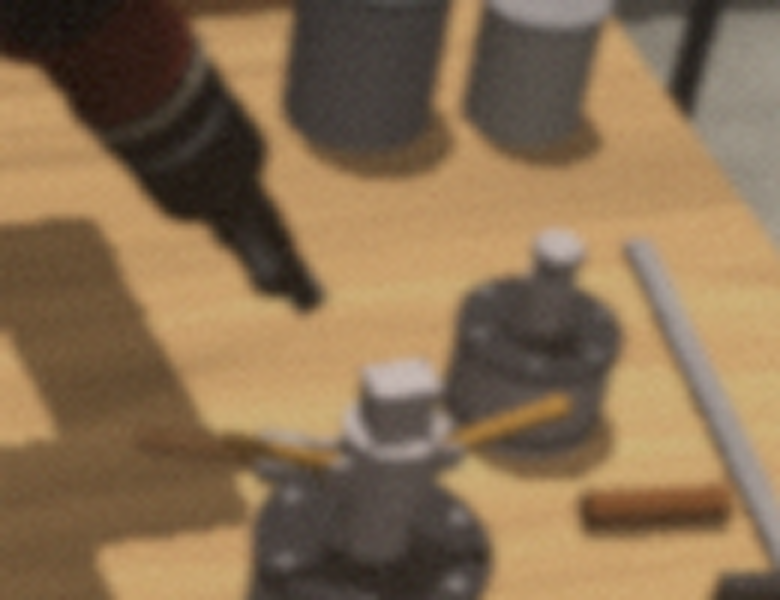

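```bash
python3 -m pendant '{"rotation":[[0,0,0],[0,0,0],[0,0,0],[0,0,0]],"translation":[[32,0,23],[32,0,23],[0,0,0],[0,0,0]],"grip":[1,1,1,1]}'; python3 -m pendant '{"rotation":[[0,0,0],[0,0,0],[0,0,0],[0,0,0],[0,0,0],[0,0,0],[0,0,0],[0,0,0]],"translation":[[6,0,10],[6,0,10],[4.5,0,7],[4.5,0,7],[4.5,0,4.4],[4.5,0,4.4],[0,0,0],[0,0,0]],"grip":[1,1,1,1,1,1,1,1]}'; python3 - <<'E'
from arms import *
w,Rm=way(-1,.5275); show(w[4],Rm)
snap('scene','s11',crop=(260,110,390,210),scale=6)
E
```

```text
time_s: 15.5
tcp_pos: [0.5281, 0.2667, 0.2518]
ee_rot: [0.633, 0.622, -0.328, 0.324]
wrist_force: [-0.3, 0.9, 0.3]
grip_width: 0.0001
time_s: 16.5
tcp_pos: [0.5271, 0.2487, 0.2012]
ee_rot: [0.633, 0.622, -0.329, 0.323]
wrist_force: [-0.0, -0.6, 0.3]
grip_width: 0.0002
t 16.5 tcp [0.5271 0.2487 0.2012] F [-0.019  -0.5662  0.2795] w 0.0002
R
 [[ 0.0099  0.9998 -0.0143]
 [ 0.5744 -0.0174 -0.8184]
 [-0.8185 -0.0001 -0.5745]]
rotvec(tool) [-0.0143 -0.0011 -0.0099] deg 0.9970989503617338 rows>= 0.09356268630103097
world d [  0.4123   0.7076 -11.9189] | tool mm now [10.1662  0.4013  6.2624] | tool mm after turn [10.1693  0.4123  6.2567]
```

View pics/s11.png

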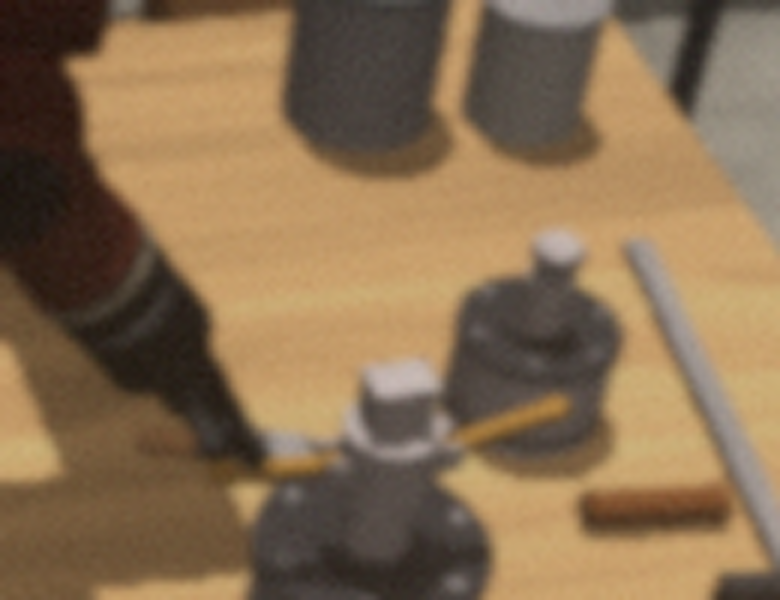

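The left arm (scene crop (230-330,465)) is now about level under the fingertip. Carrying on with the sweep.

```bash
python3 -m pendant '{"rotation":[[0,0,0],[0,0,0],[0,0,0],[0,0,0],[0,0,0],[0,0,0],[0,0,0],[0,0,0],[0,0,0],[0,0,0]],"translation":[[5,0,3.2],[5.5,0,3.2],[6.4,0,5],[6.4,0,5],[6.2,0,4.1],[6.2,0,4.1],[6.8,0,3],[6.8,0,3],[0,0,0],[0,0,0]],"grip":[1,1,1,1,1,1,1,1,1,1]}'; python3 - <<'E'
from arms import *
w,Rm=way(-1,.5275); show(w[7],Rm)
snap('scene','s12',crop=(260,110,390,210),scale=6)
E
```

```text
time_s: 17.8
tcp_pos: [0.5271, 0.2519, 0.1432]
ee_rot: [0.633, 0.622, -0.329, 0.323]
wrist_force: [-0.5, -1.0, -0.1]
grip_width: 0.0001
t 17.8 tcp [0.5271 0.2519 0.1432] F [-0.4889 -1.0139 -0.1212] w 0.0001
R
 [[ 0.0099  0.9998 -0.0144]
 [ 0.5743 -0.0174 -0.8185]
 [-0.8186 -0.0002 -0.5744]]
rotvec(tool) [-0.0144 -0.001  -0.0099] deg 1.0014069466436522 rows>= 0.09396692672728445
world d [0.3533 0.1557 0.4842] | tool mm now [-0.3035  0.3505 -0.4106] | tool mm after turn [-0.3074  0.3533 -0.4052]
```

View pics/s12.png

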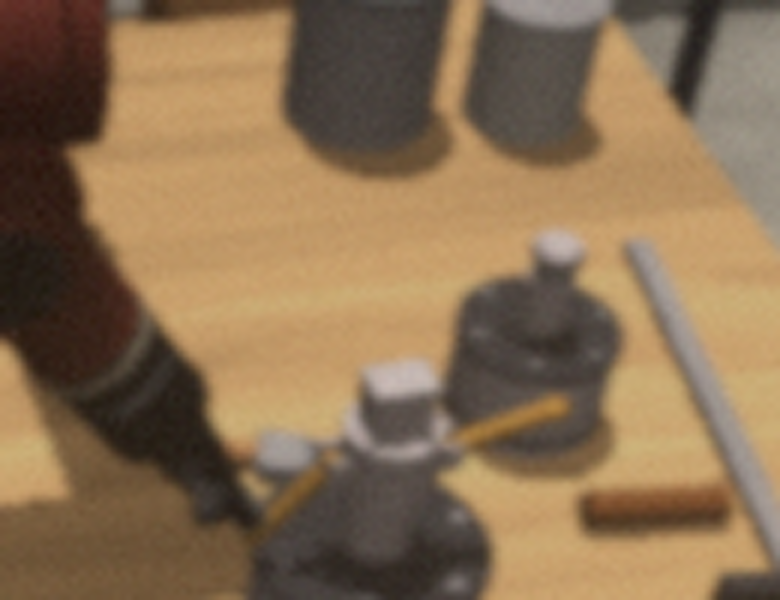

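Following it well. Finishing the swing with extra overtravel.

```bash
python3 -m pendant '{"rotation":[[0,0,0],[0,0,0],[0,0,0],[0,0,0],[0,0,0],[0,0,0],[0,0,0],[0,0,0]],"translation":[[6,0,-0.6],[6,0,-0.6],[4.6,0,-2.5],[4.6,0,-2.5],[2.5,0,-2],[2.5,0,-2],[0,0,0],[0,0,0]],"grip":[1,1,1,1,1,1,1,1]}'; python3 -m pendant '{"rotation":[[0,0,0],[0,0,0],[0,0,0],[0,0,0]],"translation":[[1,0,-2],[1,0,-2],[0,0,0],[0,0,0]],"grip":[1,1,1,1]}'; python3 - <<'E'
from arms import *
w,Rm=way(-1,.5275); show(w[10],Rm)
snap('scene','s13',crop=(260,110,390,210),scale=6)
E
```

```text
time_s: 18.85
tcp_pos: [0.5275, 0.2754, 0.1277]
ee_rot: [0.633, 0.622, -0.329, 0.323]
wrist_force: [-0.0, -0.5, -0.5]
grip_width: -0.0001
time_s: 19.35
tcp_pos: [0.5276, 0.2774, 0.1271]
ee_rot: [0.632, 0.621, -0.331, 0.324]
wrist_force: [-1.6, -14.9, -1.6]
grip_width: 0.0
t 19.35 tcp [0.5276 0.2774 0.1271] F [ -1.6308 -14.9141  -1.6008] w 0.0
R
 [[ 0.0102  0.9998 -0.0168]
 [ 0.5703 -0.0196 -0.8212]
 [-0.8214 -0.0012 -0.5704]]
rotvec(tool) [-0.0168  0.0039 -0.0102] deg 1.1473153072309652 rows>= 0.10765822403070241
world d [-0.0758 -2.1289  1.0593] | tool mm now [-2.0849 -0.0353  1.1455] | tool mm after turn [-2.0888 -0.0758  1.1364]
```

View pics/s13.png

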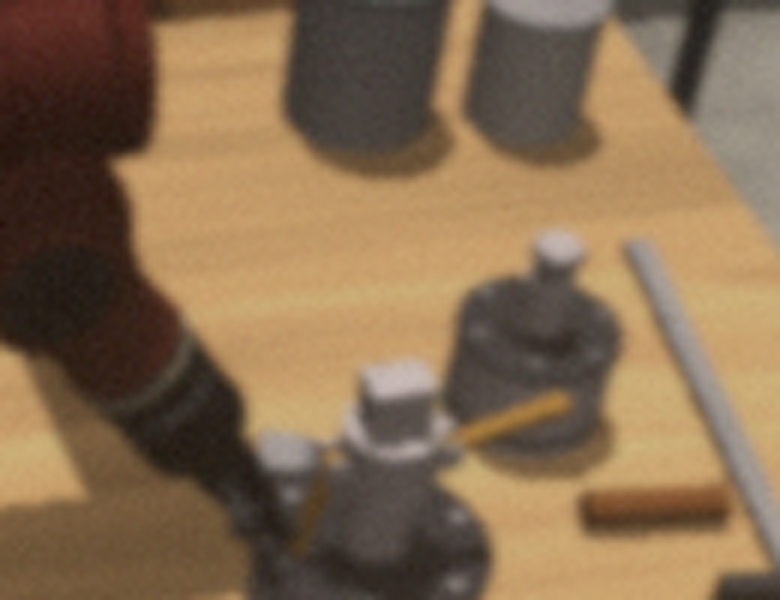

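Arm b is on its stop (15 N, arm steep in the picture at (310,515)). Retreating, then the same for arm a.

```bash
python3 -m pendant '{"rotation":[[0,0,0],[0,0,0],[0,0,0],[0,0,0],[0,0,0],[0,0,0],[0,-0.175,0],[0,-0.175,0],[0,-0.175,0],[0,-0.175,0],[0,0,0],[0,0,0]],"translation":[[-40,0,0],[-40,0,0],[-40,0,0],[-40,0,-28],[-40,0,-28],[-27,0,-18],[0,0,0],[0,0,0],[0,0,0],[0,0,0],[0,0,0],[0,0,0]],"grip":[1,1,1,1,1,1,1,1,1,1,1,1]}'; python3 - <<'E'
from arms import *
w,Rm=way(1,.531,.338); show(w[0]+[0,0,.09],Rm); print((np.diff(w,axis=0)@Rm)*1000)
snap('scene','s14',crop=(260,110,390,210),scale=6)
E
```

```text
time_s: 20.9
tcp_pos: [0.5263, 0.2101, 0.3564]
ee_rot: [-0.482, -0.474, 0.526, -0.516]
wrist_force: [-0.5, -0.1, 0.7]
grip_width: 0.0001
t 20.9 tcp [0.5263 0.2101 0.3564] F [-0.5103 -0.0843  0.7047] w 0.0001
R
 [[-0.0022  0.9999 -0.017 ]
 [-0.0856 -0.0171 -0.9962]
 [-0.9963 -0.0007  0.0856]]
rotvec(tool) [-0.0161 -0.5251  0.0066] deg 30.104090478989736 rows>= 2.824814500949719
world d [  4.6824 199.9818 -15.9029] | tool mm now [  -1.2841    1.2644 -200.6597] | tool mm after turn [-101.6779    4.6824 -172.937 ]
[[ 11.5      0.     -19.9186]
 [  9.0343   0.     -13.922 ]
 [  9.0552   0.      -8.7026]
 [ 10.6667   0.      -6.6297]
 [ 12.8321   0.      -9.9246]
 [ 12.4691   0.      -8.2079]
 [ 13.5356   0.      -5.8655]
 [ 11.935    0.       1.2337]
 [  9.1466   0.       5.0988]
 [  5.0128   0.       3.7964]]
```

View pics/s14.png

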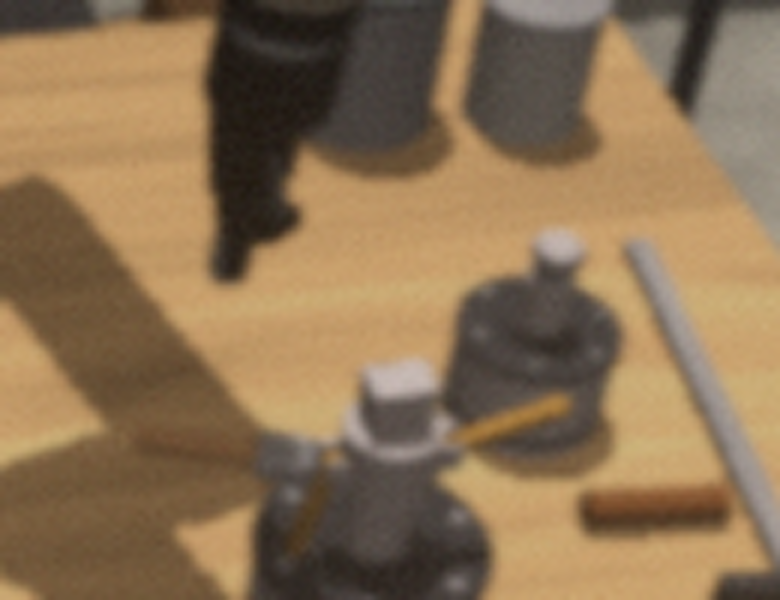

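Arm b is down at crop (310,515); arm a is still up at (510,420).

```bash
python3 -m pendant '{"rotation":[[0,0,0],[0,0,0],[0,0,0],[0,0,0],[0,0,0],[0,-0.175,0],[0,-0.175,0],[0,-0.175,0],[0,0,0],[0,0,0],[0,0,0]],"translation":[[-1,2,-40],[0,2,-40],[0,1,-40],[0,0,-40],[0,0,-40],[0,0,0],[0,0,0],[0,0,0],[0,0,0],[0,0,0],[0,0,0]],"grip":[1,1,1,1,1,1,1,1,1,1,1]}'; python3 - <<'E'
from arms import *
w,Rm=way(1,.531,.338); show(w[0],Rm); 
E
```

```text
time_s: 22.32
tcp_pos: [0.5152, 0.3785, 0.3138]
ee_rot: [0.359, 0.336, -0.61, 0.621]
wrist_force: [0.3, 0.1, 0.6]
grip_width: 0.0005
t 22.32 tcp [0.5152 0.3785 0.3138] F [0.2893 0.0556 0.552 ] w 0.0005
R
 [[ 0.0288  0.9994 -0.0201]
 [-0.5172 -0.0023 -0.8559]
 [-0.8554  0.0351  0.5168]]
rotvec(tool) [-0.0211 -0.0674 -0.0281] deg 4.3532127502627755 rows>= 0.40848330931119936
world d [ 15.8228  31.6248 -63.3339] | tool mm now [ 38.2763  13.5195 -60.115 ] | tool mm after turn [ 33.7409  15.8228 -62.2323]
```

```bash
python3 -m pendant '{"rotation":[[0,0,0],[0,0,0]],"translation":[[0,0,0],[0,0,0]],"grip":[1,1]}'; python3 -c "
from plan import *
show(None); s=observe(); print(s['joint_pos'],s['joint_vel'])"
```

```text
time_s: 22.58
tcp_pos: [0.5145, 0.3791, 0.3123]
ee_rot: [0.357, 0.336, -0.611, 0.622]
wrist_force: [-0.2, -0.7, 0.6]
grip_width: 0.0
t 22.57 tcp [0.5145 0.3791 0.3123] F [-0.2168 -0.6869  0.5713] w 0.0
R
 [[ 0.0286  0.9994 -0.018 ]
 [-0.5196 -0.0005 -0.8544]
 [-0.8539  0.0338  0.5193]]
[ 0.7275  0.9185  1.0058  2.0209 -0.4193  2.3863] [ 0.0056  0.0077 -0.0034  0.0005 -0.003   0.0019]
```

Joint 4 is at its limit with that lean, so I'll lean the tool mostly sideways (tangentially) instead.

```bash
cat >> arms.py <<'E'
def Rlean(az,lean):
    l=np.radians(lean); d=-np.array([np.sin(l)*az[0],np.sin(l)*az[1],np.cos(l)]); y=np.array([1.,0,0]); y=y-(y@d)*d; y/=np.linalg.norm(y)
    return np.c_[d,y,np.cross(d,y)]
RA=Rlean((-.5,.866),35)
E
python3 - <<'E'
from arms import *
w,_=way(1,.531,.338,tilt=31); show(w[0]+[0,0,.06],RA); print(w); print((np.diff(w,axis=0)@RA)*1000)
E
```

```text
t 22.57 tcp [0.5145 0.3791 0.3123] F [-0.2168 -0.6869  0.5713] w 0.0
R
 [[ 0.0286  0.9994 -0.018 ]
 [-0.5196 -0.0005 -0.8544]
 [-0.8539  0.0338  0.5193]]
rotvec(tool) [-0.0177  0.0039  0.2622] deg 15.061197898991352 rows>= 1.4132660894185562
world d [16.5061 30.5922 -2.4534] | tool mm now [-13.3286  16.398  -27.7093] | tool mm after turn [ -8.4522  19.7601 -27.4305]
[[0.531  0.4097 0.2498]
 [0.531  0.4194 0.229 ]
 [0.531  0.4256 0.2136]
 [0.531  0.4276 0.2012]
 [0.531  0.4273 0.1884]
 [0.531  0.4298 0.1716]
 [0.531  0.4296 0.1571]
 [0.531  0.4268 0.1431]
 [0.531  0.4172 0.1353]
 [0.531  0.4078 0.1307]
 [0.531  0.4018 0.1288]]
[[ 12.2471  -3.6663 -19.1196]
 [  9.5126  -2.8477 -13.2981]
 [  9.2039  -2.7553  -8.0886]
 [ 10.6118  -3.1768  -6.4434]
 [ 12.5227  -3.7488 -10.7653]
 [ 11.9878  -3.5887  -7.4015]
 [ 12.8272  -3.84    -4.8861]
 [ 11.1607  -3.3411   4.1564]
 [  8.4223  -2.5213   5.6888]
 [  4.5528  -1.363    4.1176]]
```

```bash
python3 -m pendant '{"rotation":[[0,0,0.13],[0,0,0.13],[0,0,0],[0,0,0],[0,0,0]],"translation":[[0,0,0],[0,0,0],[0,0,0],[0,0,0],[0,0,0]],"grip":[1,1,1,1,1]}'; python3 - <<'E'
from arms import *
w,_=way(1,.531,.338,tilt=31); show(w[0]+[0,0,.03],RA); print(observe()['joint_pos'])
E
```

```text
time_s: 23.2
tcp_pos: [0.5165, 0.3806, 0.3124]
ee_rot: [0.395, 0.291, -0.531, 0.691]
wrist_force: [0.3, 0.7, -0.1]
grip_width: 0.0003
t 23.2 tcp [0.5165 0.3806 0.3124] F [ 0.3067  0.7375 -0.0665] w 0.0003
R
 [[ 0.2668  0.9636 -0.0184]
 [-0.5043  0.1233 -0.8547]
 [-0.8213  0.2374  0.5188]]
rotvec(tool) [-0.0176  0.0056  0.0207] deg 1.589540160080314 rows>= 0.14915435153806028
world d [ 14.5488  29.1195 -32.5556] | tool mm now [ 15.9345   9.8818 -42.0466] | tool mm after turn [ 16.3762  10.2843 -41.7792]
[ 0.7965  0.6895  0.5459  1.6359 -0.5744  2.3716]
```

```bash
python3 -m pendant '{"rotation":[[0,0,0.02],[0,0,0],[0,0,0],[0,0,0],[0,0,0]],"translation":[[8,5,-21],[8,5,-21],[24.6,-7.3,-15.6],[0,0,0],[0,0,0]],"grip":[1,1,1,1,1]}'; python3 - <<'E'
from arms import *
w,_=way(1,.531,.338,tilt=31); show(w[0],RA); print(observe()['joint_pos'])
snap('scene','s15',crop=(260,110,390,210),scale=6)
E
```

```text
time_s: 23.82
tcp_pos: [0.5303, 0.4093, 0.2495]
ee_rot: [0.397, 0.287, -0.524, 0.697]
wrist_force: [0.5, -0.4, 0.7]
grip_width: -0.0001
t 23.82 tcp [0.5303 0.4093 0.2495] F [ 0.4917 -0.3684  0.6661] w -0.0001
R
 [[ 0.2866  0.9579 -0.0168]
 [-0.5028  0.1354 -0.8537]
 [-0.8155  0.2531  0.5205]]
rotvec(tool) [-0.0154  0.0071  0.0002] deg 0.9739777100814427 rows>= 0.09139310689223626
world d [0.6744 0.3547 0.3015] | tool mm now [-0.231   0.7704 -0.1572] | tool mm after turn [-0.2298  0.7728 -0.147 ]
[ 0.8167  0.7638  0.5188  1.5317 -0.5861  2.3845]
```

View pics/s15.png

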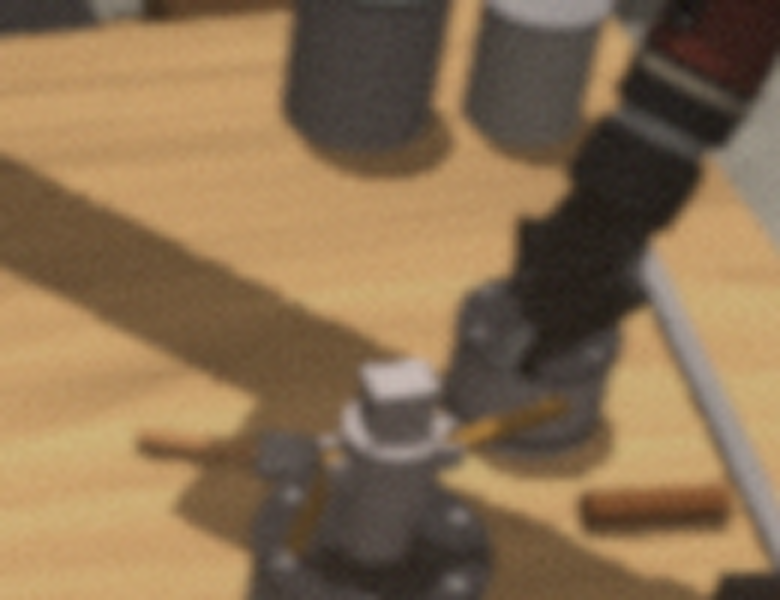

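```bash
python3 -m pendant '{"rotation":[[0,0,0],[0,0,0],[0,0,0],[0,0,0],[0,0,0],[0,0,0],[0,0,0],[0,0,0]],"translation":[[6,-1.1,-9.5],[6,-1.8,-9.5],[4.8,-1.4,-6.6],[4.8,-1.4,-6.6],[4.6,-1.4,-4],[4.6,-1.4,-4],[0,0,0],[0,0,0]],"grip":[1,1,1,1,1,1,1,1]}'; python3 - <<'E'
from arms import *
print('small tank',onz('top',118,250,.15))
w,_=way(1,.531,.338,tilt=31); show(w[3],RA)
snap('scene','s16',crop=(260,110,390,210),scale=6)
E
```

```text
time_s: 24.88
tcp_pos: [0.5313, 0.4266, 0.2011]
ee_rot: [0.397, 0.287, -0.524, 0.697]
wrist_force: [-0.4, 1.3, -0.2]
grip_width: -0.0002
small tank [0.3037 0.5523 0.15  ]
t 24.88 tcp [0.5313 0.4266 0.2011] F [-0.3883  1.254  -0.1589] w -0.0002
R
 [[ 0.2862  0.958  -0.0167]
 [-0.5028  0.1353 -0.8538]
 [-0.8157  0.2528  0.5204]]
rotvec(tool) [-0.0153  0.007   0.0005] deg 0.9660891044969703 rows>= 0.09065288032857896
world d [-0.3006  0.9345  0.0445] | tool mm now [-0.5922 -0.1503 -0.7696] | tool mm after turn [-0.5869 -0.1381 -0.776 ]
```

View pics/s16.png

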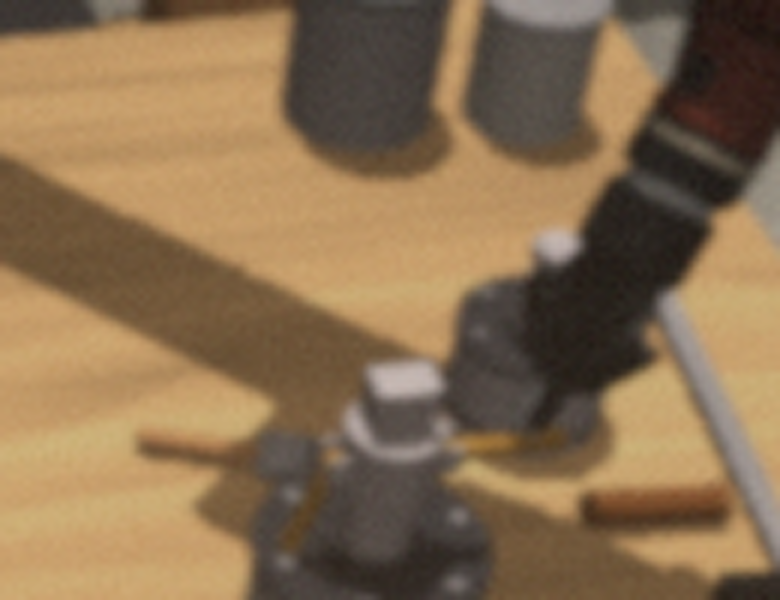

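```bash
python3 -m pendant '{"rotation":[[0,0,0],[0,0,0],[0,0,0],[0,0,0],[0,0,0],[0,0,0],[0,0,0],[0,0,0],[0,0,0],[0,0,0]],"translation":[[5.3,-1.6,-3.6],[5.3,-1.6,-3.6],[6.2,-1.9,-5.2],[6.2,-1.9,-5.2],[6,-1.8,-3.7],[6,-1.8,-3.7],[6.4,-1.9,-2.4],[6.4,-1.9,-2.4],[0,0,0],[0,0,0]],"grip":[1,1,1,1,1,1,1,1,1,1]}'; python3 - <<'E'
from arms import *
w,_=way(1,.531,.338,tilt=31); show(w[7],RA)
snap('scene','s17',crop=(260,110,390,210),scale=6)
E
```

```text
time_s: 26.18
tcp_pos: [0.5317, 0.4261, 0.1429]
ee_rot: [0.397, 0.287, -0.524, 0.697]
wrist_force: [-0.4, -0.3, 0.9]
grip_width: 0.0003
t 26.18 tcp [0.5317 0.4261 0.1429] F [-0.4173 -0.3083  0.8786] w 0.0003
R
 [[ 0.2862  0.958  -0.0167]
 [-0.5028  0.1353 -0.8538]
 [-0.8157  0.2527  0.5204]]
rotvec(tool) [-0.0153  0.007   0.0006] deg 0.9667782982614457 rows>= 0.09071755076069891
world d [-0.6878  0.7342  0.1417] | tool mm now [-0.6816 -0.5238 -0.5416] | tool mm after turn [-0.678  -0.515  -0.5543]
```

View pics/s17.png

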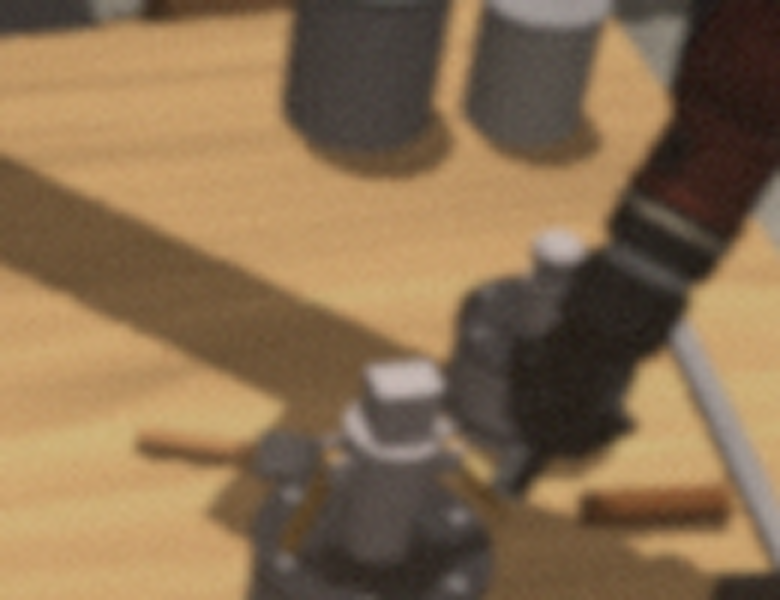

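```bash
python3 -m pendant '{"rotation":[[0,0,0],[0,0,0],[0,0,0],[0,0,0],[0,0,0],[0,0,0],[0,0,0],[0,0,0]],"translation":[[5.6,-1.7,2],[5.6,-1.7,2],[4.2,-1.3,2.8],[4.2,-1.3,2.8],[2.3,-0.7,2],[2.3,-0.7,2],[0,0,0],[0,0,0]],"grip":[1,1,1,1,1,1,1,1]}'; python3 -m pendant '{"rotation":[[0,0,0],[0,0,0],[0,0,0],[0,0,0]],"translation":[[1,0,1.5],[1,0,1.5],[0,0,0],[0,0,0]],"grip":[1,1,1,1]}'; python3 - <<'E'
from arms import *
w,_=way(1,.531,.338,tilt=31); show(w[10],RA)
snap('scene','s18',crop=(260,110,390,210),scale=6)
E
```

```text
time_s: 27.22
tcp_pos: [0.5311, 0.4017, 0.1282]
ee_rot: [0.397, 0.287, -0.524, 0.697]
wrist_force: [-1.3, 4.1, -2.0]
grip_width: -0.0002
time_s: 27.72
tcp_pos: [0.5315, 0.4004, 0.1278]
ee_rot: [0.398, 0.288, -0.523, 0.696]
wrist_force: [-2.0, 14.5, -3.6]
grip_width: -0.0002
t 27.73 tcp [0.5315 0.4004 0.1278] F [-1.9793 14.4824 -3.6181] w -0.0002
R
 [[ 0.2868  0.9579 -0.0158]
 [-0.4987  0.1352 -0.8562]
 [-0.8179  0.2534  0.5165]]
rotvec(tool) [-0.0158  0.0023 -0.    ] deg 0.9128680038675527 rows>= 0.08565888335267272
world d [-0.4512  1.4698  0.9776] | tool mm now [-1.662   0.0144 -0.7463] | tool mm after turn [-1.6603  0.0261 -0.7499]
```

View pics/s18.png

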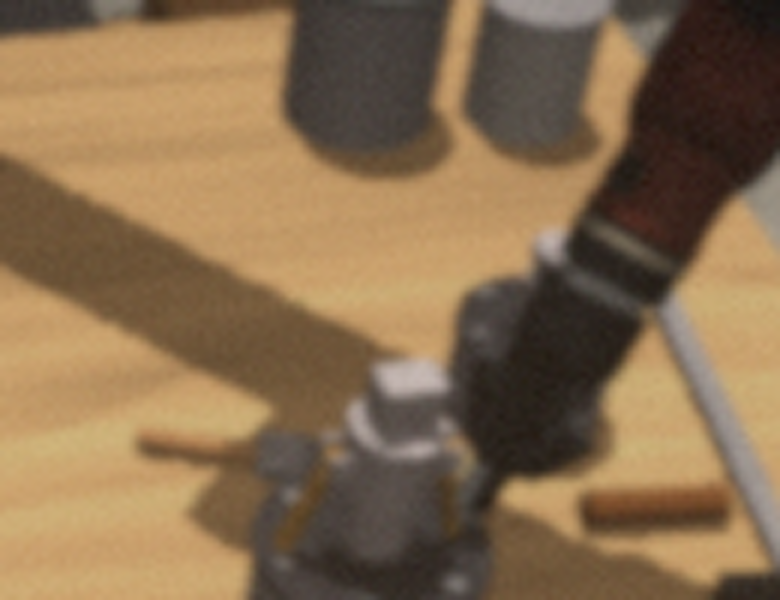

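```bash
python3 -m pendant '{"rotation":[[0,0,0],[0,0,0],[0,0,0],[0,0,0],[0,0,0],[0,0,0],[0,0,0],[0,0,0]],"translation":[[-30,0,0],[-50,0,0],[-50,0,0],[-40,13,26],[-30,10,20],[-30,10,20],[0,0,0],[0,0,0]],"grip":[1,1,1,1,1,1,1,1]}'; python3 - <<'E'
from arms import *
show(None)
snap('scene','s19',crop=(290,150,370,210),scale=9);snap('top','t19',crop=(130,150,220,220),scale=8)
E
```

```text
time_s: 28.78
tcp_pos: [0.4966, 0.4613, 0.3576]
ee_rot: [0.396, 0.287, -0.525, 0.697]
wrist_force: [1.1, -0.4, 0.3]
grip_width: -0.0001
t 28.77 tcp [0.4966 0.4613 0.3576] F [ 1.1329 -0.3752  0.3139] w -0.0001
R
 [[ 0.2856  0.9582 -0.0164]
 [-0.504   0.1356 -0.853 ]
 [-0.8151  0.2519  0.5217]]
```

View pics/s19.png

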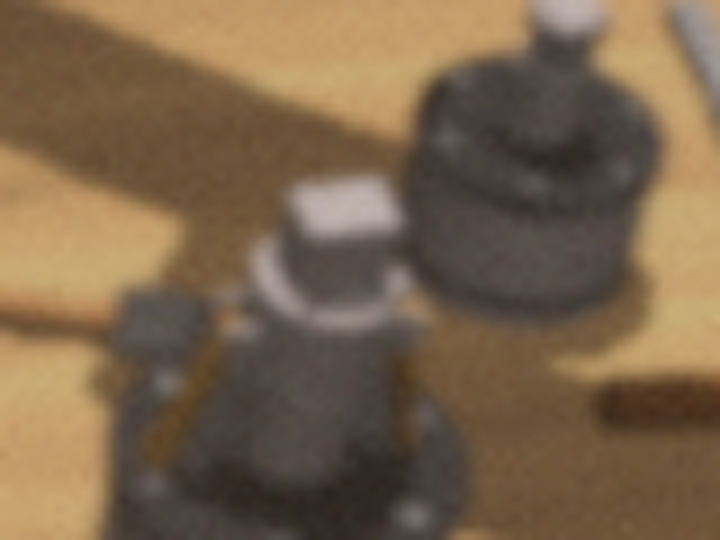

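View pics/t19.png

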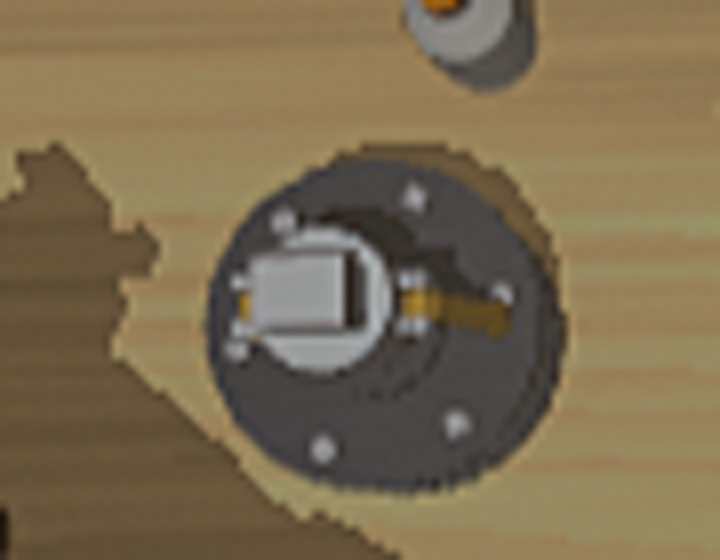

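The top view shows arm b at (455,312) and arm a hidden below the cap. But the block top (300,290) is off-centre on the cup (322,300): my last push tipped the cap a few degrees towards +y. I'll square it by gripping the block across its 44 mm sides with a vertical tool and pressing down.

```bash
python3 - <<'E'
from arms import *
for q in ([.529,.2997,.1925],[.529,.278,.1115],[.529,.3777,.1925],[.5295,.3387,.2615],[.5295,.3387,.2215]): print((proj('top',q)-[130,150]+.5)*8,(proj('scene',q)-[290,150]+.5)*9)
show([.5295,.3375,.33],down(np.radians(89)))
E
```

```text
[421.6889 307.3547] [227.2462 329.0685]
[496.4733 323.5704] [157.9432 464.2382]
[254.3384 311.7278] [396.526  308.5702]
[304.812  292.1217] [336.7897 201.3553]
[324.4676 301.7967] [322.5317 270.8157]
t 28.88 tcp [0.4963 0.4611 0.3572] F [ 0.7757 -0.1024  0.6104] w -0.0001
R
 [[ 0.2848  0.9584 -0.0158]
 [-0.5048  0.1359 -0.8525]
 [-0.8149  0.2508  0.5225]]
rotvec(tool) [-1.4358  0.6479  0.1976] deg 90.9581443744247 rows>= 8.53504892923693
world d [  33.2075 -123.6107  -27.2309] | tool mm now [94.046   8.1975 90.6201] | tool mm after turn [  27.2309 -123.0123   35.3597]
```

```bash
python3 - <<'E'
from arms import *
b=np.load('pics/s19.npy')
for nm,y0,s in(('a',.3387,1),('b',.3387,-1)):
  for ph in(-60,-70,-75):
    f=np.radians(ph); q=[.53,y0+s*(.039+.080*np.cos(f)),.1925+.080*np.sin(f)]; print(nm,ph,(proj('scene',q)-[290,150]+.5)*9, (proj('top',q)-[130,150]+.5)*8)
cv2.imwrite('pics/s19b.png',cv2.resize(b[175:215,300:345,::-1],None,fx=16,fy=14,interpolation=cv2.INTER_CUBIC))
E
```

```text
a -60 [455.2374 410.8208] [206.5059 326.6273]
a -70 [426.7183 423.2538] [235.3947 327.1465]
a -75 [412.1088 428.2351] [250.0211 327.2153]
b -60 [122.6626 452.536 ] [529.9599 318.1543]
b -70 [148.0766 458.3019] [506.0488 320.0551]
b -75 [161.6477 459.7698] [493.1926 320.8434]
```

View pics/s19b.png

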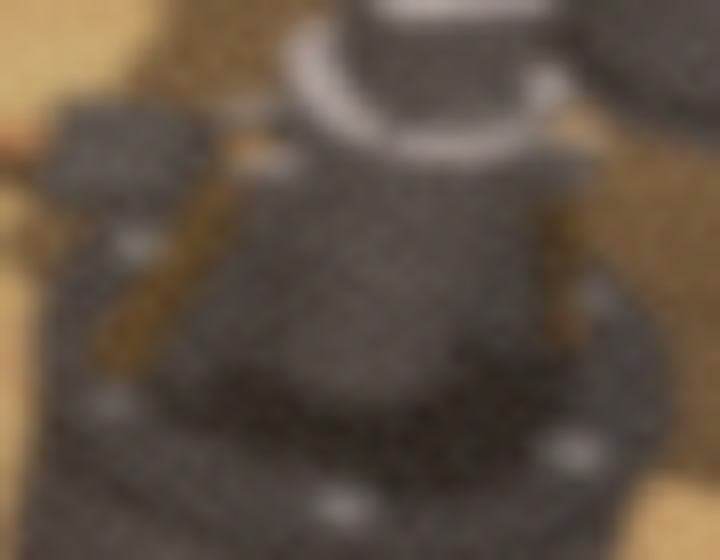

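The scene view does suggest a tilt of a few degrees: the right hinge is about 1.8 px low and the left one is right. I'll square it.

```bash
python3 -m pendant '{"rotation":[[-0.1595,0.072,0.022],[-0.1595,0.072,0.022],[-0.1595,0.072,0.022],[-0.1595,0.072,0.022],[-0.1595,0.072,0.022],[-0.1595,0.072,0.022],[-0.1595,0.072,0.022],[-0.1595,0.072,0.022],[-0.1595,0.072,0.022],[0,0,0],[0,0,0]],"translation":[[0,0,0],[0,0,0],[0,0,0],[0,0,0],[0,0,0],[0,0,0],[0,0,0],[0,0,0],[0,0,0],[0,0,0],[0,0,0]],"grip":[-1,-1,-1,-1,-1,-1,-1,-1,-1,-1,-1]}'; python3 - <<'E'
from arms import *
show([.5295,.3387,.30],down(np.radians(89)))
E
```

```text
time_s: 30.25
tcp_pos: [0.4961, 0.4614, 0.3579]
ee_rot: [0.008, 0.706, -0.007, 0.708]
wrist_force: [0.4, 0.4, 1.0]
grip_width: 0.0852
t 30.25 tcp [0.4961 0.4614 0.3579] F [0.4013 0.3679 0.9783] w 0.0852
R
 [[ 0.0022  0.0209  0.9998]
 [ 0.0013  0.9998 -0.0209]
 [-1.      0.0013  0.0022]]
rotvec(tool) [-0.0035  0.0022 -0.0013] deg 0.24713393221441857 rows>= 0.023189789303989704
world d [  33.3578 -122.7294  -57.8915] | tool mm now [  57.8126 -122.0798   35.7899] | tool mm after turn [  57.8915 -122.1285   35.4947]
```

```bash
python3 -m pendant '{"rotation":[[0,0,0],[0,0,0],[0,0,0],[0,0,0],[0,0,0],[0,0,0]],"translation":[[0,-41,12],[0,-41,12],[0,-40,12],[58,0,0],[0,0,0],[0,0,0]],"grip":[-1,-1,-1,-1,-1,-1]}'; python3 - <<'E'
from arms import *
show([.5295,.3387,.230],down(np.radians(89)))
snap('scene','s20',crop=(270,110,370,210),scale=6)
E
```

```text
time_s: 31.0
tcp_pos: [0.5308, 0.3402, 0.3027]
ee_rot: [0.007, 0.705, -0.005, 0.709]
wrist_force: [0.9, -0.2, 1.1]
grip_width: 0.0853
t 31.0 tcp [0.5308 0.3402 0.3027] F [ 0.8789 -0.1522  1.0733] w 0.0853
R
 [[ 0.0048  0.0173  0.9998]
 [ 0.0037  0.9998 -0.0173]
 [-1.      0.0038  0.0047]]
rotvec(tool) [ 0.0002  0.0047 -0.0038] deg 0.34558613042321795 rows>= 0.032428042070493
world d [ -1.3185  -1.5145 -72.7203] | tool mm now [72.7071 -1.8104 -1.6349] | tool mm after turn [72.7203 -1.5373 -1.2918]
```

View pics/s20.png

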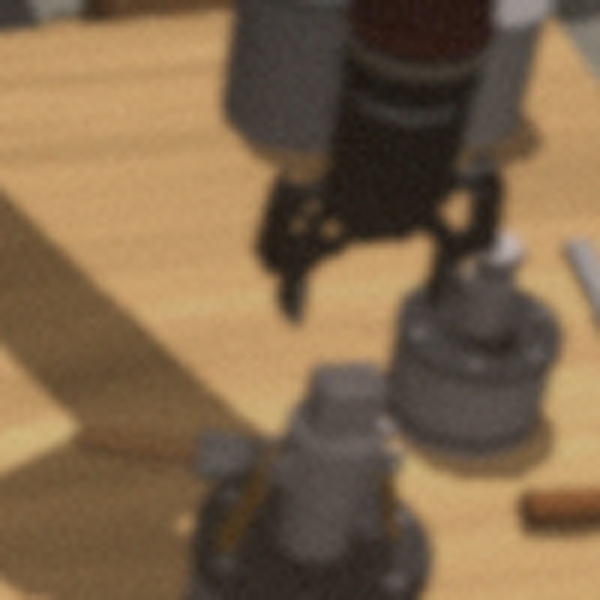

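```bash
python3 -m pendant '{"rotation":[[0,0,0],[0,0,0],[0,0,0],[0,0,0],[0,0,0],[0,0,0],[0,0,0],[0,0,0],[0,0,0],[0,0,0]],"translation":[[35,-1,-1],[30,0,-0.5],[4,0,0],[0,0,0],[0,0,0],[0,0,0],[0,0,0],[0,0,0],[0,0,0],[0,0,0]],"grip":[-1,-1,-1,-1,1,1,1,1,1,1]}'; python3 - <<'E'
from arms import *
show([.5295,.3387,.230],down(np.radians(89)));print(observe()['moment'])
snap('scene','s21',crop=(270,110,370,210),scale=6)
E
```

```text
time_s: 32.3
tcp_pos: [0.5295, 0.3388, 0.2324]
ee_rot: [0.008, 0.706, -0.005, 0.708]
wrist_force: [-0.6, 1.7, 6.0]
grip_width: 0.0428
t 32.3 tcp [0.5295 0.3388 0.2324] F [-0.5933  1.6952  5.9569] w 0.0428
R
 [[ 0.0035  0.0173  0.9998]
 [ 0.0039  0.9998 -0.0173]
 [-1.      0.0039  0.0035]]
rotvec(tool) [ 0.0001  0.0035 -0.0039] deg 0.2991666622707611 rows>= 0.028072275638853103
world d [-0.0111 -0.0577 -2.3802] | tool mm now [ 2.3799 -0.0672 -0.0184] | tool mm after turn [ 2.3802 -0.0579 -0.0101]
[ 0.1951  0.1166 -0.012 ]
```

View pics/s21.png

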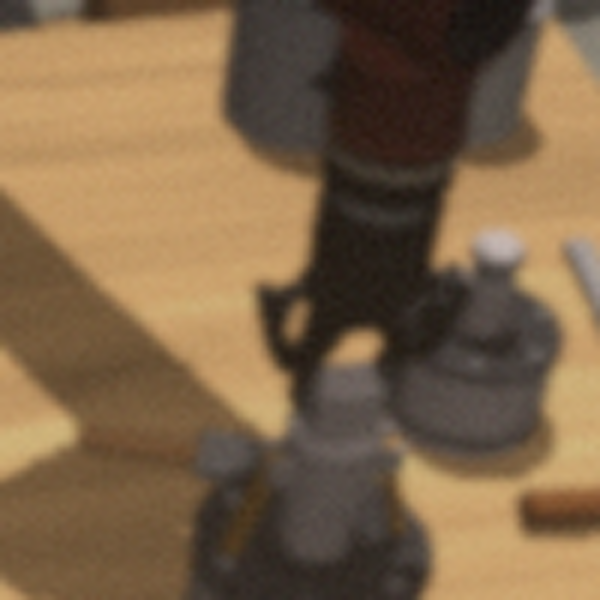

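```bash
python3 -m pendant '{"rotation":[[0,0,0],[0,0,0],[0,0,0],[0,0,0]],"translation":[[2,0,0],[2,0,0],[0,0,0],[0,0,0]],"grip":[1,1,1,1]}';  python3 -m pendant '{"rotation":[[0,0,0],[0,0,0],[0,0,0],[0,0,0],[0,0,0],[0,0,0],[0,0,0],[0,0,0],[0,0,0]],"translation":[[-3,0,0],[0,0,0],[0,0,0],[0,0,0],[0,0,0],[-30,0,0],[-50,0,0],[0,0,0],[0,0,0]],"grip":[1,-1,-1,-1,-1,-1,-1,-1,-1]}'; python3 - <<'E'
from arms import *
show(None)
snap('scene','s22',crop=(290,150,370,210),scale=9);snap('top','t22',crop=(130,150,220,220),scale=8)
E
```

```text
time_s: 32.85
tcp_pos: [0.5296, 0.3388, 0.2323]
ee_rot: [0.008, 0.705, -0.004, 0.709]
wrist_force: [-10.1, -4.0, 34.8]
grip_width: 0.0427
time_s: 33.98
tcp_pos: [0.5289, 0.3381, 0.3098]
ee_rot: [0.007, 0.707, -0.005, 0.708]
wrist_force: [0.3, -0.6, -0.4]
grip_width: 0.0854
t 33.98 tcp [0.5289 0.3381 0.3098] F [ 0.3197 -0.5562 -0.354 ] w 0.0854
R
 [[ 0.0016  0.0175  0.9998]
 [ 0.0026  0.9998 -0.0175]
 [-1.      0.0026  0.0016]]
```

View pics/s22.png

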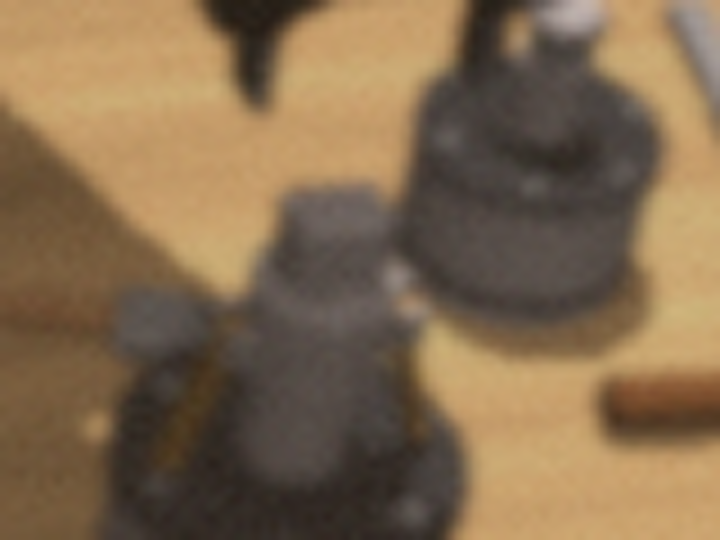

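Squared: the hinges and both arm ends now lie within about 1 px of the fully home, fully down prediction (a end (418,432), b end (165,468)). On to the boards.

```bash
python3 - <<'E'
from arms import *
show([.45,-.20,.33],down(np.radians(84)))
E
```

```text
t 34.08 tcp [0.5284 0.3378 0.309 ] F [-0.8145  0.3786 -0.5545] w 0.0852
R
 [[ 0.      0.0175  0.9998]
 [ 0.0018  0.9998 -0.0175]
 [-1.      0.0018  0.    ]]
rotvec(tool) [ 0.0873 -0.0001 -0.0018] deg 5.00076903536067 rows>= 0.469246692466798
world d [ -78.4486 -537.8439   21.0011] | tool mm now [ -21.9599 -539.0932  -69.0474] | tool mm after turn [ -21.0011 -543.0976  -21.7989]
```

```bash
python3 -m pendant '{"rotation":[[0,0,0],[0,0,0],[0,0,0],[0,0,0],[0,0,0],[0,0,0],[0,0,0],[0,0,0],[0,0,0],[0,0,0],[0.0873,0,0],[0,0,0]],"translation":[[-20,-54,-7],[-2,-54,-7],[0,-54,-7],[0,-54,-7],[0,-54,-7],[0,-54,-7],[0,-54,-7],[0,-54,-7],[0,-54,-7],[0,-54,-7],[0,0,0],[0,0,0]],"grip":[-1,-1,-1,-1,-1,-1,-1,-1,-1,-1,-1,-1]}'; python3 - <<'E'
from arms import *
snap('top','t23',scale=1.5);snap('scene','s23',scale=1.5)
show([.638,-.3267,.12],down(np.radians(84)))
E
```

```text
time_s: 35.58
tcp_pos: [0.4488, -0.2009, 0.3297]
ee_rot: [0.039, 0.706, -0.036, 0.706]
wrist_force: [-0.7, -0.2, -0.7]
grip_width: 0.085
t 35.67 tcp [ 0.4493 -0.2001  0.3302] F [ 0.2186 -0.3186  0.2226] w 0.085
R
 [[ 0.001   0.1022  0.9948]
 [ 0.0034  0.9948 -0.1022]
 [-1.      0.0035  0.0007]]
rotvec(tool) [ 0.0024  0.0007 -0.0035] deg 0.24236714697711295 rows>= 0.022742498459223884
world d [ 188.7397 -126.5947 -210.1693] | tool mm now [ 209.9345 -107.3698  200.5474] | tool mm after turn [ 210.1693 -106.1726  200.9386]
```

View pics/t23.png

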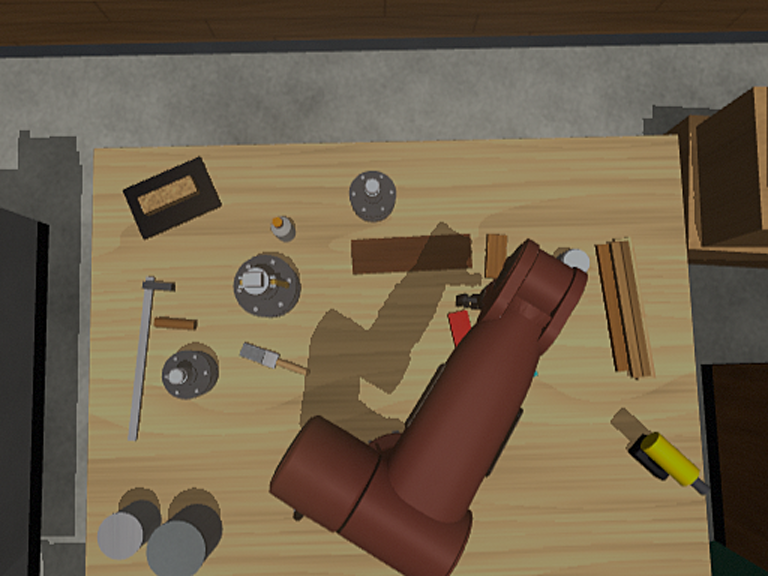

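View pics/s23.png

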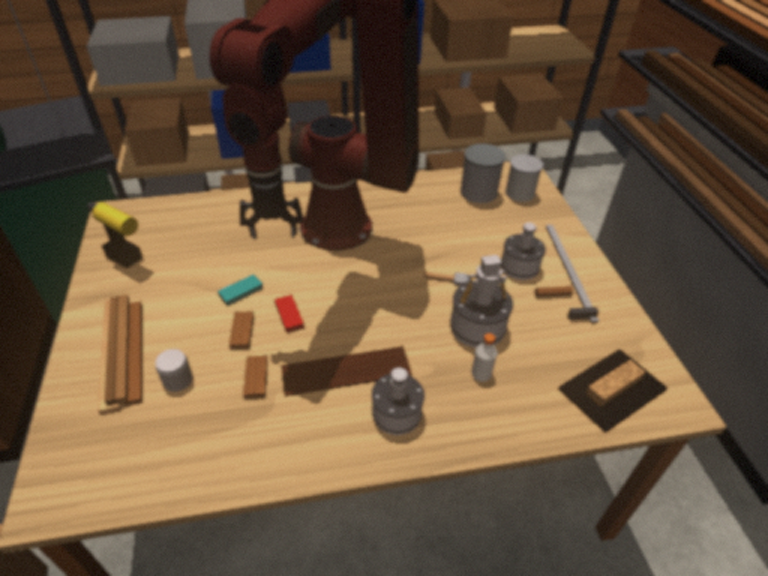

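The far board has been knocked: top is now (495,256), was (507,255); scene is now (256,377). Re-measuring.

```bash
python3 - <<'E'
from meas import *
np.set_printoptions(precision=4,suppress=True)
a=np.load('pics/t23.npy');b=np.load('pics/s23.npy')
wood=lambda h:(h[...,1]>135)&(h[...,2]<135)&(h[...,0]>8); wood2=lambda h:(h[...,1]>133)&(h[...,2]<165)
ct=blob(a,(318,150,345,190),wood); cs=blob(b,(158,232,182,270),wood2)
r=cv2.minAreaRect(ct); w=np.array([onz('top',*p,.022)for p in cv2.boxPoints(r)]); print(r); print(w,w.mean(0))
r2=cv2.minAreaRect(cs); print(r2,two('top',r[0],'scene',r2[0])); w=np.array([onz('scene',*p,.022)for p in cv2.boxPoints(r2)]); print(w,w.mean(0))
cv2.imwrite('pics/b1.png',np.hstack([cv2.resize(a[150:200,310:360,::-1],None,fx=8,fy=8,interpolation=0),cv2.resize(b[225:275,145:195,::-1],None,fx=8,fy=8,interpolation=0)]))
cs=blob(b,(148,204,172,236),wood2);r2=cv2.minAreaRect(cs);print(r2)
E
```

```text
((330.70513916015625, 170.51206970214844), (14.856672286987305, 29.126123428344727), 3.3664605617523193)
[[ 0.5465 -0.2569  0.022 ]
 [ 0.6701 -0.2695  0.022 ]
 [ 0.6648 -0.3323  0.022 ]
 [ 0.5411 -0.3193  0.022 ]] [ 0.6056 -0.2945  0.022 ]
((169.5, 251.0), (28.0, 15.0), 90.0) (array([ 0.6075, -0.2972,  0.0082]), np.float64(1.885787033800376e-05))
[[ 0.5423 -0.3231  0.022 ]
 [ 0.5526 -0.2634  0.022 ]
 [ 0.6897 -0.2701  0.022 ]
 [ 0.6799 -0.326   0.022 ]] [ 0.6161 -0.2957  0.022 ]
((160.79000854492188, 219.96998596191406), (13.435029029846191, 25.45584487915039), 8.130102157592773)
```

View pics/b1.png

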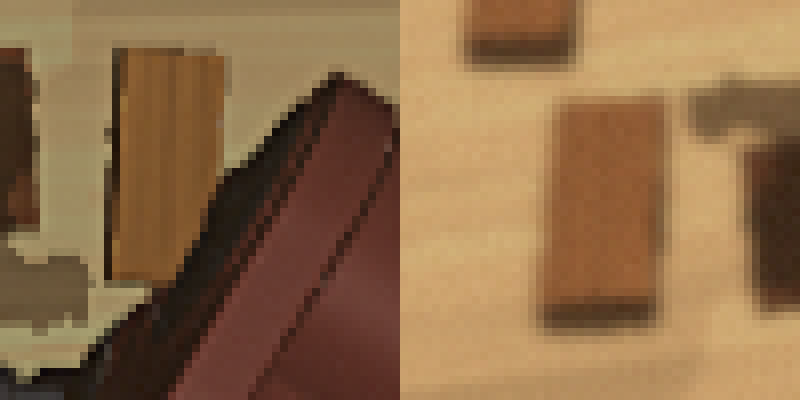

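```bash
python3 - <<'E'
from arms import *
show([.6355,-.2975,.12],down(np.radians(84.5)))
E
python3 -m pendant '{"rotation":[[0,0,0],[0,0,0],[0,0,0],[0,0,0],[0,0,0],[0,0,0],[0,0,0]],"translation":[[35,-20,49],[45,-19.5,49],[45,-19.5,49],[45,-19.5,49],[40,0,0],[0,0,0],[0,0,0]],"grip":[-1,-1,-1,-1,-1,-1,-1]}'; python3 - <<'E'
from arms import *
show([.6355,-.2975,.006],down(np.radians(84.5)));print(observe()['joint_pos'])
snap('scene','s24',crop=(130,190,230,280),scale=6)
E
```

```text
t 35.67 tcp [ 0.4493 -0.2001  0.3302] F [ 0.2186 -0.3186  0.2226] w 0.085
R
 [[ 0.001   0.1022  0.9948]
 [ 0.0034  0.9948 -0.1022]
 [-1.      0.0035  0.0007]]
rotvec(tool) [-0.0064  0.0007 -0.0034] deg 0.41710843904404127 rows>= 0.03913933117834726
world d [ 186.2397  -97.3947 -210.1693] | tool mm now [210.0302 -78.5783 195.0766] | tool mm after turn [210.1693 -79.0961 194.7172]
time_s: 36.55
tcp_pos: [0.6226, -0.2907, 0.1365]
ee_rot: [0.037, 0.705, -0.036, 0.707]
wrist_force: [0.0, 0.2, -0.3]
grip_width: 0.0852
t 36.55 tcp [ 0.6226 -0.2907  0.1365] F [ 0.0114  0.1703 -0.3345] w 0.0852
R
 [[ 0.0033  0.103   0.9947]
 [ 0.0018  0.9947 -0.103 ]
 [-1.      0.0021  0.0031]]
rotvec(tool) [-0.0072  0.0031 -0.0021] deg 0.46658157567893976 rows>= 0.043781638305056964
world d [  12.8762   -6.8269 -130.4786] | tool mm now [130.5077  -5.7442  13.1082] | tool mm after turn [130.4786  -5.5613  13.4712]
[-0.5446  0.6576  0.1869  1.0982  0.0033 -0.4414]
```

View pics/s24.png

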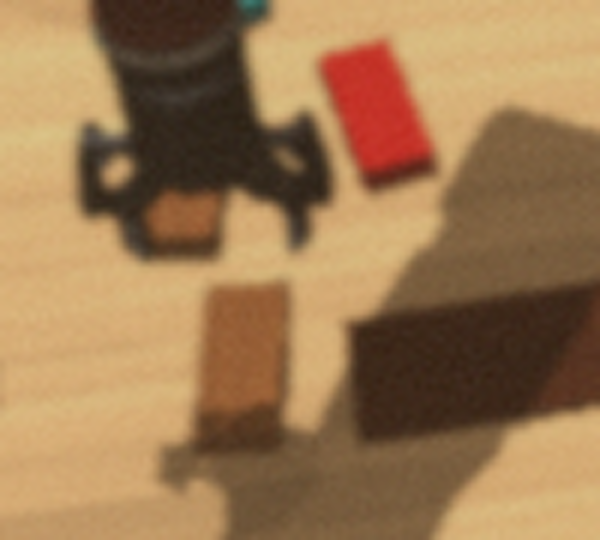

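```bash
python3 -m pendant '{"rotation":[[0,0,0],[0,0,0],[0,0,0],[0,0,0],[0,0,0]],"translation":[[40,-3,7],[45,-3,6],[0,0,0],[0,0,0],[0,0,0]],"grip":[-1,-1,-1,-1,-1]}'; python3 - <<'E'
from arms import *
show([.6355,-.2975,.006],down(np.radians(84.5)))
snap('scene','s25',crop=(130,190,230,280),scale=6)
E
```

```text
time_s: 37.22
tcp_pos: [0.6358, -0.2989, 0.0526]
ee_rot: [0.037, 0.704, -0.037, 0.708]
wrist_force: [0.0, -0.2, 0.2]
grip_width: 0.0854
t 37.23 tcp [ 0.6358 -0.2989  0.0526] F [ 0.0166 -0.1642  0.1564] w 0.0854
R
 [[ 0.0053  0.1045  0.9945]
 [ 0.0006  0.9945 -0.1045]
 [-1.      0.0011  0.0052]]
rotvec(tool) [-0.0087  0.0052 -0.0011] deg 0.5816086970656719 rows>= 0.0545751974302702
world d [ -0.3133   1.4139 -46.5896] | tool mm now [46.5881  1.3199 -0.7004] | tool mm after turn [46.5896  1.3774 -0.4473]
```

View pics/s25.png

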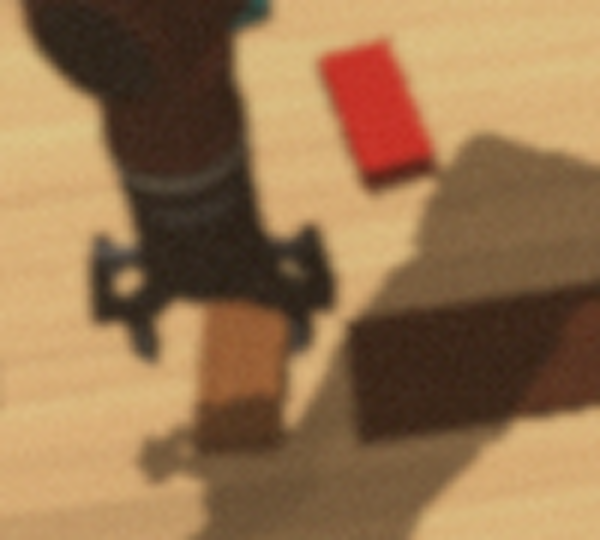

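```bash
python3 - <<'E'
from arms import *
p=np.array([.6358,-.2989,0])
for z in(.0526,.0656,.022): 
  for dy in(-.0425,0,.0425): print(z,dy,(proj('scene',p+[dy*.1,dy,z])-[130,190]+.5)*6)
E
```

```text
0.0526 -0.0425 [161.5194 366.1343]
0.0526 0 [229.3336 362.1916]
0.0526 0.0425 [296.9102 358.2627]
0.0656 -0.0425 [158.1861 353.5885]
0.0656 0 [226.4381 349.6429]
0.0656 0.0425 [294.4495 345.7111]
0.022 -0.0425 [169.201  395.0464]
0.022 0 [236.0066 391.1116]
0.022 0.0425 [302.5817 387.1904]
```

```bash
python3 -m pendant '{"rotation":[[0,0,0],[0,0,0],[0,0,0],[0,0,0],[0,0,0],[0,0,0],[0,0,0],[0,0,0],[0,0,0]],"translation":[[22,4,-0.4],[24,0,0],[0,0,0],[0,0,0],[0,0,0],[0,0,0],[0,0,0],[0,0,0],[0,0,0]],"grip":[-1,-1,-1,1,1,1,1,1,1]}'; python3 - <<'E'
from arms import *
show(None)
snap('scene','s26',crop=(130,190,230,280),scale=6)
E
```

```text
time_s: 38.4
tcp_pos: [0.6359, -0.2949, 0.0058]
ee_rot: [0.037, 0.704, -0.037, 0.708]
wrist_force: [-0.6, 0.0, 6.7]
grip_width: 0.0533
t 38.4 tcp [ 0.6359 -0.2949  0.0058] F [-0.6377  0.015   6.7262] w 0.0533
R
 [[ 0.0047  0.1046  0.9945]
 [ 0.0009  0.9945 -0.1047]
 [-1.      0.0014  0.0046]]
```

View pics/s26.png

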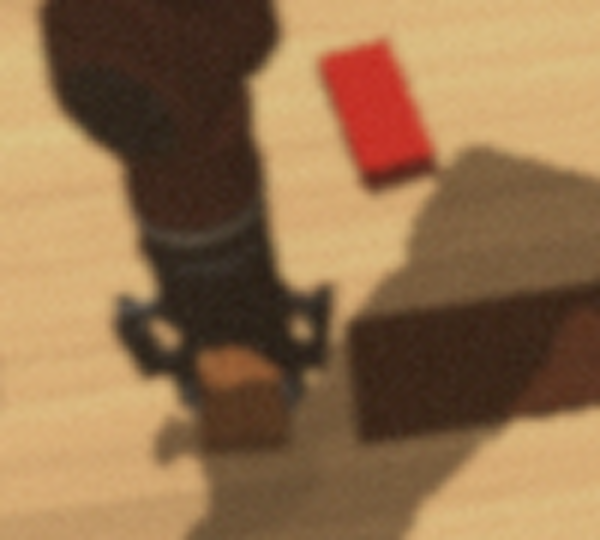

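```bash
python3 -m pendant '{"rotation":[[0,0,0],[0,0,0],[0,0,0],[0,0,0],[0,0,0],[0,0,0],[0,0,0]],"translation":[[-20,0,0],[-45,0,0],[-45,0,-5],[-45,0,-10],[-45,0,-15],[0,0,0],[0,0,0]],"grip":[1,1,1,1,1,1,1]}';python3 -m pendant '{"rotation":[[0,-0.157,0],[0,-0.157,0],[0,-0.157,0],[0,-0.157,0],[0,-0.157,0],[0,-0.157,0],[0,-0.157,0],[0,-0.157,0],[0,-0.157,0],[0,-0.157,0],[0,0,0],[0,0,0]],"translation":[[0,0,0],[0,0,0],[0,0,0],[0,0,0],[0,0,0],[0,0,0],[0,0,0],[0,0,0],[0,0,0],[0,0,0],[0,0,0],[0,0,0]],"grip":[1,1,1,1,1,1,1,1,1,1,1,1]}'; python3 - <<'E'
from arms import *
show(None);print(observe()['joint_pos'])
snap('scene','s27',scale=1.5);snap('top','t27',scale=1.5)
E
```

```text
time_s: 39.33
tcp_pos: [0.6044, -0.2914, 0.2041]
ee_rot: [0.038, 0.705, -0.036, 0.707]
wrist_force: [0.4, -0.2, -2.0]
grip_width: 0.0535
time_s: 40.83
tcp_pos: [0.6139, -0.3018, 0.1933]
ee_rot: [0.012, 0.134, -0.057, 0.989]
wrist_force: [-0.1, -0.6, -1.0]
grip_width: 0.0536
t 40.83 tcp [ 0.6139 -0.3018  0.1933] F [-0.1315 -0.6199 -1.0177] w 0.0536
R
 [[ 0.9579  0.1154  0.2629]
 [-0.1087  0.9933 -0.0399]
 [-0.2658  0.0096  0.964 ]]
[-0.902   0.6197 -1.1315 -1.3782  0.7534 -0.2516]
```

View pics/s27.png

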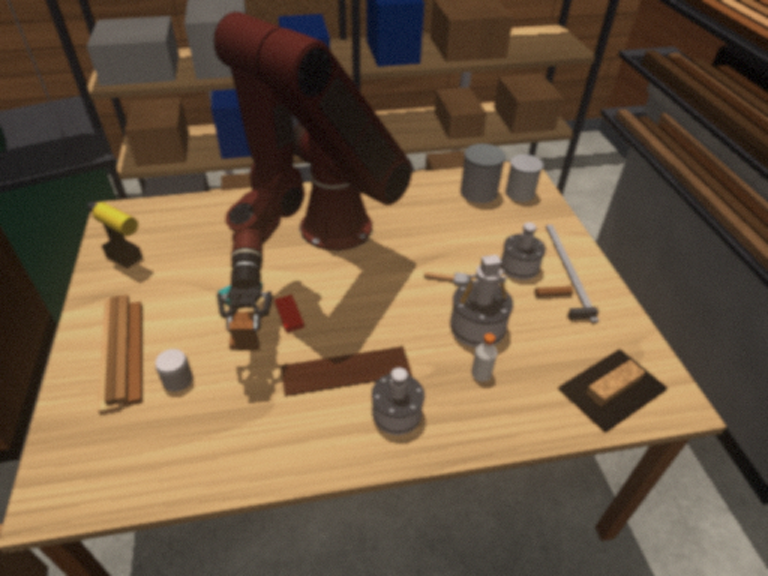

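View pics/t27.png

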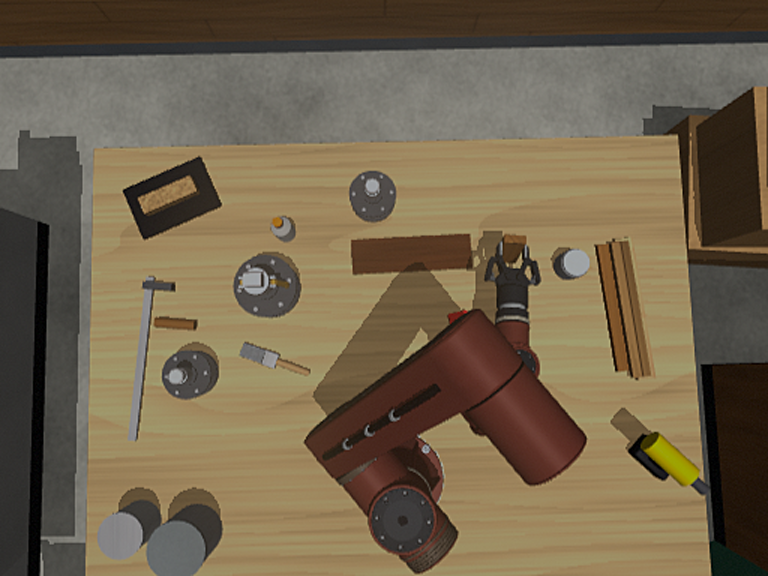

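```bash
cat >> arms.py <<'E'
def Rhor(psi):
    x=np.array([np.cos(psi),np.sin(psi),0]); y=np.array([-np.sin(psi),np.cos(psi),0]); return np.c_[x,y,np.cross(x,y)]
E
python3 - <<'E'
from arms import *
show([.6237+.019,-.15,.20],Rhor(np.radians(-8)))
E
python3 -m pendant '{"rotation":[[0,0,0],[0,0,0]],"translation":[[0,0,0],[0,0,0]],"grip":[1,1]}'; python3 -c "
from arms import *
show(None);print(observe()['joint_pos'])"
```

```text
t 40.92 tcp [ 0.6144 -0.3022  0.1957] F [ 0.4217 -0.0643 -0.6413] w 0.0533
R
 [[ 0.9588  0.1152  0.2598]
 [-0.1094  0.9933 -0.0366]
 [-0.2623  0.0066  0.965 ]]
rotvec(tool) [-0.0034 -0.2654 -0.0249] deg 15.276131994544842 rows>= 1.4334344100755696
world d [ 28.2735 152.2057   4.2877] | tool mm now [  9.3274 154.4743   5.9192] | tool mm after turn [  6.8154 154.6594   4.2877]
time_s: 41.18
tcp_pos: [0.6143, -0.3023, 0.1958]
ee_rot: [0.011, 0.131, -0.057, 0.99]
wrist_force: [0.9, 0.4, -1.0]
grip_width: 0.0535
t 41.17 tcp [ 0.6143 -0.3023  0.1958] F [ 0.8672  0.3746 -1.0033] w 0.0535
R
 [[ 0.9591  0.1153  0.2587]
 [-0.1097  0.9933 -0.0361]
 [-0.2611  0.0062  0.9653]]
[-0.9022  0.619  -1.1318 -1.3845  0.7539 -0.2504]
```

Now turning the last 15° and carrying the board over the strip.

```bash
python3 -m pendant '{"rotation":[[0,0,0],[0,0,0],[0,0,0],[0,0,0],[0,-0.09,-0.008],[0,-0.09,-0.008],[0,-0.086,-0.008],[0,0,0],[0,0,0],[0,0,0]],"translation":[[2,40,1],[2,40,1],[2,40,2],[2,34,2],[0,0,0],[0,0,0],[0,0,0],[0,0,0],[0,0,0],[0,0,0]],"grip":[1,1,1,1,1,1,1,1,1,1]}'; python3 - <<'E'
from arms import *
show([.6237+.019,-.15,.20],Rhor(np.radians(-8)));print(observe()['joint_pos'])
snap('scene','s28',scale=1.5)
E
```

```text
time_s: 42.42
tcp_pos: [0.6502, -0.1569, 0.2502]
ee_rot: [0.005, 0.051, -0.066, 0.996]
wrist_force: [-0.9, -0.2, -0.6]
grip_width: 0.0536
t 42.42 tcp [ 0.6502 -0.1569  0.2502] F [-0.9384 -0.2029 -0.5613] w 0.0536
R
 [[ 0.986   0.1324  0.1011]
 [-0.1313  0.9912 -0.0173]
 [-0.1025  0.0038  0.9947]]
rotvec(tool) [-0.0034 -0.1027 -0.0071] deg 5.900614718810536 rows>= 0.5536836276068992
world d [ -7.5389   6.9011 -50.1774] | tool mm now [ -3.1968   5.6533 -50.7942] | tool mm after turn [ -8.426    5.7847 -50.1774]
[-0.5427  0.7697 -1.299  -1.9567  0.4081 -0.0408]
```

View pics/s28.png

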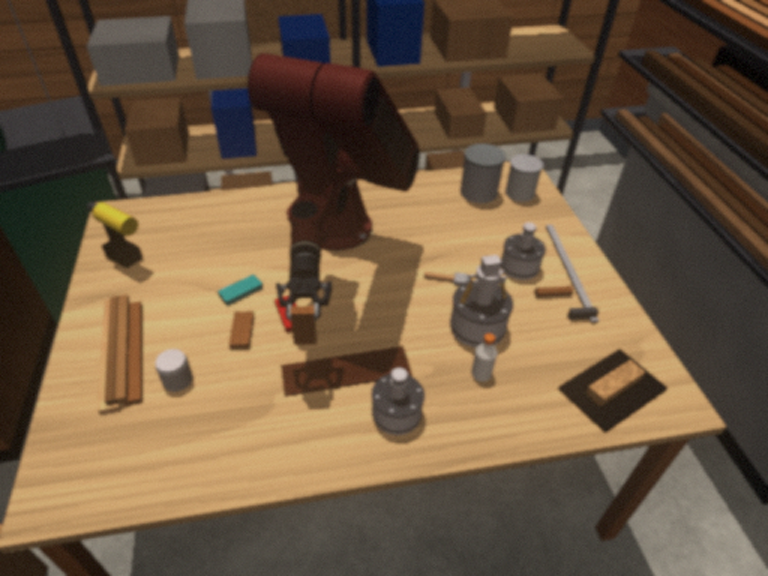

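Joints 3 and 4 are at their limits: the tool can't point horizontally outward this close in. I'll fit a small kinematic model to the logged poses to pick a reachable pose.

```bash
cat > kin.py <<'E'
import numpy as np
from scipy.optimize import least_squares
D=[([-1.2513,.2913,-.1541,1.1267,0,1.4314],[.2324,-.4703,.2307]),
([-.0162,.1456,-.4248,1.0012,-.0004,1.5739],[.4315,.0658,.2011]),
([.7275,.9185,1.0058,2.0209,-.4193,2.3863],[.5145,.3791,.3123]),
([.7965,.6895,.5459,1.6359,-.5744,2.3716],[.5165,.3806,.3124]),
([.8167,.7638,.5188,1.5317,-.5861,2.3845],[.5303,.4093,.2495]),
([-.5446,.6576,.1869,1.0982,.0033,-.4414],[.6226,-.2907,.1365]),
([-.902,.619,-1.1318,-1.3845,.7539,-.2504],[.6143,-.3023,.1958]),
([-.5427,.7697,-1.299,-1.9567,.4081,-.0408],[.6502,-.1569,.2502])]
def fk(q,P):
    a0,h,l2,c2,l3,c3,l45,off,L=P
    p=q[1]-q[2]+q[3]; f=q[1]-q[2]+c3
    r=a0+l2*np.sin(q[1]+c2)+l3*np.cos(f)+l45*np.cos(p)
    z=h+l2*np.cos(q[1]+c2)-l3*np.sin(f)-l45*np.sin(p)
    r+=L*np.cos(q[4])*np.cos(p); z-=L*np.cos(q[4])*np.sin(p); y=off+L*np.sin(q[4])
    c,s=np.cos(q[0]),np.sin(q[0]); lat=np.array([-s,c,0]); rad=np.array([c,s,0]); 
    d=np.cos(q[4])*(np.cos(p)*rad-np.sin(p)*np.array([0,0,1]))+np.sin(q[4])*lat
    return np.array([c*r-s*y,s*r+c*y,z]),d
res=least_squares(lambda P:np.concatenate([fk(q,P)[0]-t for q,t in D]),[0,.3,.45,0,.4,0,.05,.073,.3])
P=res.x
LO=np.array([-2.52,-.91,-1.3,-1.96,-1.52]);HI=np.array([2.52,1.74,1.37,2.02,1.47])
def ik(t,d,n=25):
    best=None;rng=np.random.default_rng(0)
    for i in range(n):
        x0=rng.uniform(LO,HI)
        s=least_squares(lambda q:np.r_[(fk(q,P)[0]-t)*10,(fk(q,P)[1]-d)*3],x0,bounds=(LO,HI))
        if best is None or s.cost<best.cost:best=s
    return best.x,best.cost
if __name__=='__main__':
    print(P,np.abs(res.fun).max()*1000)
    for Y in(-.15,):
      for z in(.20,.14,.10,.07):
       for ps in(0,20,35,50,65,-50,-70):
        s=np.radians(ps);d=np.array([np.cos(s),np.sin(s),0]);t=np.array([.6237,Y,z])+.019*d
        q,c=ik(t,d); print(Y,z,ps,'cost %.5f'%c,q.round(2))
E
python3 kin.py
```

```text
[-2.70606645e-05  2.98028159e-01  5.09801263e-01 -6.55880702e-05
  3.90117525e-01 -1.54370589e-01  1.19792274e-01  7.28662279e-02
  3.23902425e-01] 0.0558063618706639
-0.15 0.2 0 cost 0.07385 [-0.67  0.87 -1.23 -1.96  0.69]
-0.15 0.2 20 cost 0.00374 [-0.82  0.96 -1.07 -1.96  1.18]
-0.15 0.2 35 cost 0.00004 [-0.86  0.97 -0.89 -1.86  1.47]
-0.15 0.2 50 cost 0.00009 [-0.86  1.12  0.03  2.02  1.41]
-0.15 0.2 65 cost 0.03498 [-0.83  1.14  0.23  2.02  1.21]
-0.15 0.2 -50 cost 0.00279 [ 0.03  0.96 -1.03 -1.96 -0.91]
-0.15 0.2 -70 cost 0.00000 [ 0.12  0.96 -0.78 -1.74 -1.34]
-0.15 0.14 0 cost 0.14591 [-0.68  0.99 -1.18 -1.96  0.73]
-0.15 0.14 20 cost 0.01468 [-0.83  1.08 -1.02 -1.96  1.19]
-0.15 0.14 35 cost 0.00004 [-0.86  1.12 -0.84 -1.96  1.47]
-0.15 0.14 50 cost 0.00000 [-0.86  1.23  0.07  1.98  1.41]
-0.15 0.14 65 cost 0.01932 [-0.83  1.25  0.29  2.02  1.2 ]
-0.15 0.14 -50 cost 0.01782 [ 0.04  1.07 -0.98 -1.96 -0.93]
-0.15 0.14 -70 cost 0.00000 [ 0.12  1.1  -0.73 -1.84 -1.34]
-0.15 0.1 0 cost 0.19690 [-0.69  1.07 -1.13 -1.96  0.76]
-0.15 0.1 20 cost 0.02348 [-0.83  1.16 -0.98 -1.96  1.2 ]
-0.15 0.1 35 cost 0.00012 [-0.86  1.2  -0.8  -1.96  1.47]
-0.15 0.1 50 cost 0.00000 [-0.86  1.3   0.11  1.95  1.41]
-0.15 0.1 65 cost 0.01321 [-0.83  1.33  0.34  2.02  1.2 ]
-0.15 0.1 -50 cost 0.03159 [ 0.04  1.15 -0.93 -1.96 -0.95]
-0.15 0.1 -70 cost 0.00000 [ 0.12  1.19 -0.69 -1.88 -1.34]
-0.15 0.07 0 cost 0.23386 [-0.7   1.13 -1.1  -1.96  0.78]
-0.15 0.07 20 cost 0.02999 [-0.83  1.22 -0.94 -1.96  1.21]
-0.15 0.07 35 cost 0.00024 [-0.86  1.26 -0.76 -1.96  1.47]
-0.15 0.07 50 cost 0.00000 [-0.86  1.35  0.14  1.93  1.41]
-0.15 0.07 65 cost 0.01025 [-0.83  1.39  0.38  2.02  1.2 ]
-0.15 0.07 -50 cost 0.04239 [ 0.05  1.21 -0.89 -1.96 -0.96]
-0.15 0.07 -70 cost 0.00000 [ 0.12  1.26 -0.65 -1.91 -1.34]
```

```bash
cat > path.py <<'E'
from kin import *
def cont(q,t,d):
    s=least_squares(lambda x:np.r_[(fk(x,P)[0]-t)*10,(fk(x,P)[1]-d)*3],np.clip(q,LO+1e-4,HI-1e-4),bounds=(LO,HI)); return s.x,s.cost
if __name__=='__main__':
  for Y in(-.17,-.05,.03):
   for ps in(-60,-65,-70,-75,-80):
    s=np.radians(ps);h=np.array([np.cos(s),np.sin(s),0]);g=np.array([.6237,Y,0])
    t0=np.array([.60,Y,.28]); q,c0=ik(t0,np.array([0,0,-1.]),8); out=[]
    ok=True
    for e in np.linspace(90,0,19):
        er=np.radians(e);d=np.cos(er)*h+np.array([0,0,-np.sin(er)]); k=(90-e)/90
        t=t0*(1-k)+(g+.019*h+[0,0,.25])*k
        q,c=cont(q,t,d); out.append(c)
    qa=q.copy()
    zz=[]
    for z in(.2,.15,.12,.10):
        q,c=cont(q,g+.019*h+[0,0,z],h); zz.append(c)
    print(Y,ps,'max rot cost %.5f'%max(out),'end %.5f'%out[-1],qa.round(2),'low',np.round(zz,5),q.round(2))
E
python3 path.py
```

```text
-0.17 -60 max rot cost 0.00000 end 0.00000 [ 0.04  0.84 -0.95 -1.79 -1.09] low [0.      0.00024 0.00186 0.00354] [ 0.05  1.19 -0.83 -1.96 -1.1 ]
-0.17 -65 max rot cost 0.00000 end 0.00000 [ 0.07  0.84 -0.88 -1.72 -1.2 ] low [0.e+00 0.e+00 0.e+00 6.e-05] [ 0.07  1.2  -0.77 -1.96 -1.2 ]
-0.17 -70 max rot cost 0.00000 end 0.00000 [ 0.08  0.84 -0.81 -1.65 -1.31] low [0. 0. 0. 0.] [ 0.08  1.2  -0.7  -1.9  -1.31]
-0.17 -75 max rot cost 0.00000 end 0.00000 [ 0.09  0.84 -0.74 -1.59 -1.4 ] low [0. 0. 0. 0.] [ 0.09  1.19 -0.64 -1.82 -1.4 ]
-0.17 -80 max rot cost 0.00000 end 0.00000 [ 0.1   0.86 -0.67 -1.53 -1.5 ] low [0. 0. 0. 0.] [ 0.1   1.18 -0.57 -1.75 -1.5 ]
-0.05 -60 max rot cost 0.00000 end 0.00000 [ 0.29  0.84 -0.85 -1.69 -1.33] low [0. 0. 0. 0.] [ 0.29  1.2  -0.74 -1.94 -1.33]
-0.05 -65 max rot cost 0.00000 end 0.00000 [ 0.29  0.84 -0.78 -1.62 -1.43] low [0. 0. 0. 0.] [ 0.29  1.19 -0.67 -1.86 -1.43]
-0.05 -70 max rot cost 0.00000 end 0.00000 [ 0.3   0.85 -0.71 -1.56 -1.52] low [0. 0. 0. 0.] [ 0.3   1.19 -0.61 -1.79 -1.52]
-0.05 -75 max rot cost 0.00090 end 0.00090 [ 0.3   1.05  0.1   2
[... 225 characters left out ...]

0.03 -60 max rot cost 0.00000 end 0.00000 [ 0.43  0.84 -0.75 -1.6  -1.47] low [0. 0. 0. 0.] [ 0.43  1.19 -0.64 -1.83 -1.47]
0.03 -65 max rot cost 0.00643 end 0.00643 [ 0.42  0.85 -0.71 -1.56 -1.52] low [0.00643 0.00643 0.00643 0.00643] [ 0.42  1.19 -0.61 -1.79 -1.52]
0.03 -70 max rot cost 0.00096 end 0.00096 [ 0.43  1.05  0.12  2.02 -1.5 ] low [4.0e-04 1.1e-04 4.0e-05 1.0e-05] [ 0.43  1.33  0.23  2.02 -1.49]
0.03 -75 max rot cost 0.00738 end 0.00738 [ 0.42  1.06  0.19  2.02 -1.42] low [0.00415 0.00218 0.00144 0.00109] [ 0.42  1.34  0.31  2.02 -1.41]
0.03 -80 max rot cost 0.02501 end 0.02501 [ 0.41  1.07  0.25  2.02 -1.36] low [0.01642 0.01066 0.0083  0.00709] [ 0.41  1.35  0.39  2.02 -1.34]
```

A horizontal tool pointing about -74° is feasible with joint margin (y=-0.17 on the strip), if I yaw with the tool down and then pitch up. I'll go back to tool-down, yaw, and pitch.

```bash
python3 -m pendant '{"rotation":[[0,0.147,0],[0,0.147,0],[0,0.147,0],[0,0.147,0],[0,0.147,0],[0,0.147,0],[0,0.147,0],[0,0.147,0],[0,0.147,0],[0,0.147,0],[0,0,0],[0,0,0]],"translation":[[0,0,3],[0,0,3],[0,0,3],[0,0,3],[0,0,3],[0,0,3],[0,0,3],[0,0,3],[0,0,3],[0,0,3],[0,0,0],[0,0,0]],"grip":[1,1,1,1,1,1,1,1,1,1,1,1]}'; python3 - <<'E'
from arms import *
show([.60,-.17,.28],down(np.radians(16)));print(observe()['joint_pos'])
E
```

```text
time_s: 43.98
tcp_pos: [0.6785, -0.1675, 0.2508]
ee_rot: [0.043, 0.564, -0.055, 0.823]
wrist_force: [-0.7, 0.9, -2.4]
grip_width: 0.0534
t 43.98 tcp [ 0.6785 -0.1675  0.2508] F [-0.6662  0.9104 -2.4353] w 0.0534
R
 [[ 0.3571  0.1384  0.9237]
 [-0.0416  0.9903 -0.1323]
 [-0.9331  0.0088  0.3594]]
rotvec(tool) [ 1.1375  0.3208 -0.2195] deg 68.87225523840245 rows>= 6.462621597763628
world d [-78.4702  -2.4688  29.2387] | tool mm now [-55.2051 -13.0462 -61.6503] | tool mm after turn [-29.2387 -76.1109 -19.2561]
[-0.3925  0.3289 -0.1252  0.7617  0.0983 -0.2343]
```

```bash
python3 -m pendant '{"rotation":[[0.1625,0.0458,-0.0314],[0.1625,0.0458,-0.0314],[0.1625,0.0458,-0.0314],[0.1625,0.0458,-0.0314],[0.1625,0.0458,-0.0314],[0.1625,0.0458,-0.0314],[0.1625,0.0458,-0.0314],[0,0,0],[0,0,0],[0,0,0],[0,0,0]],"translation":[[0,0,0],[0,0,0],[0,0,0],[0,0,0],[0,0,0],[0,0,0],[0,0,0],[-15,-38,-10],[-14,-38,-9],[0,0,0],[0,0,0]],"grip":[1,1,1,1,1,1,1,1,1,1,1]}'; python3 - <<'E'
from arms import *
show([.60,-.17,.28],down(np.radians(16)));print(observe()['joint_pos'])
E
```

```text
time_s: 45.35
tcp_pos: [0.6003, -0.1704, 0.281]
ee_rot: [0.426, 0.564, -0.426, 0.565]
wrist_force: [0.3, -0.1, -0.6]
grip_width: 0.0535
t 45.35 tcp [ 0.6003 -0.1704  0.281 ] F [ 0.2891 -0.1298 -0.5534] w 0.0535
R
 [[ 0.0004  0.9615  0.2749]
 [-0.0007  0.2749 -0.9615]
 [-1.      0.0002  0.0008]]
rotvec(tool) [-0.0008  0.0008 -0.0002] deg 0.0663367522038758 rows>= 0.0062247029088023514
world d [-0.3406  0.4406 -1.0263] | tool mm now [ 1.0259 -0.2066 -0.5181] | tool mm after turn [ 1.0263 -0.2059 -0.5174]
[-0.3934  0.4691  0.2428  1.3438 -0.0005  0.8989]
```

```bash
python3 -m pendant '{"rotation":[[0,-0.098,0],[0,-0.098,0],[0,-0.098,0],[0,-0.098,0],[0,-0.098,0],[0,-0.098,0],[0,-0.098,0],[0,-0.098,0],[0,0,0]],"translation":[[0,0,0],[0,0,0],[0,0,0],[0,0,0],[0,0,0],[0,0,0],[0,0,0],[0,0,0],[0,0,0]],"grip":[1,1,1,1,1,1,1,1,1]}';python3 -m pendant '{"rotation":[[0,-0.098,0],[0,-0.098,0],[0,-0.098,0],[0,-0.098,0],[0,-0.098,0],[0,-0.098,0],[0,-0.098,0],[0,-0.1,0],[0,0,0],[0,0,0]],"translation":[[0,0,0],[0,0,0],[0,0,0],[0,0,0],[0,0,0],[0,0,0],[0,0,0],[0,0,0],[0,0,0],[0,0,0]],"grip":[1,1,1,1,1,1,1,1,1,1]}'; python3 - <<'E'
from arms import *
s=np.radians(-74); show([.6237+.019*np.cos(s),-.17+.019*np.sin(s),.25],Rhor(s));print(observe()['joint_pos'])
snap('scene','s29',scale=1.5)
E
```

```text
time_s: 46.48
tcp_pos: [0.6, -0.1689, 0.279]
ee_rot: [0.229, 0.308, -0.555, 0.738]
wrist_force: [-0.7, 0.7, -1.3]
grip_width: 0.0534
time_s: 47.72
tcp_pos: [0.6119, -0.1698, 0.2774]
ee_rot: [0.03, 0.042, -0.596, 0.801]
wrist_force: [-1.1, -0.1, -1.2]
grip_width: 0.0534
t 47.73 tcp [ 0.6119 -0.1698  0.2774] F [-1.0733 -0.0578 -1.2335] w 0.0534
R
 [[ 0.2856  0.9578  0.0321]
 [-0.9527  0.2874 -0.0983]
 [-0.1034 -0.0025  0.9946]]
rotvec(tool) [ 0.0031 -0.1035 -0.0121] deg 5.976139243129677 rows>= 0.5607704642486816
world d [ 17.0625 -18.4357 -27.4158] | tool mm now [ 25.2724  11.1115 -24.9092] | tool mm after turn [ 22.4246  11.3199 -27.4158]
[ 0.1252  0.5595 -0.7409 -0.739  -1.3754  0.5503]
```

View pics/s29.png

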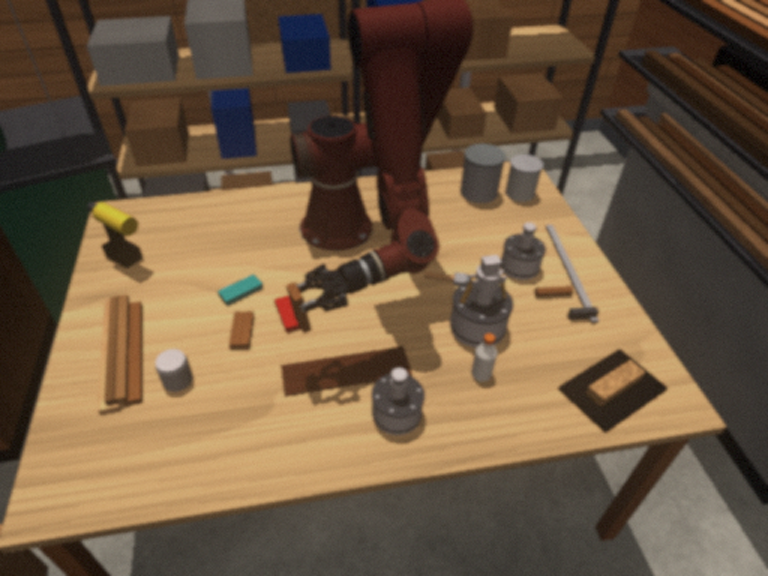

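```bash
python3 -m pendant '{"rotation":[[0,-0.0515,-0.006],[0,-0.0515,-0.006],[0,0,0],[0,0,0],[0,0,0],[0,0,0]],"translation":[[0,0,0],[0,0,0],[12,6,-30],[10,5,-30],[0,0,0],[0,0,0]],"grip":[1,1,1,1,1,1]}'; python3 - <<'E'
from arms import *
s=np.radians(-74); show([.6237+.019*np.cos(s),-.17+.019*np.sin(s),.18],Rhor(s));print(observe()['joint_pos'])
snap('scene','s30',crop=(160,180,260,270),scale=7);snap('top','t30',crop=(260,130,360,230),scale=6)
E
```

```text
time_s: 48.52
tcp_pos: [0.6321, -0.1851, 0.2179]
ee_rot: [0.009, 0.012, -0.599, 0.801]
wrist_force: [1.3, -0.3, -0.6]
grip_width: 0.0536
t 48.52 tcp [ 0.6321 -0.1851  0.2179] F [ 1.2852 -0.2891 -0.6205] w 0.0536
R
 [[ 0.2826  0.9592  0.0088]
 [-0.9588  0.2827 -0.0285]
 [-0.0298 -0.0004  0.9996]]
rotvec(tool) [ 0.0005 -0.0298 -0.0074] deg 1.7610511286315715 rows>= 0.1652480671536726
world d [ -3.2031  -3.159  -37.8907] | tool mm now [  3.2538  -3.9498 -37.8121] | tool mm after turn [  2.1537  -3.9498 -37.8907]
[ 0.0964  0.8528 -0.7489 -1.4451 -1.3783  0.1533]
```

View pics/s30.png

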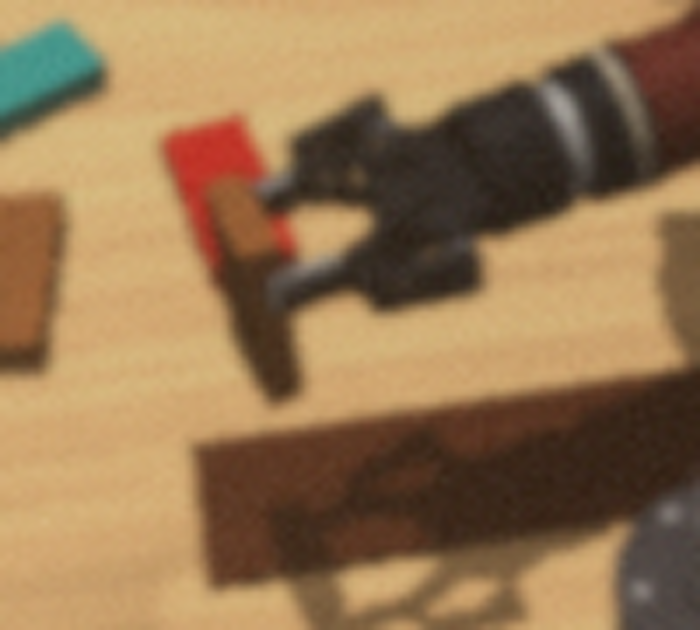

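View pics/t30.png

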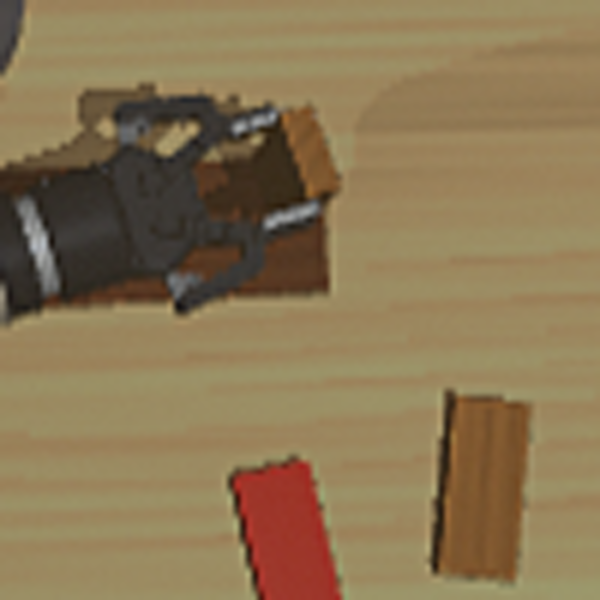

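```bash
python3 - <<'E'
from arms import *
s=observe();Rm=R.from_quat(s['ee_rot']).as_matrix();p=s['tcp_pos']
d=Rm[:,0].copy();y=Rm[:,1]; z=Rm[:,2]; c=p-.005*d
for h in(-.0925,.0325):
  for a in(.011,-.011): q=c+.0275*y+a*d+h*z; print(h,a,(proj('scene',q)-[160,180]+.5)*7,(proj('scene',q+.005*z)-[160,180]+.5)*7,(proj('top',q)-[260,130]+.5)*6)
E
```

```text
-0.0925 0.011 [267.4554 412.0081] [266.3784 406.0786] [281.9966 145.7242]
-0.0925 -0.011 [306.2745 396.8036] [305.3016 390.8632] [250.5935 155.6344]
0.0325 0.011 [238.7655 254.0531] [237.5362 247.2849] [315.2817 104.0529]
0.0325 -0.011 [280.3659 238.6055] [279.2561 231.8291] [281.1323 114.7959]
```

```bash
python3 -m pendant '{"rotation":[[0,-0.03,-0.007],[0,0,0],[0,0,0],[0,0,0],[0,0,0],[0,0,0]],"translation":[[0,0,0],[-12,-4,-40],[0,0,-40],[0,0,-22],[0,0,0],[0,0,0]],"grip":[1,1,1,1,1,1]}'; python3 - <<'E'
from arms import *
s=np.radians(-74); show([.625,-.175,.1005],Rhor(s));print(observe()['joint_pos'])
snap('scene','s31',crop=(160,180,260,270),scale=7)
E
```

```text
time_s: 49.38
tcp_pos: [0.625, -0.1747, 0.1163]
ee_rot: [0.0, -0.0, -0.602, 0.799]
wrist_force: [-0.6, 0.3, -1.1]
grip_width: 0.0534
t 49.38 tcp [ 0.625  -0.1747  0.1163] F [-0.5997  0.3309 -1.1129] w 0.0534
R
 [[ 0.2763  0.9611 -0.0005]
 [-0.9611  0.2763  0.0003]
 [ 0.0004  0.0004  1.    ]]
rotvec(tool) [-0.0004  0.0004 -0.0007] deg 0.05185990954704041 rows>= 0.004866269738614496
world d [  0.0442  -0.3453 -15.7659] | tool mm now [  0.3372  -0.0586 -15.766 ] | tool mm after turn [  0.3441  -0.0527 -15.7659]
[ 0.1177  1.1547 -0.6684 -1.8258 -1.4086 -0.0023]
```

View pics/s31.png

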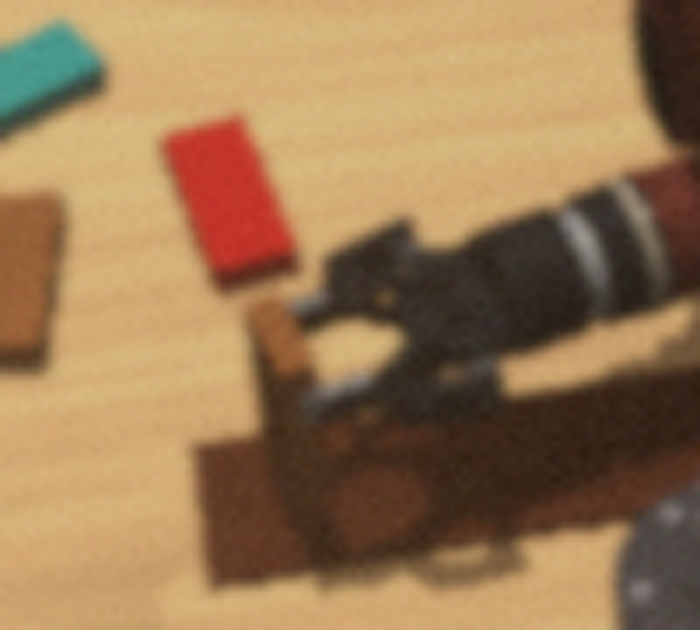

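Perfectly level and over the strip. Lowering to contact.

```bash
python3 -m pendant '{"rotation":[[0,0,0],[0,0,0],[0,0,0],[0,0,0],[0,0,0],[0,0,0]],"translation":[[0,0,-4],[0,0,-4],[0,0,-3],[0,0,-2],[0,0,0],[0,0,0]],"grip":[1,1,1,1,1,1]}';python3 -m pendant '{"rotation":[[0,0,0],[0,0,0],[0,0,0]],"translation":[[0,0,-2],[0,0,0],[0,0,0]],"grip":[1,1,1]}'
```

```text
time_s: 50.18
tcp_pos: [0.6245, -0.1749, 0.1017]
ee_rot: [-0.001, 0.0, -0.602, 0.799]
wrist_force: [-0.6, -0.6, -0.2]
grip_width: 0.0534
time_s: 50.55
tcp_pos: [0.6245, -0.1749, 0.1004]
ee_rot: [-0.0, -0.0, -0.602, 0.799]
wrist_force: [-2.3, 0.0, 5.7]
grip_width: 0.0537
```

```bash
python3 -m pendant '{"rotation":[[0,0,0],[0,0,0],[0,0,0]],"translation":[[0,0,-2],[0,0,0],[0,0,0]],"grip":[1,1,1]}'; python3 -c "
from arms import *
print(observe()['wrist_force'],observe()['moment'])"
```

```text
time_s: 50.92
tcp_pos: [0.6242, -0.1752, 0.1001]
ee_rot: [0.001, -0.002, -0.603, 0.798]
wrist_force: [-7.4, -0.5, 22.8]
grip_width: 0.0532
[-7.4482 -0.5395 22.8046] [-3.5076 -0.9208 -1.4728]
```

```bash
python3 -m pendant '{"rotation":[[0,0,0],[0,0,0],[0,0,0],[0,0,0],[0,0,0],[0,0,0],[0,0,0],[0,0,0],[0,0,0]],"translation":[[0,0,1.7],[0,0,0],[0,0,0],[0,0,0],[0,0,0],[0,0,0],[0,0,0],[0,0,0],[0,0,0]],"grip":[1,1,-0.35,-0.5,-0.7,-1,-1,-1,-1]}'; python3 - <<'E'
from arms import *
show(None)
snap('scene','s32',crop=(160,180,260,270),scale=7);snap('top','t32',crop=(260,130,360,230),scale=6)
E
```

```text
time_s: 52.05
tcp_pos: [0.6245, -0.1749, 0.0994]
ee_rot: [-0.001, 0.0, -0.602, 0.799]
wrist_force: [1.4, -0.1, -0.4]
grip_width: 0.0854
t 52.05 tcp [ 0.6245 -0.1749  0.0994] F [ 1.3807 -0.084  -0.3611] w 0.0854
R
 [[ 0.2761  0.9611  0.0014]
 [-0.9611  0.2761  0.0006]
 [ 0.0002 -0.0016  1.    ]]
```

View pics/s32.png

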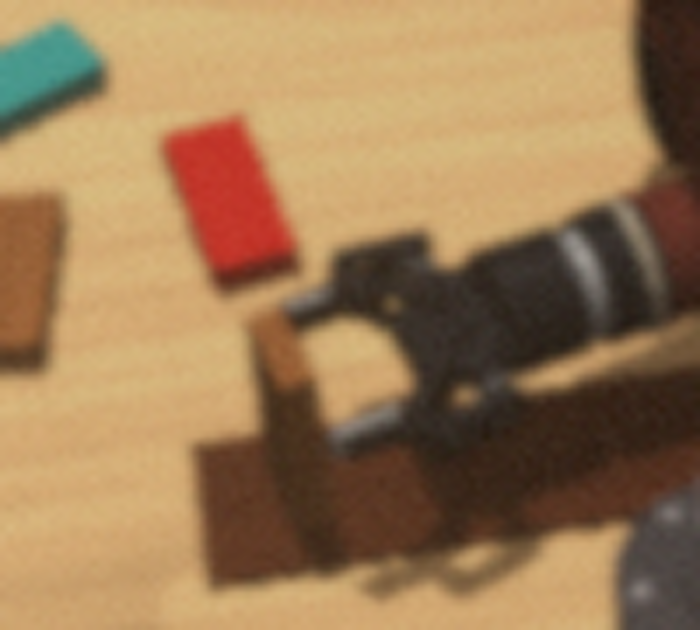

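View pics/t32.png

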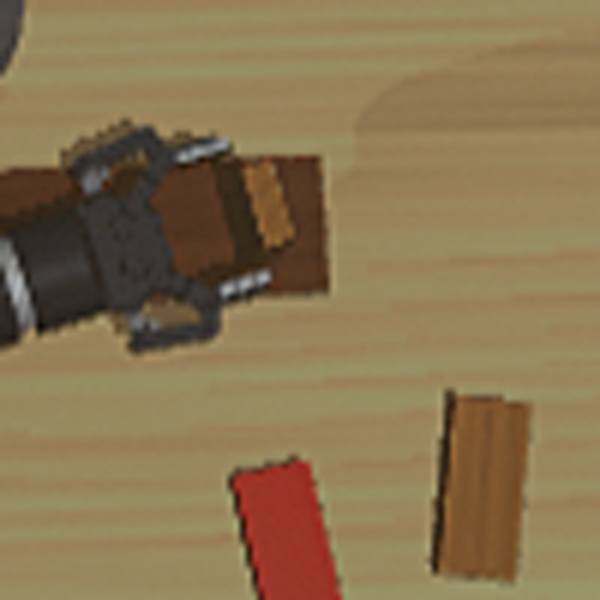

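Board 1 stands on the strip (top crop (268,205)), with the fingers clear on both sides. Retreating straight back.

```bash
python3 -m pendant '{"rotation":[[0,0,0],[0,0,0],[0,0,0],[0,0,0],[0,0,0],[0,0,0],[0,0,0],[0,0,0],[0,0,0]],"translation":[[-15,0,0],[-25,0,0],[-30,0,10],[0,0,50],[0,0,50],[0,0,50],[0,0,40],[0,0,0],[0,0,0]],"grip":[-1,-1,-1,-1,-1,-1,-1,-1,-1]}'; python3 - <<'E'
from arms import *
show(None);print(observe()['joint_pos'])
snap('scene','s33',scale=1.5);snap('top','t33',scale=1.5)
E
```

```text
time_s: 53.28
tcp_pos: [0.6066, -0.1121, 0.2991]
ee_rot: [-0.001, 0.001, -0.598, 0.801]
wrist_force: [-1.4, 0.4, -0.5]
grip_width: 0.0854
t 53.27 tcp [ 0.6066 -0.1121  0.2991] F [-1.4322  0.4413 -0.4963] w 0.0854
R
 [[ 0.2845  0.9587  0.0019]
 [-0.9587  0.2845  0.0007]
 [ 0.0002 -0.002   1.    ]]
[ 0.2357  0.7274 -0.7704 -1.5007 -1.518  -0.0049]
```

View pics/s33.png

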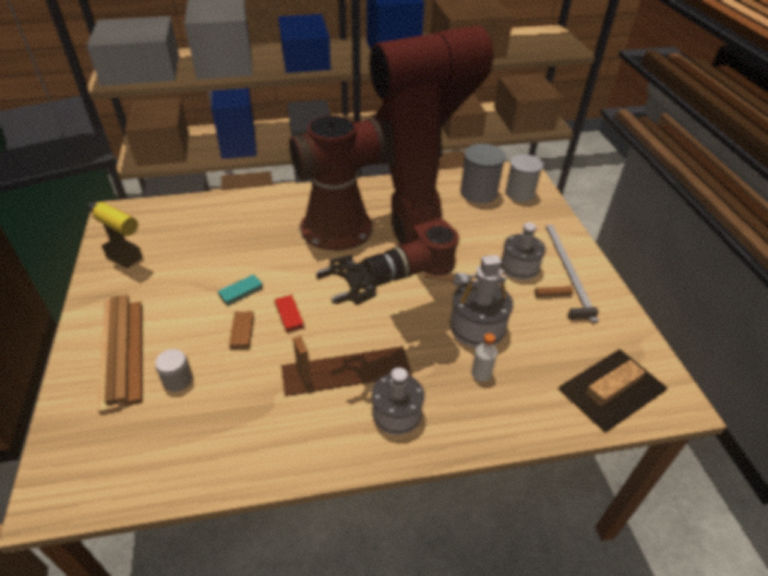

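View pics/t33.png

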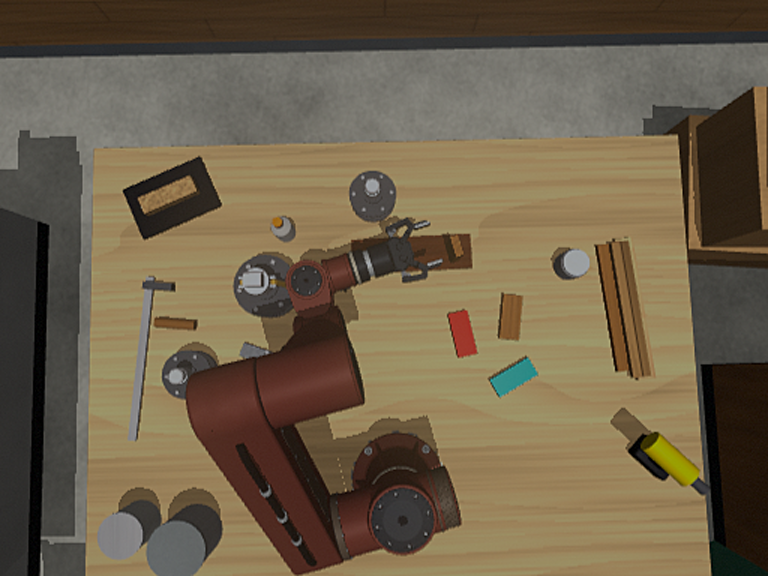

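```bash
python3 - <<'E'
from path import *
for Y in(-.11,-.10,-.09):
  for ps in(-60,-63,-66,-69):
    s=np.radians(ps);h=np.array([np.cos(s),np.sin(s),0]);g=np.array([.626,Y,0])
    q,_=ik(g+[0,0,.25]+.005*h,h,12); o=[]
    for z in(.2,.15,.12,.105): q,c=cont(q,g+.005*h+[0,0,z],h);o.append(c)
    p5=g+.005*h-.324*h; print(Y,ps,np.round(o,5),q.round(2),'p5',p5[:2].round(3),'dist tank',np.hypot(p5[0]-.5295,p5[1]-.3387).round(3))
E
```

```text
-0.11 -60 [0.      0.      0.00012 0.00041] [ 0.2   1.19 -0.8  -1.96 -1.24] p5 [0.466 0.166] dist tank 0.184
-0.11 -63 [0. 0. 0. 0.] [ 0.2   1.19 -0.76 -1.95 -1.3 ] p5 [0.481 0.174] dist tank 0.171
-0.11 -66 [0. 0. 0. 0.] [ 0.21  1.19 -0.72 -1.9  -1.36] p5 [0.496 0.181] dist tank 0.161
-0.11 -69 [0. 0. 0. 0.] [ 0.22  1.18 -0.68 -1.86 -1.42] p5 [0.512 0.188] dist tank 0.152
-0.1 -60 [0.0e+00 0.0e+00 3.0e-05 2.1e-04] [ 0.21  1.19 -0.79 -1.96 -1.26] p5 [0.466 0.176] dist tank 0.174
-0.1 -63 [0. 0. 0. 0.] [ 0.22  1.19 -0.75 -1.94 -1.32] p5 [0.481 0.184] dist tank 0.162
-0.1 -66 [0. 0. 0. 0.] [ 0.23  1.19 -0.71 -1.89 -1.38] p5 [0.496 0.191] dist tank 0.151
-0.1 -69 [0. 0. 0. 0.] [ 0.24  1.18 -0.67 -1.85 -1.44] p5 [0.512 0.198] dist tank 0.142
-0.09 -60 [0.e+00 0.e+00 0.e+00 8.e-05] [ 0.23  1.19 -0.78 -1.96 -1.28] p5 [0.466 0.186] dist tank 0.165
-0.09 -63 [0. 0. 0. 0.] [ 0.24  1.19 -0.74 -1.93 -1.34] p5 [0.481 0.194] dist tank 0.152
-0.09 -66 [0. 0. 0. 0.] [ 0.25  1.18 -0.7  -1.88 -1.4 ] p5 [0.496 0.201] dist tank 0.141
-0.09 -69 [0. 0. 0. 0.] [ 0.25  1.18 -0.66 -1.84 -1.46] p5 [0.512 0.208] dist tank 0.132
```

```bash
python3 - <<'E'
from meas import *
np.set_printoptions(precision=4,suppress=True)
a=np.load('pics/t33.npy');b=np.load('pics/s33.npy')
wood=lambda h:(h[...,1]>135)&(h[...,2]<135)&(h[...,0]>8); wood2=lambda h:(h[...,1]>133)&(h[...,2]<165)
ct=blob(a,(325,190,352,232),wood); cs=blob(b,(148,204,172,236),wood2)
r=cv2.minAreaRect(ct); w=np.array([onz('top',*p,.022)for p in cv2.boxPoints(r)]); print(r); print(w,w.mean(0))
print(two('top',r[0],'scene',cv2.minAreaRect(cs)[0]))
cv2.imwrite('pics/b2.png',cv2.resize(a[185:240,315:365,::-1],None,fx=10,fy=10,interpolation=0))
E
python3 - <<'E'
import sys; sys.path.insert(0,'.')
from arms import *
show([.50,-.25,.30],down(np.radians(26)))
E
```

```text
((339.87628173828125, 210.73764038085938), (13.83101749420166, 29.55260467529297), 5.710593223571777)
[[ 0.3773 -0.2877  0.022 ]
 [ 0.4999 -0.3056  0.022 ]
 [ 0.4925 -0.3632  0.022 ]
 [ 0.37   -0.3449  0.022 ]] [ 0.4349 -0.3253  0.022 ]
(array([ 0.4353, -0.3282,  0.0076]), np.float64(0.0005413896441532839))
t 53.38 tcp [ 0.6066 -0.1123  0.2981] F [-0.1381  0.5893 -0.5582] w 0.0854
R
 [[ 0.2844  0.9587  0.0037]
 [-0.9587  0.2844  0.0011]
 [ 0.0001 -0.0038  1.    ]]
rotvec(tool) [-0.1269  1.5666  0.1329] deg 90.3762535182064 rows>= 8.48044725542909
world d [-106.6225 -137.6519    1.9373] | tool mm now [ 101.6449 -141.3737    1.3898] | tool mm after turn [  -1.9373 -156.1743   76.9804]
```

View pics/b2.png

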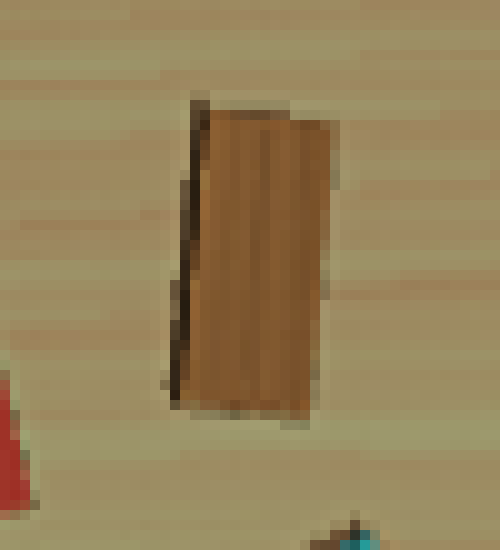

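```bash
python3 -m pendant '{"rotation":[[0,0.143,0],[0,0.143,0],[0,0.143,0],[0,0.143,0],[0,0.143,0],[0,0.143,0],[0,0.143,0],[0,0.143,0],[0,0.143,0],[0,0.143,0],[0,0.141,0],[0,0,0]],"translation":[[0,0,0],[0,0,0],[0,0,0],[0,0,0],[0,0,0],[0,0,0],[0,0,0],[0,0,0],[0,0,0],[0,0,0],[0,0,0],[0,0,0]],"grip":[-1,-1,-1,-1,-1,-1,-1,-1,-1,-1,-1,-1]}'; python3 - <<'E'
from arms import *
show([.467,-.331,.2],down(np.radians(83)));print(observe()['joint_pos'])
E
```

```text
time_s: 54.88
tcp_pos: [0.67, -0.1024, 0.2777]
ee_rot: [0.27, 0.389, -0.502, 0.723]
wrist_force: [0.2, 0.6, -0.3]
grip_width: 0.0855
t 54.88 tcp [ 0.67   -0.1024  0.2777] F [ 0.1937  0.5791 -0.3315] w 0.0855
R
 [[ 0.1924  0.9369  0.2918]
 [-0.5163  0.3496 -0.7818]
 [-0.8345 -0.0002  0.551 ]]
rotvec(tool) [-1.059   0.5237  0.3183] deg 70.10648951126296 rows>= 6.57843585476564
world d [-202.9786 -228.554   -77.663 ] | tool mm now [ 143.7634 -270.0469   76.6519] | tool mm after turn [  77.663  -251.5873 -173.6119]
[-0.0133  0.4081 -0.0095  0.9188 -0.5395  1.1353]
```

```bash
python3 -m pendant '{"rotation":[[-0.151,0.0748,0.0455],[-0.151,0.0748,0.0455],[-0.151,0.0748,0.0455],[-0.151,0.0748,0.0455],[-0.151,0.0748,0.0455],[-0.151,0.0748,0.0455],[-0.151,0.0748,0.0455],[0,0,0],[0,0,0]],"translation":[[0,0,0],[0,0,0],[0,0,0],[0,0,0],[0,0,0],[0,0,0],[0,0,0],[0,0,0],[0,0,0]],"grip":[-1,-1,-1,-1,-1,-1,-1,-1,-1]}';python3 -m pendant '{"rotation":[[0,0,0],[0,0,0],[0,0,0],[0,0,0],[0,0,0],[0,0,0],[0,0,0],[0,0,0]],"translation":[[0,-42,-29],[0,-42,-29],[0,-42,-29],[0,-42,-29],[30,-42,-29],[47,-42,-29],[0,0,0],[0,0,0]],"grip":[-1,-1,-1,-1,-1,-1,-1,-1]}'; python3 - <<'E'
from arms import *
show([.467,-.331,.055],down(np.radians(83)));print(observe()['joint_pos'])
E
```

```text
time_s: 56.0
tcp_pos: [0.6688, -0.1001, 0.2759]
ee_rot: [0.043, 0.706, -0.044, 0.705]
wrist_force: [-0.4, 1.1, 0.1]
grip_width: 0.0858
time_s: 57.0
tcp_pos: [0.4692, -0.3253, 0.2058]
ee_rot: [0.043, 0.706, -0.043, 0.706]
wrist_force: [0.2, -0.1, 0.5]
grip_width: 0.0856
t 57.0 tcp [ 0.4692 -0.3253  0.2058] F [ 0.2403 -0.0709  0.5347] w 0.0856
R
 [[ 0.0004  0.1221  0.9925]
 [-0.0005  0.9925 -0.1221]
 [-1.     -0.0005  0.0004]]
rotvec(tool) [-0.0002  0.0004  0.0005] deg 0.03923212662494418 rows>= 0.0036813429148634755
world d [  -2.2492   -5.6648 -150.7502] | tool mm now [150.7523  -5.8258  -1.6078] | tool mm after turn [150.7502  -5.8967  -1.5421]
[-0.7342  0.3921 -0.0741  1.1039 -0.0001 -0.6118]
```

```bash
python3 -m pendant '{"rotation":[[0,0,0],[0,0,0],[0,0,0],[0,0,0],[0,0,0],[0,0,0]],"translation":[[50,-3,-1],[50,-3,-1],[50,0,0],[0,0,0],[0,0,0],[0,0,0]],"grip":[-1,-1,-1,-1,-1,-1]}'; python3 - <<'E'
from arms import *
show([.467,-.331,.006],down(np.radians(83)))
snap('scene','s34',crop=(120,170,220,260),scale=6)
p=observe()['tcp_pos']*[1,1,0]
for q in([0,0,.06],[0,0,.022],[-.0055,.0425,.022],[.0055,-.0425,.022]): print((proj('scene',p+q)-[120,170]+.5)*6)
E
```

```text
time_s: 57.75
tcp_pos: [0.468, -0.3325, 0.0577]
ee_rot: [0.042, 0.705, -0.043, 0.707]
wrist_force: [-0.7, 0.1, 0.3]
grip_width: 0.0856
t 57.75 tcp [ 0.468  -0.3325  0.0577] F [-0.6788  0.0577  0.2766] w 0.0856
R
 [[ 0.0027  0.1207  0.9927]
 [-0.0021  0.9927 -0.1207]
 [-1.     -0.0017  0.0029]]
rotvec(tool) [0.0012 0.0029 0.0017] deg 0.2065372690936025 rows>= 0.019380405235273592
world d [ -0.9901   1.4914 -51.7222] | tool mm now [51.7161  1.4509 -1.3147] | tool mm after turn [51.7222  1.3597 -1.1645]
[230.3645 287.8516]
[239.0636 324.5156]
[300.529  310.8275]
[176.8725 338.3653]
```

View pics/s34.png

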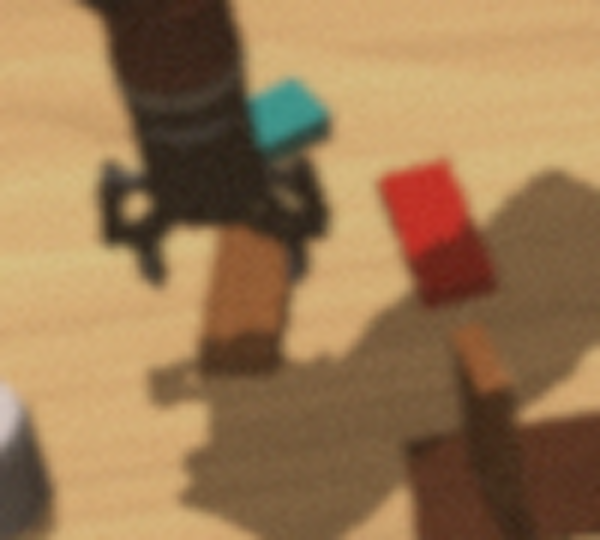

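```bash
python3 - <<'E'
from arms import *
for q in([.497,-.336,.022],[.373,-.32,.022],[.497,-.336,0]): print((proj('scene',q)-[120,170]+.5)*6)
E
python3 -m pendant '{"rotation":[[0,0,0],[0,0,0],[0,0,0],[0,0,0],[0,0,0],[0,0,0],[0,0,0],[0,0,0],[0,0,0]],"translation":[[26,3,-1],[25,0,0],[0,0,0],[0,0,0],[0,0,0],[0,0,0],[0,0,0],[0,0,0],[0,0,0]],"grip":[-1,-1,-1,1,1,1,1,1,1]}'; python3 -c "
from arms import *
show(None)"
```

```text
[234.4625 356.9106]
[254.1984 225.2297]
[239.4752 377.5279]
time_s: 58.92
tcp_pos: [0.4666, -0.3294, 0.0061]
ee_rot: [0.042, 0.705, -0.043, 0.706]
wrist_force: [-0.7, 0.3, 8.1]
grip_width: 0.0534
t 58.92 tcp [ 0.4666 -0.3294  0.0061] F [-0.7444  0.3146  8.0514] w 0.0534
R
 [[ 0.0017  0.1212  0.9926]
 [-0.0014  0.9926 -0.1212]
 [-1.     -0.0012  0.0019]]
```

```bash
python3 -m pendant '{"rotation":[[0,0,0],[0,0,0],[0,0,0],[0,0,0],[0,0,0],[0,0,0],[0,0,0],[0.166,0,0],[0.166,0,0],[0.166,0,0],[0.166,0,0],[0.166,0,0]],"translation":[[-20,0,0],[-45,0,0],[-50,0,0],[-50,0,0],[-50,0,0],[-50,0,0],[-10,0,0],[0,0,0],[0,0,0],[0,0,0],[0,0,0],[0,0,0]],"grip":[1,1,1,1,1,1,1,1,1,1,1,1]}';python3 -m pendant '{"rotation":[[0.165,0,0],[0,0,0],[0,0,0]],"translation":[[0,0,0],[0,0,0],[0,0,0]],"grip":[1,1,1]}'; python3 - <<'E'
from arms import *
show([.60,-.10,.28],down(np.radians(26)))
E
```

```text
time_s: 60.42
tcp_pos: [0.4654, -0.3282, 0.2785]
ee_rot: [0.326, 0.628, -0.325, 0.627]
wrist_force: [-0.4, -1.0, -0.3]
grip_width: 0.053
time_s: 60.8
tcp_pos: [0.4656, -0.3285, 0.2789]
ee_rot: [0.374, 0.601, -0.373, 0.6]
wrist_force: [-0.1, -0.0, -1.0]
grip_width: 0.0537
t 60.8 tcp [ 0.4656 -0.3285  0.2789] F [-0.0543 -0.0258 -1.0068] w 0.0537
R
 [[-0.0008  0.897   0.4421]
 [ 0.0012  0.4421 -0.897 ]
 [-1.     -0.0002 -0.0014]]
rotvec(tool) [ 0.0041 -0.0014  0.0002] deg 0.2507065940525844 rows>= 0.02352502969181952
world d [134.4145 228.45     1.109 ] | tool mm now [  -0.9455  221.5609 -145.4916] | tool mm after turn [  -1.109   220.9569 -146.4061]
```

```bash
python3 -m pendant '{"rotation":[[0,0,0],[0,0,0],[0,0,0],[0,0,0],[0,0,0],[0,0,0],[0,0,0]],"translation":[[0,44,-29],[0,44,-29],[0,44,-29],[0,44,-29],[0,45,-29],[0,0,0],[0,0,0]],"grip":[1,1,1,1,1,1,1]}'; python3 -m pendant '{"rotation":[[0,-0.13,0],[0,-0.13,0],[0,-0.13,0],[0,-0.13,0],[0,-0.13,0],[0,-0.13,0],[0,0,0]],"translation":[[0,0,0],[0,0,0],[0,0,0],[0,0,0],[0,0,0],[0,0,0],[0,0,0]],"grip":[1,1,1,1,1,1,1]}';python3 -m pendant '{"rotation":[[0,-0.09,0],[0,-0.09,0],[0,-0.09,0],[0,-0.09,0],[0,-0.09,0],[0,-0.09,0],[0,-0.09,0],[0,-0.09,0],[0,-0.07,0],[0,0,0],[0,0,0]],"translation":[[0,0,0],[0,0,0],[0,0,0],[0,0,0],[0,0,0],[0,0,0],[0,0,0],[0,0,0],[0,0,0],[0,0,0],[0,0,0]],"grip":[1,1,1,1,1,1,1,1,1,1,1]}'; python3 - <<'E'
from arms import *
s=np.radians(-64); show([.626,-.10,.22],Rhor(s));print(observe()['joint_pos'])
snap('scene','s35',scale=1.5)
E
```

```text
time_s: 61.68
tcp_pos: [0.6005, -0.1013, 0.2791]
ee_rot: [0.374, 0.601, -0.374, 0.6]
wrist_force: [-0.9, -1.2, -0.7]
grip_width: 0.0535
time_s: 62.55
tcp_pos: [0.5987, -0.1012, 0.2776]
ee_rot: [0.203, 0.329, -0.489, 0.782]
wrist_force: [0.3, 0.1, -1.2]
grip_width: 0.0535
time_s: 63.92
tcp_pos: [0.6089, -0.1005, 0.277]
ee_rot: [0.021, 0.036, -0.526, 0.85]
wrist_force: [-0.2, -0.4, -0.4]
grip_width: 0.0534
t 63.92 tcp [ 0.6089 -0.1005  0.277 ] F [-0.2021 -0.3601 -0.3732] w 0.0534
R
 [[ 0.4443  0.895   0.0395]
 [-0.8919  0.446  -0.0747]
 [-0.0845 -0.002   0.9964]]
rotvec(tool) [ 0.0023 -0.0846 -0.0084] deg 4.872098510676544 rows>= 0.4571729058753645
world d [ 17.1399   0.5307 -56.9521] | tool mm now [ 11.9533  15.6905 -56.1118] | tool mm after turn [  7.0367  15.6379 -56.9521]
[ 0.2393  0.584  -0.8725 -1.0902 -1.3327  0.3548]
```

View pics/s35.png

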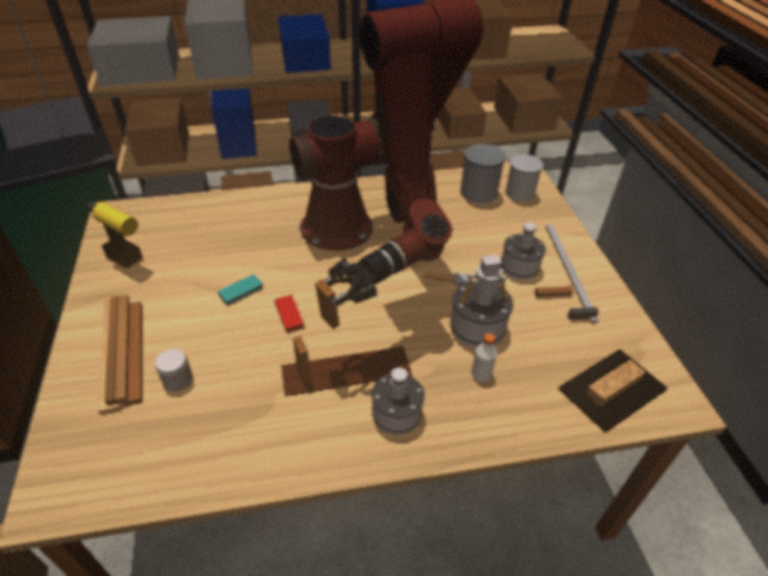

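```bash
python3 -m pendant '{"rotation":[[0,-0.043,-0.004],[0,-0.042,-0.004],[0,0,0],[0,0,0],[0,0,0],[0,0,0],[0,0,0]],"translation":[[0,0,0],[0,0,0],[6,8,-30],[6,8,-30],[0,0,0],[0,0,0],[0,0,0]],"grip":[1,1,1,1,1,1,1]}'; python3 - <<'E'
from arms import *
s=np.radians(-64); show([.628,-.1045,.118],Rhor(s));print(observe()['joint_pos'])
E
```

```text
time_s: 64.85
tcp_pos: [0.6283, -0.1032, 0.2189]
ee_rot: [0.001, -0.0, -0.529, 0.849]
wrist_force: [-0.4, -0.1, -1.7]
grip_width: 0.0537
t 64.85 tcp [ 0.6283 -0.1032  0.2189] F [-0.4116 -0.1162 -1.691 ] w 0.0537
R
 [[ 0.4401  0.898  -0.001 ]
 [-0.898   0.4401 -0.0014]
 [-0.0008  0.0015  1.    ]]
rotvec(tool) [-0.0015 -0.0008 -0.0019] deg 0.14605559382790048 rows>= 0.013705112920711674
world d [  -0.2667   -1.292  -100.8579] | tool mm now [   1.1254   -0.9567 -100.8557] | tool mm after turn [   1.0443   -0.8061 -100.8579]
[ 0.2284  0.9131 -0.8313 -1.7408 -1.3435  0.005 ]
```

```bash
python3 -m pendant '{"rotation":[[0,0,0],[0,0,0],[0,0,0],[0,0,0],[0,0,0]],"translation":[[1,-0.5,-35],[0,0,-35],[0,0,-29],[0,0,0],[0,0,0]],"grip":[1,1,1,1,1]}'; python3 - <<'E'
from arms import *
s=np.radians(-64); show([.628,-.1045,.1],Rhor(s));print(observe()['joint_pos'])
snap('scene','s36',crop=(180,150,320,270),scale=5.5)
E
```

```text
time_s: 65.47
tcp_pos: [0.6284, -0.1042, 0.1197]
ee_rot: [0.001, 0.0, -0.529, 0.849]
wrist_force: [-0.2, -0.1, -0.4]
grip_width: 0.0534
t 65.47 tcp [ 0.6284 -0.1042  0.1197] F [-0.2194 -0.1304 -0.4403] w 0.0534
R
 [[ 0.4402  0.8979 -0.0007]
 [-0.8979  0.4402 -0.0013]
 [-0.0008  0.0012  1.    ]]
rotvec(tool) [-0.0012 -0.0008 -0.002 ] deg 0.13973055937495682 rows>= 0.013111603907238851
world d [ -0.3515  -0.3043 -19.6764] | tool mm now [  0.1349  -0.4722 -19.6758] | tool mm after turn [  0.1195  -0.4493 -19.6764]
[ 0.2265  1.1547 -0.7527 -1.9037 -1.3415  0.0047]
```

View pics/s36.png

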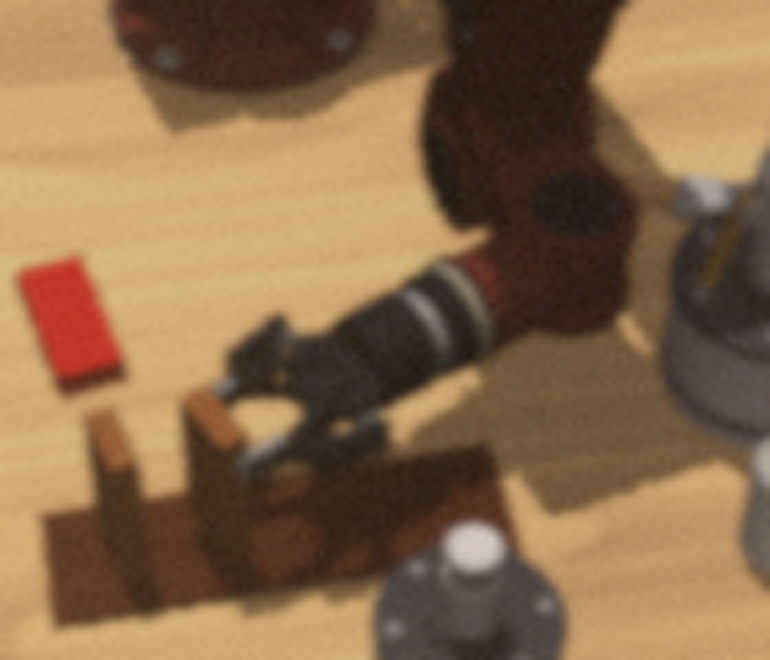

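```bash
python3 -m pendant '{"rotation":[[0,0,0],[0,0,0],[0,0,0],[0,0,0],[0,0,0],[0,0,0]],"translation":[[0,0,-5],[0,0,-5],[0,0,-3],[0,0,-2],[0,0,0],[0,0,0]],"grip":[1,1,1,1,1,1]}';python3 -m pendant '{"rotation":[[0,0,0],[0,0,0],[0,0,0]],"translation":[[0,0,-1.5],[0,0,0],[0,0,0]],"grip":[1,1,1]}'
```

```text
time_s: 66.28
tcp_pos: [0.6279, -0.1045, 0.1038]
ee_rot: [0.001, -0.0, -0.53, 0.848]
wrist_force: [-2.5, -0.1, 4.6]
grip_width: 0.0535
time_s: 66.65
tcp_pos: [0.6278, -0.1047, 0.1036]
ee_rot: [0.002, -0.001, -0.53, 0.848]
wrist_force: [-6.0, -0.6, 18.3]
grip_width: 0.0533
```

Contact. I'll unload and open gradually.

```bash
python3 -m pendant '{"rotation":[[0,0,0],[0,0,0],[0,0,0],[0,0,0],[0,0,0],[0,0,0],[0,0,0],[0,0,0],[0,0,0]],"translation":[[0,0,1.3],[0,0,0],[0,0,0],[0,0,0],[0,0,0],[0,0,0],[0,0,0],[0,0,0],[0,0,0]],"grip":[1,1,-0.35,-0.5,-0.7,-1,-1,-1,-1]}'; python3 - <<'E'
from arms import *
show(None)
snap('scene','s37',crop=(180,180,280,270),scale=7);snap('top','t37',crop=(220,130,340,210),scale=6)
E
```

```text
time_s: 67.78
tcp_pos: [0.6281, -0.1043, 0.103]
ee_rot: [0.0, 0.001, -0.529, 0.849]
wrist_force: [0.7, -0.6, 0.2]
grip_width: 0.0853
t 67.78 tcp [ 0.6281 -0.1043  0.103 ] F [ 0.7367 -0.5662  0.1506] w 0.0853
R
 [[ 0.4401  0.898   0.0009]
 [-0.898   0.4401 -0.0009]
 [-0.0012 -0.0004  1.    ]]
```

View pics/s37.png

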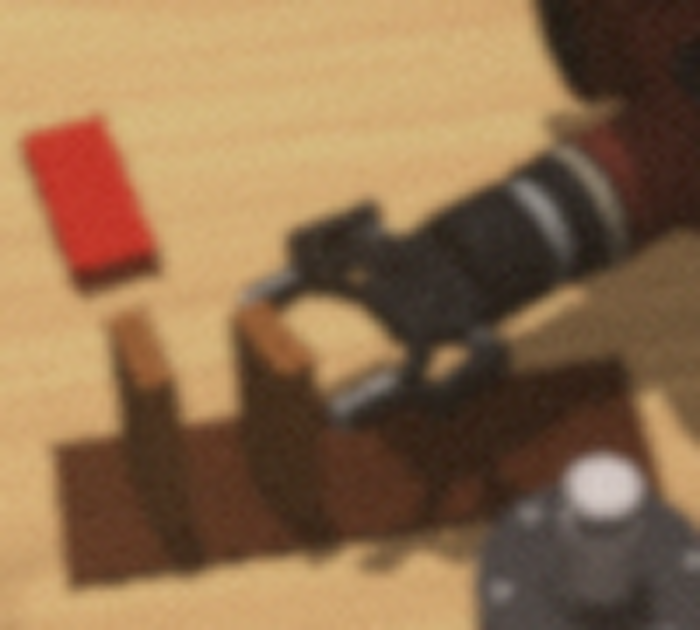

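View pics/t37.png

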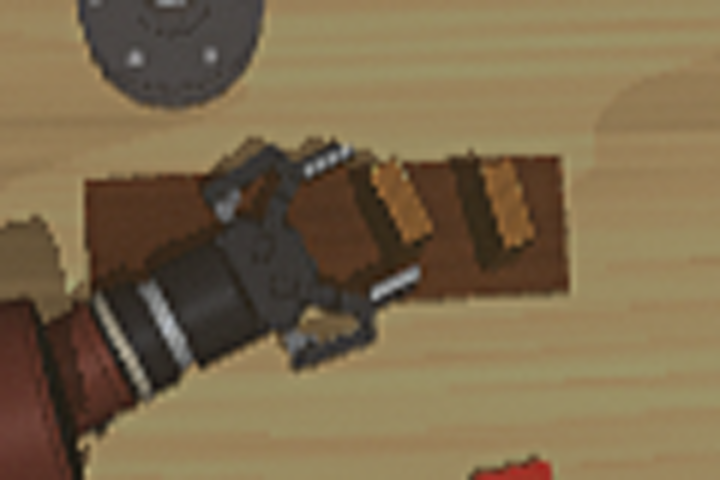

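Both boards stand apart on the strip: top crop tops at (402,203) and (510,203). Retreating and doing the final checks.

```bash
python3 -m pendant '{"rotation":[[0,0,0],[0,0,0],[0,0,0],[0,0,0],[0,0,0],[0,0,0],[0,0,0],[0,0,0],[0,0,0]],"translation":[[-15,0,0],[-20,0,0],[-5,0,20],[0,0,50],[0,0,50],[0,0,50],[0,0,40],[0,0,0],[0,0,0]],"grip":[-1,-1,-1,-1,-1,-1,-1,-1,-1]}'; python3 - <<'E'
from arms import *
show(None)
snap('scene','s38',scale=1.5);snap('top','t38',scale=1.5)
E
```

```text
time_s: 69.0
tcp_pos: [0.6103, -0.0681, 0.3127]
ee_rot: [0.0, 0.001, -0.529, 0.849]
wrist_force: [-0.4, -0.6, -0.8]
grip_width: 0.0854
t 69.0 tcp [ 0.6103 -0.0681  0.3127] F [-0.4179 -0.5983 -0.7663] w 0.0854
R
 [[ 0.4405  0.8978  0.0011]
 [-0.8978  0.4405 -0.0008]
 [-0.0012 -0.0007  1.    ]]
```

View pics/s38.png

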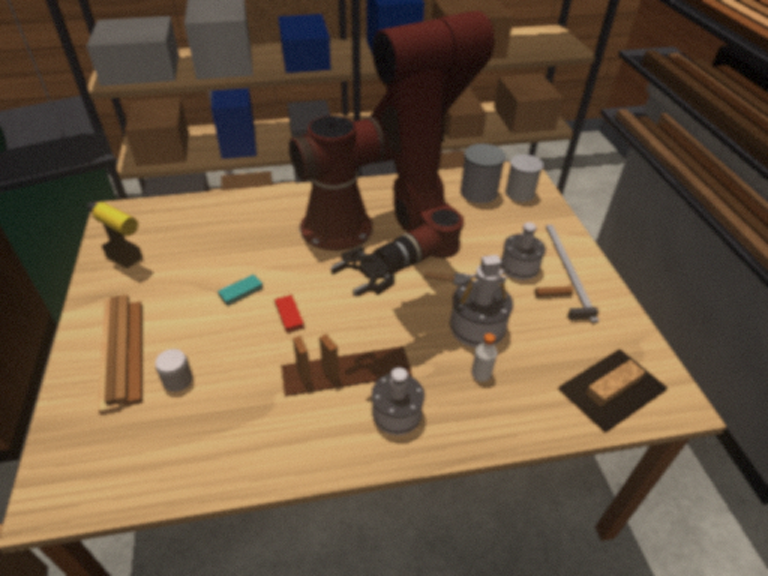

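View pics/t38.png

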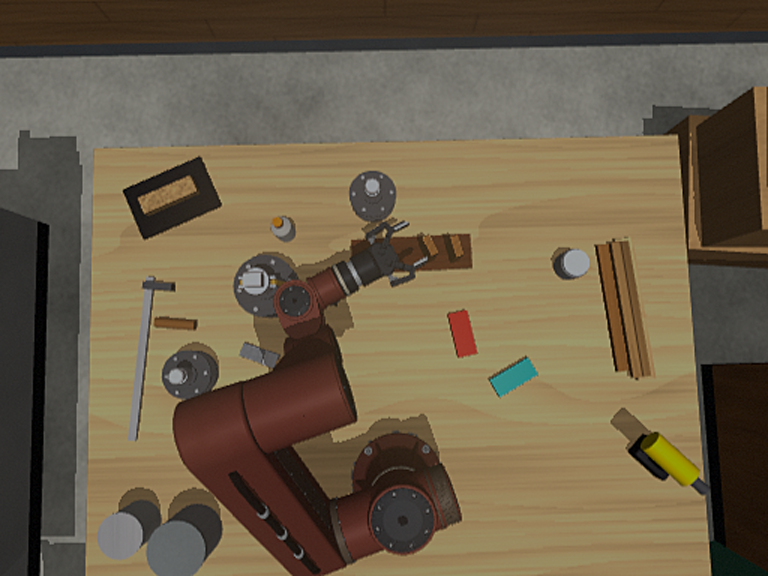

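```bash
python3 -m pendant '{"rotation":[[0,0.143,0],[0,0.143,0],[0,0.143,0],[0,0.143,0],[0,0.143,0],[0,0.143,0],[0,0.143,0],[0,0.143,0],[0,0.143,0],[0,0.143,0],[0,0.141,0],[0,0,0]],"translation":[[0,0,0],[0,0,0],[0,0,0],[0,0,0],[0,0,0],[0,0,0],[0,0,0],[0,0,0],[0,0,0],[0,0,0],[0,0,0],[0,0,0]],"grip":[-1,-1,-1,-1,-1,-1,-1,-1,-1,-1,-1,-1]}'; python3 - <<'E'
from arms import *
show([.35,-.25,.32])
E
```

```text
time_s: 70.6
tcp_pos: [0.6552, -0.0593, 0.3007]
ee_rot: [0.261, 0.443, -0.436, 0.738]
wrist_force: [0.2, 0.1, -0.2]
grip_width: 0.0853
t 70.6 tcp [ 0.6552 -0.0593  0.3007] F [ 0.2104  0.0796 -0.1654] w 0.0853
R
 [[ 0.2263  0.8758  0.4263]
 [-0.4123  0.4827 -0.7727]
 [-0.8825 -0.0009  0.4704]]
world d [-305.2137 -190.7375   19.2818] | tool mm now [  -7.4502 -359.3878   26.3224] | tool mm after turn [  -7.4502 -359.3878   26.3224]
```

```bash
python3 -m pendant '{"rotation":[[0,0,0],[0,0,0],[0,0,0],[0,0,0],[0,0,0],[0,0,0],[0,0,0],[0,0,0],[0,0,0],[0,0,0],[0,0,0]],"translation":[[-10,-20,5],[-10,-40,3],[0,-40,3],[0,-40,3],[0,-40,3],[0,-40,3],[0,-40,3],[0,-40,3],[0,-40,0],[0,0,0],[0,0,0]],"grip":[-1,-1,-1,-1,-1,-1,-1,-1,-1,-1,-1]}'; python3 - <<'E'
from arms import *
show(None)
snap('scene','s39',scale=1.5);a=snap('top','t39',scale=1.5);b=np.load('pics/s39.npy')
r=lambda im,x0,y0,x1,y1:cv2.resize(im[y0:y1,x0:x1,::-1],(400,300),interpolation=cv2.INTER_CUBIC)
cv2.imwrite('pics/fin.png',np.vstack([np.hstack([r(a,140,150,220,210),r(b,290,150,370,210)]),np.hstack([r(a,220,140,340,230),r(b,175,200,295,290)])]))
for s_ in(1,-1):
  for n,q in(('hinge',[.5295,.3387+s_*.039,.1925]),('end',[.53,.3387+s_*(.039+.0207),.1925-.0773])): print(n,s_,(proj('scene',q)-[290,150]+.5)*5+[400,0],(proj('top',q)-[140,150]+.5)*5)
print('block',(proj('scene',[.5295,.3387,.2615])-[290,150]+.5)*5+[400,0],(proj('top',[.5295,.3387,.2615])-[140,150]+.5)*5)
E
```

```text
time_s: 71.97
tcp_pos: [0.3633, -0.234, 0.3305]
ee_rot: [0.261, 0.444, -0.436, 0.739]
wrist_force: [0.4, 0.0, 0.3]
grip_width: 0.0856
t 71.97 tcp [ 0.3633 -0.234   0.3305] F [0.4309 0.0309 0.258 ] w 0.0856
R
 [[ 0.2266  0.8746  0.4287]
 [-0.412   0.4849 -0.7714]
 [-0.8825 -0.0018  0.4702]]
hinge 1 [620.5022 171.8486] [108.9587 194.1649]
end 1 [628.9376 237.9314] [106.2782 204.5126]
hinge -1 [526.4376 183.242 ] [213.5494 191.4323]
end -1 [489.807  255.4491] [258.2438 200.5306]
block [587.1054 111.8641] [140.5075 182.5761]
```

View pics/fin.png

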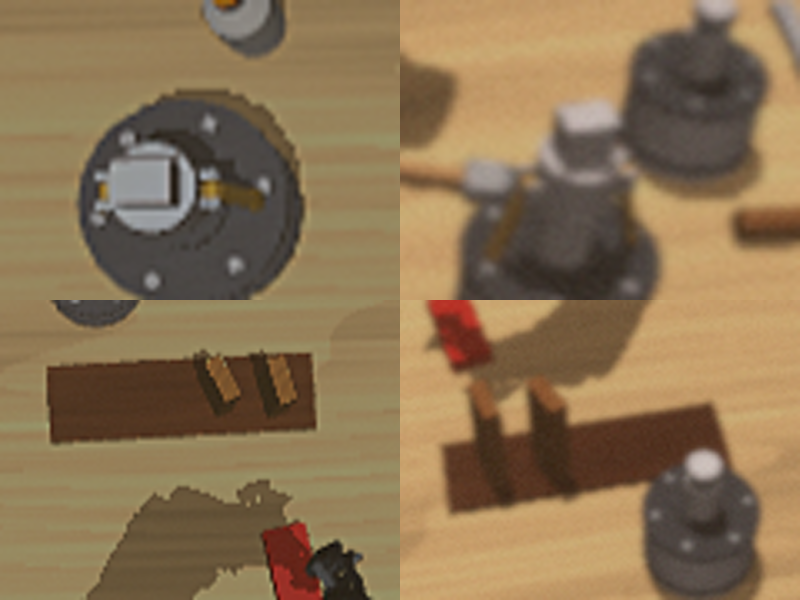

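View pics/t39.png

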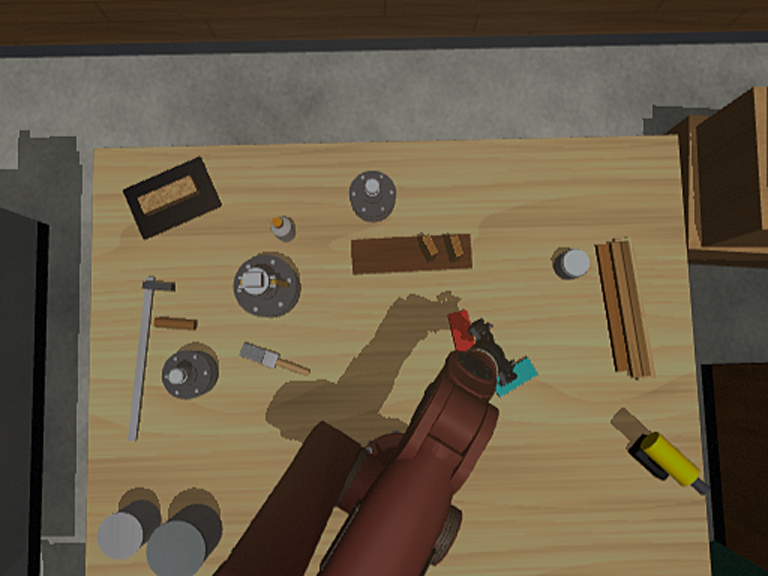

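Final checks:
- **Boards:** both stand apart on the strip, with tops at (428,246) and (455,246) in the 1.5x top view.
- **Cap:** upright, with both arm ends within about 1 px of the fully-down prediction.
- **Left alone:** brush, tin and glue bottle haven't moved.

Handing in.

```bash
python3 -c "
from station import *
print(observe()['time_s'],observe()['wrist_force']); print(finish_job())"
```

```text
72.075 [-0.83909182 -0.59463935 -0.92773276]
the job is handed in; nothing more can be done
None
```

The job is done and handed in at 72 s of the 210 s allowed; no verdict was reported.

- **Cap:** I pushed it home on the largest tank's adaptor with both arms up. It bottomed at 27 N with the rim at about z = 0.172 m.
- **Cam arms:** I swung arm b down, then arm a, each until it met its stop at about 15 N.
- **Cap tilt:** After arm a's stop, the two views disagreed on whether the cap had tipped; the scene camera suggested a few degrees. I squared it by gripping the block and pressing down, about 35 N.
- **Boards:** I found only two. One had been knocked about 3 cm, so I measured it again. Both now stand on end on the strip, about 7 cm apart.
- **Snags:** Joint limits stopped a straight-out horizontal placing and the first lean for arm a, so I replanned both.

**Last checks:** both boards stand clear of each other on the strip. The cap is upright, and both arm ends are within about 1 px of where fully-down arms should appear. The pictures only show the arm angles to within about 5°, so the contact with the stops is the stronger evidence. The brush, tin and glue bottle have not moved, and the arm is clear of everything.

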